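# Turn a batch of wheel dowels out of their rack

## Task

Swing the green tray round on its pin until it is home against its stop, then take the orange cover from its stand and lay it squarely over the open face of the dowel rack in its cradle. Hold cover and rack together, turn both upside down on to the tray floor so that no dowel spills, let go and lift the rack away by its rib, leaving the cover with the four dowels on it in the tray. Put the empty rack back in the cradle (either face up), with the tray still home and the other things on the bench left alone.

Things in the scene. Friction and masses are not known exactly. Their poses are not given: they have to be found in the camera images.
- cradle: Fixed cradle holding the rack on a 45 degree slope. Origin: centre of its 130 x 130 x 12 mm base plate, on the bench; x is away from the robot (downhill), y left, z up. Two sloping rails, 22 mm wide, centres 43 mm either side of the middle; the 64 mm gap between is open for a finger and the rack's rib. The rails' supporting plane passes 85 mm above the origin (the slope's centre).
- cradle_seat (a point): Point 17 mm off the rails' supporting plane, over the slope's centre, along the slope's normal (midway between cradle +x and +z): where the rack's middle belongs. A lip crosses the lower end: its inner face is 49.5 mm downhill of here, and it stands 44 mm above the rails. Orientation: the cradle's (not tilted).
- rack: Loose dark wooden rack, block 95 (x) x 105 (y) x 34 (z) mm, 0.2 to 0.35 kg, starting in the cradle, bores up. Origin: centre of the block's back; z out of the open face, x downhill to the lip, -x edge uppermost, nearest the robot. Four bores, 18 mm wide, 28 mm deep, in a row along y at x = 3 mm. The upper 39 mm of the back is bare: rack and cover (40 mm in all) can be gripped there from uphill.
- rack_mid (a point): Centre of the rack's block, 17 mm from back and face; orientation of the rack.
- rack_rib (a point): Middle of the rack's pale wooden lifting rib, which stands 34 mm off its back: 44 mm along rack x (x = -8 to +36 mm), 18 mm wide (y), z = 0 to -34 mm; this point is at x = 14, z = -17 mm. On top once the rack is upside down, to be pinched across y. Orientation of the rack.
- cover: Loose flat orange cover, 6 mm thick, about 0.07 kg: 95 (x) x 105 (y) mm like the rack's face, plus a tab 70 mm wide running 22 mm further at the -x edge (x = -47.5 to -69.5 mm). z is its thickness. Starts upright in the stand, tab up, faces towards and away from the robot. On the rack the tab overhangs the upper edge, the opposite edge is by the lip. Origin: centre of one 95 x 105 face.
- cover_mid (a point): Centre of the cover's 95 x 105 mm part, mid-thickness (z = 3 mm); orientation of the cover. Laid on the rack it is at x = 0, y = 0, z = 37 mm of the rack.
- stand: Fixed low wooden stand, 70 x 120 mm, 34 mm high, with a slot 8.4 mm wide along its y in which the cover stands 26 mm deep. Origin: centre of its base on the bench. The upright cover reaches 125 mm above the bench.
- tray (a joint): Angle (rad) by which the green tray is turned clockwise, seen from above, from home; 0 is home, against its stop (a red block), the most is 0.8. Friction holds it where it is left; pushing it takes 1 to 3 N at the near-left corner.
- tray_base: Fixed steel base of the tray. Origin: on the pivot pin's axis, on the bench. When the tray is home its axes are parallel to those of tray_base (x away from the robot and downhill, y left).
- tray_pin (a point): Top of the steel pivot pin (13 mm thick), 30 mm above the bench, at the tray's far right corner.
- tray_corner (a point): Where to push: on the outer left face of the yellow block (20 mm wide, from 5 to 72 mm above the bench, standing 18 mm out from the tray's side) at the tray's near left corner, 55 mm above the bench; from the pin it is 124 mm towards tray -x and 144 mm towards +y. Push towards tray -y. It turns with the tray; its orientation is the tray's.
- tray_floor (a point): Centre of the tray's floor, on its surface, 85 mm above the bench. Orientation: the tray's (not tilted). The floor falls 45 degrees towards tray +x, 130 mm wide, 100 mm long; lip 50 mm downhill of here, 30 mm high; side walls 24 mm high along the lower half. A notch 64 mm wide runs from the uphill edge to 8 mm uphill of here, for the finger under the cover; open below it.
- dowel0_mid (a point): Centre of a loose pale wooden dowel, 14 mm thick, 26 mm long, 12 g; z along its length.
- dowel1_mid (a point): Centre of a loose pale wooden dowel, 14 mm thick, 26 mm long, 12 g; z along its length.
- dowel2_mid (a point): Centre of a loose pale wooden dowel, 14 mm thick, 26 mm long, 12 g; z along its length.
- dowel3_mid (a point): Centre of a loose pale wooden dowel, 14 mm thick, 26 mm long, 12 g; z along its length.
- wax: Loose brass-coloured wax tin with a pale lid, 60 mm wide, 45 mm high; leave alone. Origin: underside, middle.
- glue: Loose yellow glue bottle, 48 mm wide, 110 mm high; leave alone. Origin: underside, middle.
- band: Loose dark iron ring, 90 mm wide, 25 mm high; leave alone. Origin: underside, middle.
- offcut: Loose pale wood offcut 110 x 50 x 35 mm; leave alone. Origin: underside, middle.
- mallet: Loose hammer; leave alone. Origin: underside, middle.
- brush: Loose brush; leave alone. Origin: underside, middle.
Mind the look-alikes: they are no part of the job. What is shaped like the rack but blue is not meant.

How it is judged (in metres and radians):
On the way, in this order (a step that is already met when the one before it is completed fails the run):
1. The tray is swung on its pin until it is home against its stop (within 0.05 rad) (value of joint tray below 0.05 rad), for 0.2 s.
2. The cover lies flush on the rack's open face (edges within 12 mm) while the rack is in its cradle (angle between the z axis of cover and the z axis of rack, either way round below 0.1 rad and x of cover_mid in the frame of rack between -0.012 and 0.012 m and y of cover_mid in the frame of rack between -0.012 and 0.012 m and z of cover_mid in the frame of rack between 0.0335 and 0.0405 m and distance between rack_mid and cradle_seat below 0.018 m), for 0.2 s.
3. Rack and cover, still together with all dowels inside, are upside down and down on the floor of the tray (angle between the z axis of cover and the z axis of rack, either way round below 0.1 rad and x of cover_mid in the frame of rack between -0.012 and 0.012 m and y of cover_mid in the frame of rack between -0.012 and 0.012 m and z of cover_mid in the frame of rack between 0.0335 and 0.0405 m and z of dowel0_mid in the frame of rack between 0.01 and 0.036 m and z of dowel1_mid in the frame of rack between 0.01 and 0.036 m and z of dowel2_mid in the frame of rack between 0.01 and 0.036 m and z of dowel3_mid in the frame of rack between 0.01 and 0.036 m and value of joint tray below 0.05 rad and angle between rack's own z axis and vertical above 2.1 rad and distance between rack_mid and tray_floor below 0.04 m), for 0.2 s.
4. The rack is lifted clear (its middle over 100 mm from the centre of the tray floor), leaving the cover and all four dowels in the tray (x of dowel0_mid in the frame of tray_floor between -0.058 and 0.072 m and y of dowel0_mid in the frame of tray_floor between -0.064 and 0.064 m and z of dowel0_mid in the frame of tray_floor between -0.045 and 0.065 m and x of dowel1_mid in the frame of tray_floor between -0.058 and 0.072 m and y of dowel1_mid in the frame of tray_floor between -0.064 and 0.064 m and z of dowel1_mid in the frame of tray_floor between -0.045 and 0.065 m and x of dowel2_mid in the frame of tray_floor between -0.058 and 0.072 m and y of dowel2_mid in the frame of tray_floor between -0.064 and 0.064 m and z of dowel2_mid in the frame of tray_floor between -0.045 and 0.065 m and x of dowel3_mid in the frame of tray_floor between -0.058 and 0.072 m and y of dowel3_mid in the frame of tray_floor between -0.064 and 0.064 m and z of dowel3_mid in the frame of tray_floor between -0.045 and 0.065 m and y of cover_mid in the frame of tray_floor between -0.02 and 0.02 m and distance between cover_mid and tray_floor below 0.03 m and angle between cover's own x axis and vertical between 1.95 and 2.75 rad and distance between rack_mid and tray_floor above 0.1 m), for 0.2 s.
At the end, for the whole second after the job is handed in: The tray is home (within 0.05 rad of its stop); the cover lies on the tray floor (its middle within 30 mm of tray_floor, 20 mm sideways) and all four dowels are inside the tray; the empty rack is back in the cradle (rack_mid within 18 mm of cradle_seat), either face up; all released and at rest (value of joint tray below 0.05 rad and distance between rack_mid and cradle_seat below 0.018 m and x of dowel0_mid in the frame of tray_floor between -0.058 and 0.072 m and y of dowel0_mid in the frame of tray_floor between -0.064 and 0.064 m and z of dowel0_mid in the frame of tray_floor between -0.045 and 0.065 m and x of dowel1_mid in the frame of tray_floor between -0.058 and 0.072 m and y of dowel1_mid in the frame of tray_floor between -0.064 and 0.064 m and z of dowel1_mid in the frame of tray_floor between -0.045 and 0.065 m and x of dowel2_mid in the frame of tray_floor between -0.058 and 0.072 m and y of dowel2_mid in the frame of tray_floor between -0.064 and 0.064 m and z of dowel2_mid in the frame of tray_floor between -0.045 and 0.065 m and x of dowel3_mid in the frame of tray_floor between -0.058 and 0.072 m and y of dowel3_mid in the frame of tray_floor between -0.064 and 0.064 m and z of dowel3_mid in the frame of tray_floor between -0.045 and 0.065 m and y of cover_mid in the frame of tray_floor between -0.02 and 0.02 m and distance between cover_mid and tray_floor below 0.03 m and angle between cover's own x axis and vertical between 1.95 and 2.75 rad and linear speed of each of rack, cover, dowel0, dowel1, dowel2, dowel3 below 0.03 m/s); the robot touches nothing.
It fails at once if A dowel is spilled on to the bench (height (world z) of any of dowel0_mid, dowel1_mid, dowel2_mid, dowel3_mid below 0.022 m).
It fails at once if A bystander (wax tin, glue bottle, iron band, offcut, mallet, brush) is moved more than 30 mm (distance of any of wax, glue, band, offcut, mallet, brush from where it was at the start of the episode above 0.03 m).
It also fails if it takes over 72 s, if anything falls off the work surface, if the arm or the gripper's body presses on something with over 40 N, if the wrist force passes 120 N, or if a joint passes its speed limit or range.

## Robot

A 6-joint arm with a two-finger parallel gripper is mounted at the origin on the work surface. World frame = base frame: x ahead of the robot, y to its left, z up, the work surface at z = 0. Lengths are in m, angles in degrees, forces in N, time in s.
With the tool pointing down it reaches from about 0.4 to 0.825 m from the base axis. Payload 7 kg.
Tool frame: the origin (TCP) lies midway between the tips of the shut fingers; the grasp point (between the pads) lies 19 mm behind it; z points along the fingers, y is the direction in which the jaws open and shut (so a half turn about z gives the same grasp; the last joint's range is limited). The gripper opens to 88 mm and grips with 3 to 60 N. Pads are 19 mm wide; open, the fingers measure 130 mm over their backs; the gripper's body (78 mm by 193 mm) begins 47 mm behind the grasp point.
Start: joints at [85.835, 20.546, 0.682, 0, -70.136, -16.507], TCP at [0.238, 0.632, 0.227] pointing down, gripper open.
Joint ranges: [-176.03, 176.03], [-82.01, 121.73], [-58.28, 71.71], [-173.87, 95.51], [-174.79, -0.11], [-173.66, 173.66]. Speed limits (degrees/s): [136.94, 136.94, 172.46, 180, 180, 180].

## Interface

Orientations are given as [roll, pitch, yaw] about the fixed x, y, z axes, in that order (R = Rz(yaw) Ry(pitch) Rx(roll)).
In Python, from plant import sensors, cams, job gives the robot as it stands.
- The arm moves only by the tool move_arm, never from a script. Its argument "commands" is a list of rows, each a list of 7 numbers: the finger opening in cm, from 0 to 8.76, then the shift along the tool's x, y, z in cm, then the turn, a rotation vector about the tool's x, y, z in rad. In form: [[hand, x, y, z, wx, wy, wz], ...]. A call has exactly 8 rows; each row is the pose to reach, as a shift and turn from the pose commanded when the call began, along the tool's axes at that moment; what a row does not reach only later rows make up. A row lasts 1/8 s, in which the tool goes at most 62.5 mm and 10.7 degrees, less where a joint would pass 70% of its speed; a pose out of reach is approached as far as the arm can. A call with a gripper value outside its range is refused whole. The fingers move at their own pace and stop on an object; the grip force is fixed at half the most. Time passes only in rows, so rows that repeat a pose let the fingers close, or fill a call up. It gives the time, the measured TCP pose, the force and the opening at its end, in the units of the state.
- sensors.get_obs(): the state, without advancing time (a new reading comes with each control period).
- cams.snapshot(name): name is "scene" or "top" or "wrist"; returns a dict with "frame" (384x512x3 uint8, red, green, blue), "camera_matrix" (3x3 intrinsics, pixels), "R" (3x3) and "t" (3): a world point X has camera coordinates R X + t. Camera axes: x right, y down, z forward; pixel columns grow to the right and rows downward; lengths in m; the calibration is good to about 2 mm. A picture is of the moment at which its call begins. There is no depth.
- job.close_job(): hands the job in, once; it reports no verdict.
The state is a dict: "clock": time; "joint_pos": joint angles; "qvel": joint speeds; "tau": joint torques, N m; "tool_pos": TCP position; "orientation": TCP orientation; "force": force on the tool from outside, world axes, zero at the start; "moment": the same for the moment, N m; "opening": finger opening in m.
Only numpy, scipy, OpenCV 4.12 (cv2) and the standard library are available. Lean on these libraries where they do the work, as an engineer would, in place of code of your own. Each camera call takes 0.05 s, during which the arm holds its last target.

## Working session

There is one attempt and no reset: what is moved stays moved. The work goes in short steps, Python scripts to look and compute and a tool call to move; the robot and the scene stay as the last step left them, time stands still between calls to the robot, and variables do not carry over. Pictures are saved under pics/ and viewed, and the job is handed in when it is done.

Besides the shell and the picture viewer there is one more tool, called after "Emit:" in YAML: its name, and indented under it one key for each argument. move_arm: Moves the arm, as the interface text tells. Its arguments: {"type":"object","properties":{"commands":{"type":"array"}},"required":["commands"]}

```bash
ls; mkdir -p pics
python3 - <<'E'
from plant import sensors,cams,job
import cv2,numpy as np
print(sensors.get_obs())
for n in ["scene","top","wrist"]:
    s=cams.snapshot(n); cv2.imwrite(f"pics/{n}0.png",s["frame"][:,:,::-1]); np.savez(f"{n}0.npz",**s); print(n,s["camera_matrix"],s["R"],s["t"])
E
```

```text
pics
{'clock': 0.0, 'joint_pos': array([ 8.58343698e+01,  2.05931640e+01,  6.33001870e-01, -2.06861507e-02,
       -7.01363203e+01, -1.65076333e+01]), 'qvel': array([-0.00324742,  0.04640933, -0.06135183, -0.06702377, -0.03079948,
       -0.04396654]), 'tau': array([ 9.36799697e-04, -5.82712841e+01,  2.93050790e+01,  6.99706122e+00,
        7.13090019e-03, -1.48838835e-04]), 'tool_pos': array([0.23814094, 0.63106074, 0.22559554]), 'orientation': array([ 1.79901969e+02, -8.77302111e-03, -2.06803013e+01]), 'force': array([ 0.27857301, -0.33982466,  1.30737246]), 'moment': array([ 0.02044384,  0.0095503 , -0.01226058]), 'opening': 0.08795274626099892}
scene [[452.70944288   0.         259.67922192]
 [  0.         452.70944288 193.03075578]
 [  0.           0.           1.        ]] [[ 0.5390596   0.84224173  0.00660359]
 [ 0.69065394 -0.43752421 -0.5758209 ]
 [-0.48209116  0.31496258 -0.8175492 ]] [-0.31387405 -0.31460467  1.73486469]
top [[476.56754587   0.         251.86263198]
 [  0.         476.56754587 187.99419327]
 [  0.           0.           1.        ]] [[-0.02737604 -0.99960165 -0.00686264]
 [-0.9851376   0.02814322 -0.16944577]
 [ 0.1695714   0.00212189 -0.98551562]] [0.04132417 0.55684903 1.25583604]
wrist [[291.81038386   0.         255.9534203 ]
 [  0.         291.81038386 187.33655412]
 [  0.           0.           1.        ]] [[-0.35441662 -0.93508683  0.0012152 ]
 [-0.88894173  0.33732934  0.30982499]
 [-0.29012319  0.10872689 -0.95079283]] [ 0.67327419 -0.04023859  0.39183278]
```

```bash
cat > h.py <<'E'
import cv2,numpy as np
from scipy.spatial.transform import Rotation as Ro
from scipy.optimize import least_squares
def load(n): 
    d=np.load(n+".npz"); return {k:d[k] for k in d}
def proj(s,P):
    P=np.atleast_2d(P); c=P@s["R"].T+s["t"]; q=c@s["camera_matrix"].T; return q[:,:2]/q[:,2:]
def ray(s,px):
    d=np.linalg.solve(s["camera_matrix"],np.array([px[0],px[1],1.])); R=s["R"]; return -R.T@s["t"], R.T@d
def onz(s,px,z):
    o,d=ray(s,px); return o+d*(z-o[2])/d[2]
def tri(views):
    A=np.zeros((3,3));b=np.zeros(3)
    for s,p in views:
        o,d=ray(s,p); d/=np.linalg.norm(d); M=np.eye(3)-np.outer(d,d); A+=M;b+=M@o
    return np.linalg.solve(A,b)
def crop(img,x0,y0,w,h,f,name,grid=10):
    c=cv2.resize(img[y0:y0+h,x0:x0+w,::-1],None,fx=f,fy=f,interpolation=cv2.INTER_CUBIC)
    for x in range(x0-x0%grid+grid,x0+w,grid):
        cv2.line(c,(int((x-x0+.5)*f),0),(int((x-x0+.5)*f),5),(255,255,255),1); cv2.putText(c,str(x),(int((x-x0+.5)*f)-10,16),0,.4,(255,255,255),1)
    for y in range(y0-y0%grid+grid,y0+h,grid):
        cv2.line(c,(0,int((y-y0+.5)*f)),(5,int((y-y0+.5)*f)),(255,255,255),1); cv2.putText(c,str(y),(6,int((y-y0+.5)*f)+4),0,.4,(255,255,255),1)
    cv2.imwrite("pics/"+name,c)
E
python3 - <<'E'
from h import *
s=load("scene0")["frame"];t=load("top0")["frame"]
crop(s,265,120,80,70,10,"s_rack.png");crop(t,140,180,80,75,8,"t_rack.png")
crop(s,150,200,100,80,8,"s_tray.png");crop(t,285,135,100,100,6,"t_tray.png")
crop(s,260,195,60,55,10,"s_cov.png");crop(t,210,125,70,50,10,"t_cov.png")
E
cat > fit0.py <<'E'
from h import *
S=load("scene0");T=load("top0")
print("cam C",-S["R"].T@S["t"],-T["R"].T@T["t"])
# dowels
for a,b in zip([(298.8,157.2),(303,152.5),(307.2,148.3),(311.2,144.2)],[(184,207),(175.3,210.5),(166.5,213.8),(157.5,217.5)]):
    print("dowel",tri([(S,a),(T,b)]).round(4))
c=np.sqrt(.5)
RX=np.array([c,0,-c]);RZ=np.array([c,0,c]);RY=np.array([0,1.,0])
def rk(x,y,z): return np.array([0,0,.085])+RX*x+RY*y+RZ*z
def pose(p,P): return (Ro.from_euler('z',p[2]).as_matrix()@np.atleast_2d(P).T).T+np.array([p[0],p[1],0])
def fit(p0,obs):
    f=lambda p:np.concatenate([(proj(s,pose(p,P))[0]-np.array(u)) for s,P,u in obs])
    r=least_squares(f,p0,loss='soft_l1'); print(r.x.round(4),np.degrees(r.x[2]).round(2)); print(f(r.x).reshape(-1,2).round(1).tolist()); return r.x
print("cradle")
b=.065
o=[(T,[-b,-b,0.006],(208.5,238.5)),(T,[-b,b,0.006],(165.5,254)),(T,[b,-b,.012],(194,197)),
(S,[-b,-b,.012],(271.5,166.5)),(S,[b,-b,0.006],(300.5,186)),(S,[b,b,.006],(322,163)),
(T,rk(.005,0,.032),(170.8,212.2)),(S,rk(.005,0,.032),(305.05,150.55))]
cr=fit([.5,.18,.37],o)
print("tray base unknown; pin")
E
python3 fit0.py
```

```text
cam C [ 1.2228427  -0.41970679  1.23925398] [0.33675033 0.02297144 1.33228534]
dowel [0.5024 0.2023 0.105 ]
dowel [0.4939 0.225  0.1056]
dowel [0.486  0.2479 0.1047]
dowel [0.4772 0.2714 0.1024]
cradle
[0.4653 0.2292 0.3212] 18.4
[[1.1, 0.7], [-0.4, 1.4], [0.2, -1.6], [-0.7, -0.3], [0.6, 0.4], [1.0, 0.2], [0.1, 0.1], [0.6, -0.1]]
tray base unknown; pin
```

```bash
cat > fit1.py <<'E'
from fit0 import *
print("pin")
# fit: pin px,py, base yaw phi, tray angle th. tray frame yaw = phi-th about pin
def TF(p,th,P): 
    return (Ro.from_euler('z',p[2]-th).as_matrix()@np.array(P,float))+np.array([p[0],p[1],0])
# tray floor centre relative to pin: unknown (fx,fy); floor: 130 wide,100 long; corner block outer face y=.144, x=-.124
# yellow block: outer face y=144, x -124+-10, z .072 ; inner y=.126 = tray side
obs=[(S,[0,0,.03],(183,261.5)),
 (S,[-.134,.144,.072],(239.8,222.5)),(S,[-.134,.126,.072],(233.3,222)),(S,[-.114,.144,.072],(239.8,228.5)),
 (T,[-.114,.144,.072],(290.5,171.5)), (T,[-.114,.126,.072],(300,165.5)) ]
obs=[(S,[0,0,.03],(183,261.5)),
 (S,[-.124,.135,.072],(236.6,225.5)), (T,[-.124,.135,.072],(295,169.3))]
for s,P,u in obs: print(onz(s,u,P[2]))
def f(p): return np.concatenate([(proj(s,TF(p[:3],p[3],P))[0]-np.array(u)) for s,P,u in obs]+[[ (p[2]+np.radians(9))*5]])
r=least_squares(f,[.5,-.3,-.16,.5]); print(r.x,f(r.x).round(1))
print("base plate corners", [onz(T,u,.004).round(4) for u in [(306,217.5),(362.5,226),(369.2,168)]],[onz(S,u,.004).round(4) for u in [(163,228.5),(210,213),(177,275)]])
print("red", onz(T,(363.5,215),.02),onz(S,(165,235),.02))
print("stand tab", tri([(S,(278.2,215.5)),(T,(255.3,143.3))]),tri([(S,(300,208.3)),(T,(229.3,140))]))
print(onz(T,(255.3,142.8),.125),onz(T,(229.5,140),.125),onz(S,(278.2,215.5),.125),onz(S,(300,208),.125))
for n,u in dict(wax=(257,247),glue=(118,150),band=(310,113),offcut=(398,153),mallet=(395,235),blue=(318,278),brush=(95,283)).items(): print(n,onz(T,u,.02).round(3))
E
python3 fit1.py | sed -n '/^pin/,$p'
```

```text
pin
[ 0.59677288 -0.27801198  0.03      ]
[ 0.5978544  -0.09277648  0.072     ]
[ 0.60146719 -0.09213814  0.072     ]
[ 0.5967332  -0.27651897 -0.15707963  0.60392006] [ 0.4 -0.3  0.2  0.6  0.4  0.5 -0. ]
base plate corners [array([ 0.4773, -0.1232,  0.004 ]), array([ 0.4491, -0.2793,  0.004 ]), array([ 0.6134, -0.3093,  0.004 ])] [array([ 0.4464, -0.2756,  0.004 ]), array([ 0.475 , -0.1221,  0.004 ]), array([ 0.6133, -0.3101,  0.004 ])]
red [ 0.47806512 -0.28042906  0.02      ] [ 0.48092815 -0.28237259  0.02      ]
stand tab [0.66228982 0.01268124 0.1250048 ] [0.67429554 0.08127421 0.12242249]
[0.66400407 0.013312   0.125     ] [0.67353219 0.08057586 0.125     ] [0.66198867 0.01197931 0.125     ] [0.67472312 0.08078733 0.125     ]
wax [0.398 0.016 0.02 ]
glue [0.683 0.403 0.02 ]
band [ 0.776 -0.147  0.02 ]
offcut [ 0.651 -0.389  0.02 ]
mallet [ 0.421 -0.363  0.02 ]
blue [ 0.311 -0.146  0.02 ]
brush [0.314 0.457 0.02 ]
```

```bash
cat >> h.py <<'E'
def cur():
    from plant import sensors
    o=sensors.get_obs(); return o, np.array(o["tool_pos"]), Ro.from_euler('xyz',o["orientation"],degrees=True)
def delta(p,R,p0,R0):
    if not isinstance(R,Ro): R=Ro.from_matrix(R)
    d=R0.inv().apply(np.array(p)-p0)*100; w=(R0.inv()*R).as_rotvec()
    return d.round(2),w.round(3)
def frame(z,y):
    z=np.array(z,float);z/=np.linalg.norm(z);y=np.array(y,float);y-=z*(y@z);y/=np.linalg.norm(y)
    return np.column_stack([np.cross(y,z),y,z])
E
cat > tray.py <<'E'
from h import *
PIN=np.array([.5968,-.2768,0]);PHI=np.radians(-10.2)
def tcp(th,gap,z,tilt=np.radians(10)):
    R=Ro.from_euler('z',PHI-th).as_matrix()
    p=PIN+R@np.array([-.124,.144+.0095+gap,z])
    tz=-np.cos(tilt)*np.array([0,0,1.])-np.sin(tilt)*R[:,1]
    return p,frame(tz,-R[:,0])
E
python3 - <<'E'
from tray import *
o,p0,R0=cur()
for a in [(.58,.012,.17),(.58,.012,.062)]:
    p,R=tcp(*a); print(p,delta(p,R,p0,R0))
    p0,R0=p,Ro.from_matrix(R)
E
```

```text
[ 0.62053086 -0.07136608  0.17      ] (array([60.58, 52.22,  5.66]), array([-0.171,  0.113,  1.962]))
[ 0.62053086 -0.07136608  0.062     ] (array([-1.88,  0.  , 10.64]), array([0., 0., 0.]))
```

Emit:
move_arm:
  commands:
    - [0, 60.6, 52.2, 1.0, -0.17, 0.11, 1.96]
    - [0, 60.6, 52.2, 1.0, -0.17, 0.11, 1.96]
    - [0, 60.6, 52.2, 1.0, -0.17, 0.11, 1.96]
    - [0, 60.6, 52.2, 1.0, -0.17, 0.11, 1.96]
    - [0, 60.6, 52.2, 1.0, -0.17, 0.11, 1.96]
    - [0, 60.6, 52.2, 1.0, -0.17, 0.11, 1.96]
    - [0, 60.6, 52.2, 1.0, -0.17, 0.11, 1.96]
    - [0, 60.6, 52.2, 1.0, -0.17, 0.11, 1.96]

```text
clock: 1.15
tool_pos: [0.4781, 0.1907, 0.2204]
orientation: [178.0, -7.8, -106.5]
force: [0.6, 1.2, -0.8]
opening: 0.0134
```

Run:
```python
from tray import *
from plant import cams
o,p0,R0=cur(); print(p0,o["joint_pos"].round(1),o["clock"])
s=cams.snapshot("wrist");np.savez("w1.npz",**s);cv2.imwrite("pics/w1.png",s["frame"][:,:,::-1])
p,R=tcp(.58,.012,.18); print(p,delta(p,R,p0,R0))
```

```text
[0.47811106 0.1907164  0.22040414] [ 45.2   9.9 -16.    2.1 -71.9 -62.6] 1.15
[ 0.62053086 -0.07136608  0.18      ] (array([ 20.34, -21.32,   6.14]), array([-0.039,  0.03 ,  0.465]))
```

Emit:
move_arm:
  commands:
    - [0, 20.3, -21.3, 5.0, -0.04, 0.03, 0.46]
    - [0, 20.3, -21.3, 5.0, -0.04, 0.03, 0.46]
    - [0, 20.3, -21.3, 5.0, -0.04, 0.03, 0.46]
    - [0, 20.3, -21.3, 5.0, -0.04, 0.03, 0.46]
    - [0, 20.3, -21.3, 5.0, -0.04, 0.03, 0.46]
    - [0, 20.3, -21.3, 5.0, -0.04, 0.03, 0.46]
    - [0, 20.3, -21.3, 5.0, -0.04, 0.03, 0.46]
    - [0, 20.3, -21.3, 5.0, -0.04, 0.03, 0.46]

```text
clock: 2.2
tool_pos: [0.6219, -0.066, 0.1912]
orientation: [179.9, -10.0, -132.8]
force: [-0.5, -0.1, 0.2]
opening: 0.0001
```

Run:
```python
from tray import *
from plant import cams
o,p0,R0=cur(); print(p0,o["joint_pos"].round(1),o["clock"])
s=cams.snapshot("wrist");np.savez("w2.npz",**s);cv2.imwrite("pics/w2.png",s["frame"][:,:,::-1])
p,R=tcp(.58,.012,.18); print(p,delta(p,R,p0,R0))
p,R=tcp(.58,.012,.062); print(p,delta(p,R,p0,R0))
```

```text
[ 0.62192165 -0.06602124  0.19122305] [ 15.1  21.3  -5.9   5.5 -71.4 -60. ] 2.2
[ 0.62053086 -0.07136608  0.18      ] (array([ 0.28, -0.26,  1.19]), array([ 0.   , -0.   ,  0.012]))
[ 0.62053086 -0.07136608  0.062     ] (array([-1.77, -0.29, 12.81]), array([ 0.   , -0.   ,  0.012]))
```

Run:
```python
from tray import *
w=load("w2")
for u in [(247,158),(266,158),(266,175),(247,175)]: print(onz(w,u,.072).round(4))
R=Ro.from_euler('z',PHI-.58).as_matrix()
for q in [(-.114,.126,.072),(-.134,.126,.072),(-.134,.144,.072),(-.114,.144,.072)]: print((PIN+R@np.array(q)).round(4))
```

```text
[ 0.5975 -0.1051  0.072 ]
[ 0.5837 -0.0923  0.072 ]
[ 0.5952 -0.0799  0.072 ]
[ 0.6091 -0.0928  0.072 ]
[ 0.6006 -0.1069  0.072 ]
[ 0.5861 -0.0932  0.072 ]
[ 0.5985 -0.0801  0.072 ]
[ 0.613  -0.0939  0.072 ]
```

Emit:
move_arm:
  commands:
    - [0, 0.3, -0.3, 1.2, 0, 0, 0]
    - [0, -0.7, -0.3, 6.0, 0, 0, 0]
    - [0, -1.3, -0.3, 9.5, 0, 0, 0]
    - [0, -1.8, -0.3, 12.8, 0, 0, 0]
    - [0, -1.8, -0.3, 12.8, 0, 0, 0]
    - [0, -1.8, -0.3, 12.8, 0, 0, 0]
    - [0, -1.8, -0.3, 12.8, 0, 0, 0]
    - [0, -1.8, -0.3, 12.8, 0, 0, 0]

```text
clock: 3.25
tool_pos: [0.6217, -0.072, 0.063]
orientation: [179.9, -9.9, -132.8]
force: [0.5, -0.0, 0.7]
opening: 0.0002
```

Run:
```python
from tray import *
o,p0,R0=cur(); print(p0,o["force"])
for th in [.58,.45,.3,.2,.1,.03,-.01]:
    p,R=tcp(th,0,.062); d,w=delta(p,R,p0,R0); print(th,p.round(3),d,w)
```

```text
[ 0.62167012 -0.07200584  0.06304685] [ 0.4886776  -0.01971238  0.69715049]
0.58 [ 0.612 -0.08   0.062] [1.19 0.14 0.32] [-0.001  0.001  0.01 ]
0.45 [ 0.587 -0.08   0.062] [2.89 2.04 0.61] [ 0.022  0.001 -0.118]
0.3 [ 0.557 -0.083  0.062] [5.12 3.94 1.01] [ 0.048  0.001 -0.265]
0.2 [ 0.538 -0.088  0.062] [6.75 5.01 1.29] [ 0.065  0.001 -0.364]
0.1 [ 0.52  -0.095  0.062] [8.48 5.9  1.6 ] [ 0.082  0.001 -0.462]
0.03 [ 0.507 -0.101  0.062] [9.74 6.42 1.82] [ 0.094  0.001 -0.531]
-0.01 [ 0.5   -0.105  0.062] [10.48  6.68  1.95] [ 0.101  0.001 -0.571]
```

Emit:
move_arm:
  commands:
    - [0, 1.2, 0.1, 0.3, 0, 0, 0.01]
    - [0, 2.0, 1.1, 0.4, 0.01, 0, -0.05]
    - [0, 2.9, 2.0, 0.6, 0.02, 0, -0.12]
    - [0, 4.0, 3.0, 0.8, 0.03, 0, -0.19]
    - [0, 5.1, 3.9, 1.0, 0.05, 0, -0.26]
    - [0, 6.0, 4.5, 1.2, 0.06, 0, -0.31]
    - [0, 6.8, 5.0, 1.3, 0.06, 0, -0.36]
    - [0, 7.6, 5.5, 1.4, 0.07, 0, -0.41]

```text
clock: 4.25
tool_pos: [0.5278, -0.0916, 0.0614]
orientation: [179.8, -9.9, -108.9]
force: [1.9, 1.0, 0.3]
opening: 0.0003
```

Run:
```python
from tray import *
from plant import cams
o,p0,R0=cur(); print(p0,o["force"])
for th in [.15,.1,.03,-.01,-.03]:
    p,R=tcp(th,0,.062); d,w=delta(p,R,p0,R0); print(th,p.round(3),d,w)
s=cams.snapshot("scene");np.savez("s1.npz",**s)
crop(s["frame"],150,190,110,90,7,"s1.png")
```

```text
[ 0.52778638 -0.0916405   0.06138095] [1.92825846 0.96545242 0.27049293]
0.15 [ 0.529 -0.092  0.062] [-0.03 -0.1  -0.07] [ 0.004  0.001 -0.001]
0.1 [ 0.52  -0.095  0.062] [0.6  0.65 0.04] [ 0.013  0.001 -0.05 ]
0.03 [ 0.507 -0.101  0.062] [1.54 1.65 0.21] [ 0.025  0.002 -0.119]
-0.01 [ 0.5   -0.105  0.062] [2.11 2.18 0.31] [ 0.032  0.002 -0.159]
-0.03 [ 0.497 -0.107  0.062] [2.4  2.44 0.37] [ 0.035  0.002 -0.178]
```

Emit:
move_arm:
  commands:
    - [0, 0.6, 0.7, 0.05, 0.01, 0, -0.05]
    - [0, 1.1, 1.2, 0.1, 0.02, 0, -0.08]
    - [0, 1.5, 1.6, 0.2, 0.02, 0, -0.12]
    - [0, 1.8, 1.9, 0.25, 0.03, 0, -0.14]
    - [0, 2.0, 2.1, 0.3, 0.03, 0, -0.15]
    - [0, 2.2, 2.2, 0.3, 0.03, 0, -0.16]
    - [0, 2.4, 2.4, 0.35, 0.03, 0, -0.17]
    - [0, 2.4, 2.4, 0.35, 0.03, 0, -0.17]

```text
clock: 5.3
tool_pos: [0.5038, -0.1022, 0.0626]
orientation: [-179.6, -9.4, -99.0]
force: [12.0, 20.3, -13.2]
opening: 0.0003
```

Run:
```python
from tray import *
from plant import cams
o,p0,R0=cur(); print(p0,o["force"])
s=cams.snapshot("scene");np.savez("s2.npz",**s)
crop(s["frame"],150,190,110,90,7,"s2.png")
```

```text
[ 0.50380361 -0.10223941  0.06260634] [ 11.9876813   20.3116069  -13.19027907]
```

```bash
cat > kin.py <<'E'
from h import *
D=[([85.834,20.593,.633,-.02,-70.136,-16.508],(.2381,.6311,.2256),(179.9,0,-20.68)),
([45.2,9.9,-16.0,2.1,-71.9,-62.6],(.4781,.1907,.2204),(178,-7.8,-106.5)),
([15.1,21.3,-5.9,5.5,-71.4,-60.],(.6219,-.066,.1912),(179.9,-10,-132.8))]
def fk(q,k,sg):
    q=np.radians(q); b0,d1,a1,L2,a3,L3,d6,o6,lat=k
    R=Ro.from_euler('z',sg[0]*q[0]+b0); p=np.array([0,0,d1])+R.apply([a1,lat,0])
    R2=R*Ro.from_euler('y',q[1]); p=p+R2.apply([0,0,L2])
    R3=R2*Ro.from_euler('y',sg[1]*q[2]); p=p+R3.apply([L3,0,a3])
    R4=R3*Ro.from_euler('x',sg[2]*q[3]); R5=R4*Ro.from_euler('y',sg[3]*q[4]); p=p+R5.apply([d6,0,0])
    R6=R5*Ro.from_euler('x',sg[4]*q[5]+o6)
    return p,R6*TOOL
TOOL=Ro.from_matrix(np.array([[0,0,1.],[0,1,0],[-1,0,0]]))  # tool z along x
import itertools
def fitk(D):
    best=None
    for sg in itertools.product([1,-1],[-1,1],[1,-1],[-1],[1,-1]):
      for b in [-.29]:
       for o6 in [.3,-2.8,1.8,-1.2]:
        def f(k):
            r=[]
            for q,p,e in D:
                P,R=fk(q,k,sg); r+=list((P-p)*10); r+=list((R.inv()*Ro.from_euler('xyz',e,degrees=True)).as_rotvec())
            return np.array(r)
        s=least_squares(f,[b,.35,.05,.35,0,.35,.15,o6,0],loss='soft_l1',f_scale=.1)
        if best is None or s.cost<best[0]: best=(s.cost,sg,s.x,f(s.x))
    return best
if __name__=="__main__":
    import json,os
    from plant import sensors
    o=sensors.get_obs(); D.append((list(o["joint_pos"]),tuple(o["tool_pos"]),tuple(o["orientation"])))
    b=fitk(D); print(b[0],b[1],b[2].round(4)); print(b[3].reshape(-1,6).round(3))
E
python3 kin.py
```

```text
0.0032959322533639675 (1, -1, -1, -1, -1) [-0.0103  0.1263  0.0565  0.6153  0.0256  0.3905  0.3652 -1.5807 -0.1857]
[[ 0.006 -0.007  0.023 -0.    -0.    -0.   ]
 [-0.004  0.018  0.029  0.     0.     0.   ]
 [-0.006  0.007 -0.07   0.001  0.     0.001]
 [ 0.005 -0.016  0.008  0.002 -0.    -0.   ]]
```

Emit:
move_arm:
  commands:
    - [0, -1.5, 0, 0, 0, 0, 0]
    - [0, -3.0, 0, -1.0, 0, 0, 0]
    - [0, -4.5, 0, -6.0, 0, 0, 0]
    - [0, -6.0, -3.0, -12.0, 0, -0.1, 0]
    - [0, -9.0, -8.0, -14.0, 0, -0.18, 0.1]
    - [0, -12.0, -12.0, -14.0, 0, -0.18, 0.2]
    - [0, -14.0, -14.0, -14.0, 0, -0.18, 0.3]
    - [0, -14.0, -14.0, -14.0, 0, -0.18, 0.3]

```text
clock: 6.35
tool_pos: [0.6621, 0.0322, 0.1745]
orientation: [-178.9, 0.5, -116.2]
force: [-0.9, 1.2, 0.0]
opening: 0.0008
```

```bash
cat >> h.py <<'E'
import json,os
def log():
    o,p,R=cur(); 
    with open("log.jsonl","a") as f: f.write(json.dumps([list(map(float,o["joint_pos"])),list(map(float,o["tool_pos"])),list(map(float,o["orientation"]))])+"\n")
    print("t",o["clock"],"p",p.round(4),"rpy",o["orientation"].round(1),"q",o["joint_pos"].round(1),"F",o["force"].round(1),"op",round(o["opening"],4)); return o,p,R
def snap(n,name):
    from plant import cams
    s=cams.snapshot(n);np.savez(name+".npz",**s);cv2.imwrite(f"pics/{name}.png",s["frame"][:,:,::-1]);return s
E
python3 - <<'E'
from h import *
log(); snap("wrist","w3"); snap("scene","s3"); snap("top","t3")
import kin
D=kin.D+[json.loads(l) for l in open("log.jsonl")]
b=kin.fitk(D); print(b[0],b[1],b[2].round(4)); print(b[3].reshape(-1,6).round(3))
E
```

```text
t 6.35 p [0.6621 0.0322 0.1745] rpy [-178.9    0.5 -116.2] q [ 19.8  20.7  -6.3   0.5 -61.9 -46.3] F [-0.9  1.2  0. ] op 0.0008
0.005389647193351558 (1, -1, -1, -1, -1) [ 0.0066  0.1445  0.0641  0.6141 -0.0095  0.3927  0.3511 -1.5639 -0.1964]
[[ 0.004 -0.001 -0.004 -0.    -0.    -0.   ]
 [ 0.007 -0.002  0.013 -0.002 -0.    -0.   ]
 [-0.017  0.009 -0.083 -0.001  0.     0.001]
 [ 0.011  0.002  0.066  0.     0.    -0.   ]]
```

```bash
cat > kin2.py <<'E'
from h import *
import kin
sg=(1,-1,-1,-1,-1)
def fk(q,k):
    q=np.radians(q); d1,a1,L2,a3,L3,d6,lat,l4,z4,l6,z6,c2,c3=k
    R=Ro.from_euler('z',q[0]); p=np.array([0,0,d1])+R.apply([a1,lat,0])
    R2=R*Ro.from_euler('y',q[1]); p=p+R2.apply([c2,0,L2])
    R3=R2*Ro.from_euler('y',-q[2]); p=p+R3.apply([L3,0,a3])
    R4=R3*Ro.from_euler('x',-q[3]); p=p+R4.apply([0,l4,z4]); R5=R4*Ro.from_euler('y',-q[4]); p=p+R5.apply([d6,l6,z6])
    R6=R5*Ro.from_euler('x',-q[5]-np.pi/2)
    return p,R6*kin.TOOL
def load_data():
    return kin.D[:1]+[json.loads(l) for l in open("log.jsonl")]
K0=np.array([.2,.06,.55,0,.4,.3,-.19,0,0,0,0,0,0])
def fit(D,reg=.003):
    def f(k):
        r=[]
        for q,p,e in D:
            P,R=fk(q,k); r+=list((P-np.array(p))*10)
        return np.concatenate([r,reg*(k-K0)*10])
    s=least_squares(f,K0); return s.x,f(s.x)[:3*len(D)].reshape(-1,3)/10
if __name__=="__main__":
    D=load_data()+kin.D[1:]
    for q,p,e in D: print((fk(q,K0)[1].inv()*Ro.from_euler('xyz',e,degrees=True)).as_rotvec().round(4))
    k,r=fit(D); print(k.round(4)); print(r.round(4))
E
python3 kin2.py
```

```text
[-0.     -0.0002 -0.    ]
[ 0. -0. -0.]
[-0.0014 -0.0001  0.0003]
[-0.0003  0.0004  0.001 ]
[ 0.1499  0.1073  0.6075  0.0037  0.4439  0.3532 -0.133  -0.0294 -0.0038
 -0.0294 -0.0595 -0.0335  0.    ]
[[-0.  0. -0.]
 [ 0. -0.  0.]
 [-0.  0.  0.]
 [-0. -0. -0.]]
```

```bash
python3 - <<'E'
from h import *
crop(load("w3")["frame"],205,115,110,130,6,"w3c.png")
crop(load("t3")["frame"],295,150,85,80,8,"t3c.png")
crop(load("s3")["frame"],150,190,100,90,8,"s3c.png")
E
python3 - <<'E'
from h import *
w=load("w3");S=load("s3");T=load("t3")
for u in [(241,187),(249,186),(253.5,224),(262,224)]: print("tab",onz(w,u,.125).round(4))
for u in [(236,158.5),(243,157.5)]: print("shoulder",onz(w,u,.103).round(4))
for u in [(216,144),(272.5,125),(302.5,219)]: print("stand top?",onz(w,u,.034).round(4),onz(w,u,0).round(4))
ph=np.radians(-10.2);R=Ro.from_euler('z',ph).as_matrix();PIN=np.array([.5968,-.2768,0])
print("pin",onz(T,(360,172),.03),onz(S,(183,261.5),.03))
def tf(X): return (R.T@(X-PIN)).round(4)
for u,z in [((176.5,214),.1204),((197.5,206.5),.1204),((180,223.7),.0907),((201,217),.0907)]: 
    X=onz(S,u,z); print("notch",X.round(4),tf(X))
for u,z in [((303,203),.072),((312,203.5),.072)]: X=onz(T,u,z); print("yb",X.round(4),tf(X))
print("floor uphill prong?",[tf(onz(S,u,.1204)) for u in [(165,216),(208,203)]])
E
```

```text
tab [0.6649 0.011  0.125 ]
tab [0.6592 0.0129 0.125 ]
tab [0.6701 0.0424 0.125 ]
tab [0.6641 0.0453 0.125 ]
shoulder [ 0.6622 -0.0063  0.103 ]
shoulder [ 0.6568 -0.0046  0.103 ]
stand top? [ 0.6862 -0.0173  0.034 ] [ 0.6937 -0.0142  0.    ]
stand top? [ 0.6258 -0.0091  0.034 ] [ 0.6264 -0.0051  0.    ]
stand top? [0.6399 0.099  0.034 ] [0.6421 0.1153 0.    ]
pin [ 0.59739951 -0.27645102  0.03      ] [ 0.59677288 -0.27801198  0.03      ]
notch [ 0.4961 -0.2345  0.1204] [-0.1066  0.0238  0.1204]
notch [ 0.5057 -0.1703  0.1204] [-0.1085  0.0887  0.1204]
notch [ 0.5129 -0.2361  0.0907] [-0.0898  0.0252  0.0907]
notch [ 0.5255 -0.1726  0.0907] [-0.0886  0.0899  0.0907]
yb [ 0.5091 -0.1095  0.072 ] [-0.1159  0.1491  0.072 ]
yb [ 0.5071 -0.1334  0.072 ] [-0.1137  0.1252  0.072 ]
floor uphill prong? [array([-0.1126, -0.0091,  0.1204]), array([-0.1087,  0.1214,  0.1204])]
```

```bash
cat > ik.py <<'E'
from h import *
import kin2
D=kin2.load_data()+kin2.kin.D[1:]
K,_=kin2.fit(D)
lo=np.array([-176.03,-82.01,-58.28,-173.87,-174.79,-173.66]);hi=np.array([176.03,121.73,71.71,95.51,-.11,173.66])
def ik(p,R,q0):
    if not isinstance(R,Ro): R=Ro.from_matrix(R)
    f=lambda q:np.concatenate([(kin2.fk(q,K)[0]-p)*5,(kin2.fk(q,K)[1].inv()*R).as_rotvec()])
    best=None
    s=least_squares(f,np.clip(q0,lo+.01,hi-.01),bounds=(lo-30,hi+30),x_scale=50.)
    return s.x,np.abs(s.fun).max()
def iks(p,R,n=40,seed=0):
    rng=np.random.default_rng(seed);out=[]
    for _ in range(n):
        q,e=ik(p,R,rng.uniform(lo,hi))
        if e<1e-3 and np.all(q>lo-8) and np.all(q<hi+8) and not any(np.abs(q-o).max()<2 for o in out): out.append(q)
    return out
c=np.sqrt(.5)
CR=np.array([.4653,.2292,0]);CY=np.radians(19.5)
def cradle(x,y,z): # rack frame -> world
    R=Ro.from_euler('z',CY).as_matrix(); B=np.column_stack([[c,0,-c],[0,1,0],[c,0,c]]); return CR+R@(np.array([0,0,.085])+B@np.array([x,y,z])), R@B
def trayf(x,y,z,X0=(-.078,.0565)):
    R=Ro.from_euler('z',np.radians(-10.2)).as_matrix(); B=np.column_stack([[c,0,-c],[0,1,0],[c,0,c]]); return np.array([.5968,-.2768,0])+R@(np.array([X0[0],X0[1],.085])+B@np.array([x,y,z])), R@B
E
python3 - <<'E'
from ik import *
for name,(p,B) in dict(cr=cradle(-.012,0,.02),cr_up=cradle(-.012,0,.12),tr=trayf(-.012,0,.02),tr_up=trayf(-.012,0,.12)).items():
    for s in [1,-1]:
        R=frame(B[:,0],s*B[:,2])
        print(name,s,p.round(3),[q.round(0).tolist() for q in iks(p,R)])
E
```

```text
cr 1 [0.471 0.231 0.108] []
cr -1 [0.471 0.231 0.108] []
cr_up 1 [0.537 0.255 0.178] []
cr_up -1 [0.537 0.255 0.178] []
tr 1 [ 0.536 -0.208  0.108] [[-4.0, 0.0, -50.0, -37.0, 7.0, -147.0]]
tr -1 [ 0.536 -0.208  0.108] [[-4.0, 0.0, -50.0, -37.0, 7.0, 33.0]]
tr_up 1 [ 0.605 -0.221  0.178] []
tr_up -1 [ 0.605 -0.221  0.178] []
```

```bash
python3 - <<'E'
from h import *
w=load("w3"); o,p,R=cur()
C=-w["R"].T@w["t"]; print("cam in tool",R.inv().apply(C-p).round(3),"axis",R.inv().apply(w["R"][2]).round(3),"right",R.inv().apply(w["R"][0]).round(3))
E
python3 - <<'E'
from ik import *
import kin
print(K.round(3))
# test solver: from start q reproduces
q=np.array(kin.D[0][0]); P,R=kin2.fk(q,K); print(iks(P,R,60))
p,B=cradle(-.012,0,.02)
R=frame(B[:,0],-B[:,2])
rng=np.random.default_rng(1)
best=sorted([ (lambda r:(r[1],r[0].round(0).tolist()))(ik(p,R,rng.uniform(lo,hi))) for _ in range(40)])[:4]; print(best)
E
```

```text
cam in tool [ 0.084 -0.    -0.157] axis [-0.309 -0.     0.951] right [-0.002  1.    -0.001]
[ 0.15   0.107  0.607  0.004  0.444  0.353 -0.133 -0.029 -0.004 -0.029
 -0.059 -0.033  0.   ]
[array([ 8.5834e+01,  2.0593e+01,  6.3300e-01, -2.0000e-02, -7.0136e+01,
       -1.6508e+01]), array([-116.99052444,  -82.13543239,   38.31936386, -179.96062306,
       -149.64097636,    6.34367367])]
[(np.float64(4.163336342344337e-15), [48.0, -6.0, -56.0, -86.0, 20.0, 65.0]), (np.float64(8.992806499463768e-15), [-163.0, -102.0, -36.0, -184.0, -159.0, -2.0]), (np.float64(1.0158540675320184e-14), [-163.0, -102.0, -36.0, -184.0, -159.0, -2.0]), (np.float64(2.4077961846558082e-14), [48.0, -6.0, -56.0, -86.0, 20.0, 65.0])]
```

Run:
```python
from h import *
o,p0,R0=cur()
R=Ro.from_euler('z',np.radians(-10.2)).as_matrix()
tz=np.array([-np.sin(.35),0,-np.cos(.35)])
Rt=frame(R@tz,-R[:,0])
print(delta([.57,-.15,.25],Rt,p0,R0))
```

```text
(array([20.18,  0.04, -7.65]), array([-0.369,  0.056, -0.274]))
```

Emit:
move_arm:
  commands:
    - [0, 0, 0, -4.0, 0, 0, 0]
    - [0, 5.0, 0, -7.6, -0.1, 0.01, -0.06]
    - [0, 10.0, 0, -7.6, -0.2, 0.03, -0.14]
    - [0, 15.0, 0, -7.6, -0.3, 0.05, -0.21]
    - [0, 20.2, 0, -7.6, -0.37, 0.06, -0.27]
    - [0, 20.2, 0, -7.6, -0.37, 0.06, -0.27]
    - [0, 20.2, 0, -7.6, -0.37, 0.06, -0.27]
    - [0, 20.2, 0, -7.6, -0.37, 0.06, -0.27]

```text
clock: 7.5
tool_pos: [0.5709, -0.1493, 0.2499]
orientation: [160.0, -0.2, -100.4]
force: [-0.3, -0.1, -0.8]
opening: 0.0003
```

```bash
python3 - <<'E'
from h import *
log(); s=snap("wrist","w4"); crop(s["frame"],100,0,300,240,2.6,"w4c.png",20)
E
python3 kin2.py
```

```text
t 7.5 p [ 0.5709 -0.1493  0.2499] rpy [ 160.    -0.2 -100.4] q [  1.6  24.7   8.7  -3.9 -93.7 -11.7] F [-0.3 -0.1 -0.8] op 0.0003
[-0.     -0.0002 -0.    ]
[ 0. -0. -0.]
[-0. -0.  0.]
[-0.0014 -0.0001  0.0003]
[-0.0003  0.0004  0.001 ]
[ 0.1996  0.0024  0.6011  0.0015  0.4629  0.3785 -0.0032 -0.0943 -0.0025
 -0.0943  0.0007 -0.002   0.    ]
[[ 0.0001  0.     -0.0001]
 [-0.     -0.0001  0.0001]
 [-0.      0.0001  0.    ]
 [ 0.0001 -0.0001  0.    ]
 [-0.      0.0002 -0.    ]]
```

Run:
```python
from h import *
w=load("w4")
c=np.sqrt(.5)
def fl(s,y,n=0): return np.array([c*s+c*n, y, .085-c*s+c*n])
obs=[(fl(-.008,-.032),(233.5,80.5)),(fl(-.008,.032),(233,143.5)),(fl(-.05,-.032),(270.5,80)),(fl(-.05,.032),(269,144.3))]
def W(p,P): return np.array([p[0],p[1],0])+Ro.from_euler('z',p[2]).as_matrix()@P
f=lambda p:np.concatenate([proj(w,W(p,P))[0]-np.array(u) for P,u in obs])
r=least_squares(f,[.53,-.2,-.17]);print(r.x,np.degrees(r.x[2]),f(r.x).reshape(-1,2).round(1))
print("pin",onz(w,(147.5,58.5),.03))
for n,P in dict(lipTopL=fl(.05,.065,.03),lipTopR=fl(.05,-.065,.03),lipB=fl(.05,0),edgeL=fl(-.05,.065),edgeR=fl(-.05,-.065),wallR0=fl(0,-.065,.024),wallL0=fl(0,.065,.024)).items(): print(n,proj(w,W(r.x,P))[0].round(1))
# base plate corners z~.004
for u in [(122,31.5),(137,170)]: print(onz(w,u,.004))
R=Ro.from_euler('z',r.x[2]).as_matrix(); print("pin->floor",R.T@(np.array([r.x[0],r.x[1],0])-onz(w,(147.5,58.5),.03)))
```

```text
[ 0.53199665 -0.20899878 -0.19623658] -11.243528013339663 [[-0.7 -0.2]
 [ 0.6 -1. ]
 [ 0.1 -0.1]
 [ 0.   1.3]]
pin [ 0.59415029 -0.27726026  0.03      ]
lipTopL [175.5 171.7]
lipTopR [165.9  43.8]
lipB [188.8 110.6]
edgeL [268.3 176.2]
edgeR [271.6  42.5]
wallR0 [212.3  41.6]
wallL0 [216.5 175.8]
[ 0.61189198 -0.31068919  0.004     ]
[ 0.6441983  -0.15382303  0.004     ]
pin->floor [-0.07427033  0.05483267 -0.03      ]
```

```bash
sed -i 's/^def trayf.*/def trayf(x,y,z,X0=(0,0)):/; s/np.radians(-10.2)).as_matrix(); B=/np.radians(-10.8)).as_matrix(); B=/; s/np.array(\[.5968,-.2768,0\])+R@/np.array([.532,-.209,0])+R@/' ik.py
cat >> ik.py <<'E'
def allik(p,R,tol=8):
    out=[]
    for q in iksraw(p,R):
        for f in (0,1):
            for d in ((0,),(180,-180))[f]:
                q2=q.copy()
                if f: q2[3]+=d; q2[4]*=-1; q2[5]+=180
                for k in (0,3,5): q2[k]=(q2[k]+180)%360-180
                if np.all(q2>lo-tol) and np.all(q2<hi+tol) and not any(np.abs(q2-o).max()<2 for o in out): out.append(q2)
    return out
def iksraw(p,R,n=14):
    rng=np.random.default_rng(0); out=[]
    if not isinstance(R,Ro): R=Ro.from_matrix(R)
    f=lambda q:np.concatenate([(kin2.fk(q,K)[0]-p)*5,(kin2.fk(q,K)[1].inv()*R).as_rotvec()])
    for _ in range(n):
        s=least_squares(f,rng.uniform(lo,hi)*np.array([.5,.5,.8,.5,.5,.5]),x_scale=50.)
        if np.abs(s.fun).max()<1e-3: out.append(s.x)
    return out
E
cat > chk.py <<'E'
from ik import *
import ik
Kb=K.copy()
for nm,(a,b,d) in dict(lat=(1,0,0),l4=(0,1,0),l6=(0,0,1)).items():
    k=Kb.copy();t=k[6]+k[7]+k[9];k[6]=a*t;k[7]=b*t;k[9]=d*t;ik.K=k
    for name,(p,B) in dict(cr=cradle(-.012,0,.02),cr_up=cradle(-.012,0,.12),tr=trayf(-.012,0,.02),tr_up=trayf(-.012,0,.12)).items():
        R=frame(B[:,0],B[:,2])
        print(nm,name,[q.round(0).tolist() for q in allik(p,R)])
E
python3 chk.py
```

```text
lat cr []
lat cr_up [[65.0, -3.0, -53.0, 82.0, -31.0, 64.0]]
lat tr []
lat tr_up []
l4 cr []
l4 cr_up []
l4 tr []
l4 tr_up []
l6 cr []
l6 cr_up []
l6 tr []
l6 tr_up []
```

Run:
```python
from h import *
T=load("t3")
q=np.radians([19.8,20.7,-6.3]);R=Ro.from_euler('z',q[0])
for lat in (0,-.19):
  sh=np.array([0,0,.2])+R.apply([0,lat,0]);R2=R*Ro.from_euler('y',q[1]);el=sh+R2.apply([0,0,.601]);R3=R2*Ro.from_euler('y',-q[2]);wr=el+R3.apply([.463,0,0])
  print(lat,[ (P.round(2),proj(T,P)[0].round(0)) for P in (sh,el,wr)])
```

```text
0 [(array([0. , 0. , 0.2]), array([270., 423.])), (array([0.2 , 0.07, 0.76]), array([215., 394.])), (array([0.59, 0.21, 0.55]), array([140., 123.]))]
-0.19 [(array([ 0.06, -0.18,  0.2 ]), array([349., 391.])), (array([ 0.26, -0.11,  0.76]), array([370., 331.])), (array([0.65, 0.03, 0.55]), array([244.,  85.]))]
```

```bash
cat > ik2.py <<'E'
from ik import *
k=np.zeros(13);k[0]=.1996;k[2]=.6011;k[4]=.4629;k[5]=.3785;k[7]=-.19
def f_fit(v):
    kk=np.zeros(13);kk[[0,2,4,5,7]]=v; return np.concatenate([(kin2.fk(q,kk)[0]-np.array(p)) for q,p,e in D])
s=least_squares(f_fit,[.2,.6,.46,.38,-.19]); KK=np.zeros(13);KK[[0,2,4,5,7]]=s.x
def solve(p,R,q0,tol=0.):
    if not isinstance(R,Ro): R=Ro.from_matrix(R)
    f=lambda q:np.concatenate([(kin2.fk(q,KK)[0]-p)*5,(kin2.fk(q,KK)[1].inv()*R).as_rotvec()])
    s=least_squares(f,np.clip(q0,lo+.01,hi-.01),bounds=(lo-tol,hi+tol),x_scale=50.); return s.x,np.abs(s.fun).max()
def multi(p,R,n=60,tol=0.,seed=0):
    rng=np.random.default_rng(seed);out=[]
    for _ in range(n):
        q,e=solve(p,R,rng.uniform(lo,hi),tol)
        out.append((e,q))
    out.sort(key=lambda t:t[0]); g=[]
    for e,q in out:
        if e<2e-3 and not any(np.abs(q-o).max()<3 for o in g): g.append(q)
    return g,out[0]
E
cat > chk.py <<'E'
from ik2 import *
print(s.x.round(4),np.abs(s.fun).max())
for name,(p,B) in dict(cr=cradle(-.012,0,.02),cr_up=cradle(-.012,0,.12),tr=trayf(-.012,0,.02),tr_up=trayf(-.012,0,.12)).items():
    for sg in (1,-1):
        g,b=multi(p,frame(B[:,0],sg*B[:,2])); print(name,sg,[q.round(0).tolist() for q in g],b[0].round(4),b[1].round(0).tolist())
E
python3 chk.py
```

```text
[ 0.1997  0.6011  0.4638  0.3786 -0.1919] 0.00037303899386971484
cr 1 [] 0.0468 [17.0, 1.0, -41.0, -115.0, -1.0, -64.0]
cr -1 [] 0.0468 [17.0, 1.0, -41.0, -115.0, -1.0, 116.0]
cr_up 1 [] 0.1311 [9.0, 0.0, -42.0, -152.0, -0.0, -21.0]
cr_up -1 [] 0.1311 [9.0, 0.0, -42.0, -152.0, -0.0, 159.0]
tr 1 [] 0.0193 [-9.0, 6.0, -38.0, -51.0, -0.0, -130.0]
tr -1 [] 0.0193 [-9.0, 6.0, -38.0, -51.0, -0.0, 50.0]
tr_up 1 [] 0.086 [-4.0, 5.0, -39.0, -16.0, -0.0, -169.0]
tr_up -1 [] 0.086 [-4.0, 5.0, -39.0, -16.0, -0.0, 11.0]
```

```bash
cat > chk2.py <<'E'
from ik2 import *
import sys
def tp(F,x,al,z,y=0,sg=1):
    p,B=F(x,y,z); d=B@np.array([np.cos(al),np.sin(al),0]); return p,frame(d,sg*B[:,2])
if __name__=="__main__":
  for nm,F in (("cr",cradle),("tr",trayf)):
    for z in (.02,.08):
      for a in range(-40,41,10):
        p,R=tp(F,-.012,np.radians(a),z)
        g,b=multi(p,R,n=16); 
        print(nm,z,a,[q.round(0).tolist() for q in g],b[0].round(4),b[1].round(0).tolist() if not g else "")
E
python3 chk2.py
```

```text
cr 0.02 -40 [] 0.0738 [72.0, 23.0, -58.0, 66.0, -60.0, 46.0]
cr 0.02 -30 [] 0.1528 [69.0, 18.0, -58.0, 66.0, -53.0, 53.0]
cr 0.02 -20 [] 0.179 [2.0, 1.0, -58.0, -171.0, -13.0, 3.0]
cr 0.02 -10 [] 0.0254 [2.0, 2.0, -58.0, -167.0, -16.0, -1.0]
cr 0.02 0 [] 0.0468 [17.0, 1.0, -41.0, -115.0, -1.0, -64.0]
cr 0.02 10 [] 0.0299 [35.0, 1.0, -41.0, -66.0, -0.0, -125.0]
cr 0.02 20 [[15.0, 4.0, -36.0, -76.0, -24.0, -102.0]] 0.0 
cr 0.02 30 [[3.0, 10.0, -33.0, -77.0, -42.0, -91.0]] 0.0 
cr 0.02 40 [[-3.0, 17.0, -29.0, -76.0, -56.0, -86.0]] 0.0 
cr 0.08 -40 [] 0.0173 [66.0, 19.0, -58.0, 74.0, -59.0, 48.0]
cr 0.08 -30 [] 0.0912 [62.0, 14.0, -58.0, 76.0, -52.0, 55.0]
cr 0.08 -20 [] 0.1671 [56.0, 8.0, -58.0, 77.0, -41.0, 63.0]
cr 0.08 -10 [] 0.0138 [5.0, 0.0, -54.0, -174.0, -10.0, 4.0]
cr 0.08 0 [] 0.0816 [13.0, 1.0, -40.0, -130.0, -0.0, -46.0]
cr 0.08 10 [] 0.073 [38.0, 0.0, -40.0, -49.0, -0.0, -144.0]
cr 0.08 20 [[24.0, 1.0, -33.0, -61.0, -19.0, -124.0]] 0.0 
cr 0.08 30 [[9.0, 7.0, -28.0, -71.0, -40.0, -105.0]] 0.0 
cr 0.08 40 [[1.0, 14.0, -24.0, -73.0, -55.0, -97.0]] 0.0 
tr 0.02 -40 [] 0.1851 [1
[... 372 characters left out ...]
.0, -68.0, -40.0, -95.0]] 0.0 
tr 0.02 30 [[-43.0, 19.0, -20.0, -67.0, -54.0, -91.0]] 0.0 
tr 0.02 40 [[-46.0, 25.0, -15.0, -66.0, -66.0, -89.0]] 0.0 
tr 0.08 -40 [] 0.0981 [6.0, 17.0, -58.0, 95.0, -51.0, 55.0]
tr 0.08 -30 [] 0.1594 [-41.0, 6.0, -53.0, -174.0, -20.0, 15.0]
tr 0.08 -20 [] 0.0061 [-40.0, 6.0, -50.0, -174.0, -14.0, 14.0]
tr 0.08 -10 [] 0.0865 [-32.0, 5.0, -35.0, -128.0, -2.0, -38.0]
tr 0.08 0 [] 0.0638 [-6.0, 5.0, -38.0, -33.0, -0.0, -150.0]
tr 0.08 10 [[-20.0, 6.0, -27.0, -52.0, -20.0, -123.0]] 0.0 
tr 0.08 20 [[-32.0, 11.0, -21.0, -62.0, -39.0, -107.0]] 0.0 
tr 0.08 30 [[-39.0, 17.0, -16.0, -64.0, -54.0, -101.0]] 0.0 
tr 0.08 40 [[-43.0, 23.0, -10.0, -65.0, -67.0, -97.0]] 0.0
```

```bash
cat > chk3.py <<'E'
from chk2 import *
A=np.array([15,4,-36,-76,-24,-102.]);Bc=np.array([2,2,-57,-167,-16,-1.])
def both(p,R,sh=0):
    r=[]
    for q0 in (A,Bc,A+[-40,5,5,5,-5,5],Bc+[-45,5,0,-3,-5,10],Bc+[0,0,5,0,0,0]):
        for dj6 in (0,180,-180):
            q0b=q0.copy();q0b[5]+=dj6
            if abs(q0b[5])>173: continue
            q,e=solve(p,R,q0b); r.append((e,q))
    r.sort(key=lambda t:t[0]); return r[0]
if __name__=="__main__":
  for nm,F in (("cr",cradle),("tr",trayf)):
    for a in np.arange(-25,26,5):
      for x in (-.012,-.022):
       for z in (.02,.08):
        e,q=both(*tp(F,x,np.radians(a),z)); print(nm,a,x,z,"OK" if e<1e-3 else e.round(4),q.round(0).tolist())
E
python3 chk3.py
```

```text
cr -25 -0.012 0.02 0.2586 [2.0, 1.0, -58.0, -172.0, -13.0, 4.0]
cr -25 -0.012 0.08 0.2547 [3.0, -0.0, -55.0, -174.0, -12.0, 5.0]
cr -25 -0.022 0.02 0.2546 [2.0, -1.0, -58.0, -171.0, -11.0, 3.0]
cr -25 -0.022 0.08 0.2504 [3.0, -2.0, -55.0, -174.0, -11.0, 5.0]
cr -20 -0.012 0.02 0.179 [2.0, 1.0, -58.0, -171.0, -13.0, 3.0]
cr -20 -0.012 0.08 0.1748 [4.0, -0.0, -55.0, -174.0, -11.0, 5.0]
cr -20 -0.022 0.02 0.175 [2.0, -1.0, -58.0, -170.0, -12.0, 2.0]
cr -20 -0.022 0.08 0.1708 [4.0, -2.0, -55.0, -174.0, -10.0, 5.0]
cr -15 -0.012 0.02 0.1007 [2.0, 1.0, -58.0, -169.0, -14.0, 2.0]
cr -15 -0.012 0.08 0.0945 [5.0, 0.0, -54.0, -174.0, -10.0, 4.0]
cr -15 -0.022 0.02 0.0966 [2.0, -0.0, -58.0, -168.0, -13.0, 1.0]
cr -15 -0.022 0.08 0.0907 [5.0, -2.0, -54.0, -174.0, -9.0, 4.0]
cr -10 -0.012 0.02 0.0254 [2.0, 2.0, -58.0, -167.0, -16.0, -1.0]
cr -10 -0.012 0.08 0.0138 [5.0, 0.0, -54.0, -174.0, -10.0, 4.0]
cr -10 -0.022 0.02 0.0208 [2.0, 0.0, -58.0, -166.0, -14.0, -1.0]
cr -10 -0.022 0.08 0.0103 [5.0, -1.0, -54.0, -174.0, -8.0, 4.0]
cr -5 -0.012 0.02 0.0039 [12.0, 1.0, -44.0, -132.0, -0.0, -42.0]
cr -
[... 3849 characters left out ...]
.0]
tr 15 -0.012 0.08 OK [-27.0, 8.0, -24.0, -59.0, -31.0, -113.0]
tr 15 -0.022 0.02 OK [-33.0, 9.0, -28.0, -66.0, -33.0, -100.0]
tr 15 -0.022 0.08 OK [-27.0, 7.0, -24.0, -58.0, -31.0, -114.0]
tr 20 -0.012 0.02 OK [-37.0, 13.0, -26.0, -68.0, -40.0, -95.0]
tr 20 -0.012 0.08 OK [-32.0, 11.0, -21.0, -62.0, -39.0, -107.0]
tr 20 -0.022 0.02 OK [-37.0, 12.0, -26.0, -67.0, -41.0, -96.0]
tr 20 -0.022 0.08 OK [-32.0, 10.0, -21.0, -61.0, -40.0, -108.0]
tr 25 -0.012 0.02 OK [-40.0, 16.0, -23.0, -68.0, -48.0, -93.0]
tr 25 -0.012 0.08 OK [-36.0, 14.0, -18.0, -63.0, -47.0, -103.0]
tr 25 -0.022 0.02 OK [-40.0, 14.0, -23.0, -67.0, -48.0, -94.0]
tr 25 -0.022 0.08 OK [-36.0, 13.0, -19.0, -63.0, -47.0, -104.0]
```

```bash
cat > chk4.py <<'E'
from chk3 import *
for nm,F,als,xs in (("cr",cradle,(-9,-8,-7,-6,-5,-4,14,16,18),(-.10,-.07,-.04,-.012)),("tr",trayf,(-20,-18,-16,-14,4,6,8),(-.10,-.06,-.012))):
    for a in als:
        o=[]
        for x in xs:
            e,q=both(*tp(F,x,np.radians(a),.02)); o.append(("OK" if e<1e-3 else round(float(e),3),q.round(0).astype(int).tolist()))
        print(nm,a,o)
E
python3 chk4.py
```

```text
cr -9 [(0.042, [4, -15, -58, -166, 0, -3]), (0.013, [6, -9, -53, -154, 0, -16]), ('OK', [3, -3, -57, -162, -10, -6]), (0.011, [2, 2, -58, -166, -16, -1])]
cr -8 [(0.057, [4, -15, -58, -166, 0, -3]), (0.025, [6, -9, -53, -152, 0, -19]), ('OK', [6, -4, -51, -150, -4, -20]), ('OK', [2, 2, -58, -164, -16, -3])]
cr -7 [(0.072, [4, -15, -58, -165, 0, -4]), (0.037, [7, -9, -52, -150, 0, -21]), (0.008, [9, -4, -48, -142, 0, -31]), ('OK', [3, 2, -54, -156, -12, -12])]
cr -6 [(0.086, [4, -14, -57, -163, 0, -7]), (0.048, [7, -9, -52, -148, 0, -24]), (0.018, [10, -4, -48, -140, 0, -33]), ('OK', [6, 1, -50, -146, -7, -24])]
cr -5 [(0.098, [5, -14, -57, -160, 0, -10]), (0.057, [8, -8, -51, -145, 0, -27]), (0.027, [10, -3, -47, -137, 0, -37]), (0.004, [12, 1, -44, -132, 0, -42])]
cr -4 [(0.107, [6, -14, -56, -155, 0, -15]), (0.064, [9, -8, -50, -141, 0, -31]), (0.034, [11, -3, -46, -134, 0, -40]), (0.012, [12, 1, -43, -129, -1, -46])]
cr 14 [(0.091, [35, -13, -47, -52, -9, -140]), (0.054, [37, -8, -46, -53, -5, -139]), (0.022, [38, -3, -44, -53, -2, -140]), ('OK', [32, 1, -40, -63, -6, -126])]
cr 1
[... 487 characters left out ...]
8]), (0.015, [-37, -1, -43, -135, 0, -27]), ('OK', [-44, 7, -52, -160, -18, 3])]
tr -16 [(0.082, [-38, -7, -46, -137, 0, -24]), (0.037, [-35, -1, -42, -131, 0, -32]), ('OK', [-41, 6, -45, -143, -10, -16])]
tr -14 [(0.095, [-36, -7, -45, -129, 0, -34]), (0.053, [-33, -1, -41, -125, 0, -40]), (0.012, [-34, 6, -38, -125, -2, -39])]
tr 4 [(0.038, [-4, -8, -49, -24, -3, -161]), (0.011, [-5, -1, -45, -31, -1, -153]), ('OK', [-16, 6, -34, -57, -9, -120])]
tr 6 [(0.009, [-3, -8, -50, -21, -3, -164]), ('OK', [-13, -1, -38, -46, -11, -132]), ('OK', [-21, 6, -33, -62, -15, -112])]
tr 8 [('OK', [-14, -6, -40, -42, -16, -137]), ('OK', [-20, 0, -35, -53, -18, -121]), ('OK', [-24, 7, -31, -64, -19, -107])]
```

```bash
cat > cov.py <<'E'
from chk3 import *
STY=np.radians(-8.5);TAB=np.array([.667,.0465,.125])
def standp(al,depth,y=0,dz=0,sg=1):
    R=Ro.from_euler('z',STY).as_matrix(); B=np.column_stack([[0,0,-1],[0,1,0],[1,0,0]]); Bw=R@B
    p=TAB+Bw@np.array([depth,y,0])+np.array([0,0,dz]); d=Bw@np.array([np.cos(al),np.sin(al),0]); return p,frame(d,sg*Bw[:,2])
if __name__=="__main__":
    o,p0,R0=cur(); qc=o["joint_pos"]
    for a in (-10,-8,0,16,20):
        for sg in (1,-1):
            p,R=standp(np.radians(a),.019,sg=sg); g,b=multi(p,R,n=20); print("stand",a,sg,[q.round(0).astype(int).tolist() for q in g])
    for a in (-12,-10,-8,-6,14,16,18,20,24):
        o=[]
        for z in (.037,.06,.10):
            e,q=both(*tp(cradle,-.05,np.radians(a),z)); o.append(("OK" if e<1e-3 else round(float(e),3),q.round(0).astype(int).tolist()))
        print("lay",a,o)
E
python3 cov.py
```

```text
stand -10 1 [[25, 27, -11, 10, -58, 141]]
stand -10 -1 [[25, 27, -11, 10, -58, -39]]
stand -8 1 [[24, 26, -10, 8, -58, 143]]
stand -8 -1 [[24, 26, -10, 8, -58, -37]]
stand 0 1 [[21, 25, -9, 0, -56, 151]]
stand 0 -1 [[21, 25, -9, 0, -56, -29]]
stand 16 1 [[11, 25, -4, -18, -57, 170]]
stand 16 -1 [[11, 25, -4, -18, -57, -10]]
stand 20 1 []
stand 20 -1 [[9, 25, -3, -23, -58, -6]]
lay -12 [(0.03, [3, -6, -58, -171, -8, 2]), (0.029, [4, -6, -57, -174, -7, 5]), (0.035, [5, -6, -51, -174, -1, 4])]
lay -10 [('OK', [3, -6, -58, -169, -8, 1]), ('OK', [4, -6, -55, -171, -5, 2]), (0.002, [6, -6, -51, -174, -1, 4])]
lay -8 [(0.014, [7, -6, -50, -151, 0, -20]), (0.023, [6, -6, -50, -158, 0, -13]), (0.03, [6, -6, -50, -172, 0, 2])]
lay -6 [(0.038, [8, -5, -49, -147, 0, -25]), (0.051, [7, -6, -49, -155, 0, -16]), (0.062, [6, -6, -50, -172, 0, 1])]
lay 14 [(0.044, [39, -5, -44, -49, -3, -145]), (0.059, [40, -5, -44, -41, -3, -153]), (0.075, [43, -6, -46, -24, -2, -173])]
lay 16 [(0.022, [40, -5, -45, -45, -3, -150]), (0.033, [41, -6, -45, -38, -3, -157]), (0.043, [43, -6, -46, -23, -2, -174])]
lay 18 [('OK', [36, -5, -42, -50, -8, -142]), (0.005, [42, -6, -46, -35, -3, -160]), (0.011, [44, -6, -46, -23, -3, -174])]
lay 20 [('OK', [25, -4, -38, -61, -18, -124]), ('OK', [29, -4, -38, -54, -16, -134]), ('OK', [34, -5, -37, -43, -14, -148])]
lay 24 [('OK', [15, -1, -36, -68, -30, -111]), ('OK', [18, -2, -34, -64, -28, -118]), ('OK', [22, -3, -31, -57, -27, -128])]
```

```bash
python3 - <<'E'
from h import *
crop(load("w1")["frame"],185,130,160,140,5,"w1c.png")
E
cat > fitc.py <<'E'
from h import *
from fit0 import rk
w=load("w1");S=load("scene0");T=load("top0")
b=.065
def model(p):
    cx,cy,yaw,xr,sh=p
    R=Ro.from_euler('z',yaw).as_matrix(); W=lambda P:np.array([cx,cy,0])+R@np.array(P,float)
    dw=[-.034,-.0113,.0113,.034]
    o=[]
    o+=[(w,[-b,-b,.012],(280.5,139.5),1),(w,[b,-b,.012],(201.5,197),1),(w,[-b,b,.012],(334,217),1)]
    o+=[(w,rk(xr,-.054,0),(282,163.2),1),(w,rk(xr,-.032,0),(294.7,181),1)]
    o+=[(w,rk(-.0475+sh,-.032,0),(286.8,189),.7),(w,rk(-.0475+sh,-.054,0),(273,172),.7)]
    k=p[5]
    o+=[(w,rk(.003+sh,-1.5*k,.032),(233.5,217.2),1),(w,rk(.003+sh,.5*k,.032),(261.7,253),1)]
    for i,(a,c_) in enumerate(zip([(298.8,157.2),(303,152.5),(307.2,148.3),(311.2,144.2)],[(184,207),(175.3,210.5),(166.5,213.8),(157.5,217.5)])):
        P=rk(.003+sh,(i-1.5)*k,.032); o+=[(S,P,a,1.5),(T,P,c_,1.5)]
    return [(s,W(P),u,wt) for s,P,u,wt in o]
def model_(p): return model(p)
f=lambda p:np.concatenate([wt*(proj(s,P)[0]-np.array(u)) for s,P,u,wt in model(p)])
r=least_squares(f,[.4653,.2292,.34,-.065,.002,.024],loss='soft_l1');print(r.x.round(4),np.degrees(r.x[2]));print(f(r.x).reshape(-1,2).round(1).tolist())
E
python3 fitc.py | tail -2
```

```text
[[1.1, 0.7], [-0.4, 1.4], [0.2, -1.6], [-0.7, -0.3], [0.6, 0.4], [1.0, 0.2], [0.1, 0.1], [0.6, -0.1]]
tray base unknown; pinTraceback (most recent call last):
  File "fitc.py", line 20, in <module>
    r=least_squares(f,[.4653,.2292,.34,-.065,.002,.024],loss='soft_l1');print(r.x.round(4),np.degrees(r.x[2]));print(f(r.x).reshape(-1,2).round(1).tolist())
    return func(*args, **kwargs)
    vector_fun = VectorFunction(
        fun_wrapped,
    ...<6 lines>...
        workers=workers
    )
    self._update_fun()
    ~~~~~~~~~~~~~~~~^^
    self.f = self.fun_wrapped(xp_copy(self.x))
             ~~~~~~~~~~~~~~~~^^^^^^^^^^^^^^^^^
    return np.atleast_1d(self.fun(x))
                         ~~~~~~~~^^^
    return self.f(x, *self.args, **self.kwargs)
           ~~~~~~^^^^^^^^^^^^^^^^^^^^^^^^^^^^^^
  File "fitc.py", line 19, in <lambda>
    f=lambda p:np.concatenate([wt*(proj(s,P)[0]-np.array(u)) for s,P,u,wt in model(p)])
                                                                             ~~~~~^^^
  File "fitc.py", line 6, in model
    cx,cy,yaw,xr,sh=p
    ^^^^^^^^^^^^^^^
ValueError: too many values to unpack (expected 5)
```

```bash
sed -i 's/cx,cy,yaw,xr,sh=p/cx,cy,yaw,xr,sh=p[:5]/' fitc.py; python3 fitc.py | tail -2
```

```text
[ 0.4643  0.2284  0.3326 -0.0605  0.0022  0.024 ] 19.05722584967997
[[-0.2, -1.3], [-2.0, 0.2], [1.4, 0.2], [0.1, 1.4], [1.1, 3.1], [-1.5, -0.2], [-1.2, -1.3], [-0.1, -0.4], [-0.5, -0.1], [0.2, -0.3], [0.3, 1.2], [0.3, 0.1], [0.2, 0.8], [0.3, -0.2], [0.3, 0.7], [0.5, -0.4], [0.6, 0.1]]
```

```bash
sed -i 's/^CR=.*/CR=np.array([.4643,.2284,0]);CY=np.radians(19.06)/' ik.py
python3 - <<'E'
from cov import *
o,p0,R0=cur();qc=o["joint_pos"]
al=np.radians(22)
for dz in (.06,0):
    p,R=standp(al,.0165,dz=dz,sg=-1); q,e=solve(p,R,[8,25,-2,-24,-58,-5.]); print(p.round(4),q.round(1),e.round(4),delta(p,R,p0,R0)); 
p,R=standp(al,.0165,dz=.06,sg=-1); p2,R2=standp(al,.0165,sg=-1); print(delta(p2,R2,p,Ro.from_matrix(R)))
E
```

```text
[0.667  0.0465 0.1685] [  7.4  21.8   0.7 -23.5 -64.6  -6.5] 0.0 (array([-21.01,  -8.31,   5.55]), array([ 0.339, -0.378, -0.1  ]))
[0.667  0.0465 0.1085] [  7.2  25.   -2.3 -24.9 -58.9  -3.4] 0.0 (array([-21.04, -10.37,  11.19]), array([ 0.339, -0.378, -0.1  ]))
(array([2.25, 0.  , 5.56]), array([0., 0., 0.]))
```

Emit:
move_arm:
  commands:
    - [3, -5.2, -2.1, 1.0, 0.08, -0.09, -0.02]
    - [3, -10.5, -4.2, 2.0, 0.17, -0.19, -0.05]
    - [3, -15.7, -6.3, 3.5, 0.25, -0.28, -0.08]
    - [3, -21.0, -8.3, 5.5, 0.34, -0.38, -0.1]
    - [3, -21.0, -8.3, 5.5, 0.34, -0.38, -0.1]
    - [3, -21.0, -8.3, 5.5, 0.34, -0.38, -0.1]
    - [3, -21.0, -8.3, 5.5, 0.34, -0.38, -0.1]
    - [3, -21.0, -8.3, 5.5, 0.34, -0.38, -0.1]

```text
clock: 8.55
tool_pos: [0.6675, 0.0449, 0.1687]
orientation: [-180.0, 22.1, -98.6]
force: [0.4, 0.2, -0.6]
opening: 0.0296
```

Run:
```python
from cov import *
o,p0,R0=log(); print(kin2.fk(o["joint_pos"],KK)[0]-p0)
s=snap("wrist","w5"); crop(s["frame"],190,90,130,180,4,"w5c.png")
p,R=standp(np.radians(22),.0165,sg=-1); print(delta(p,R,p0,R0))
for P in [(-.035,.0),(.035,0)]: print(proj(s,standp(0,0,y=P[0])[0]))
```

```text
t 8.55 p [0.6675 0.0449 0.1687] rpy [-180.    22.1  -98.6] q [  7.2  21.8   0.8 -23.6 -64.6  -6.4] F [ 0.4  0.2 -0.6] op 0.0296
[ 2.34548110e-05  1.47181777e-04 -1.36466218e-04]
(array([2.12, 0.07, 5.64]), array([-0.001,  0.002, -0.002]))
[[256.08554416 153.62890547]]
[[256.3920994  226.68647489]]
```

Emit:
move_arm:
  commands:
    - [3, 1.0, 0.05, 2.7, 0, 0, 0]
    - [3, 2.1, 0.05, 5.6, 0, 0, 0]
    - [3, 2.1, 0.05, 5.6, 0, 0, 0]
    - [0, 2.1, 0.05, 5.6, 0, 0, 0]
    - [0, 2.1, 0.05, 5.6, 0, 0, 0]
    - [0, 2.1, 0.05, 5.6, 0, 0, 0]
    - [0, 2.1, 0.05, 5.6, 0, 0, 0]
    - [0, 2.1, 0.05, 5.6, 0, 0, 0]

```text
clock: 9.6
tool_pos: [0.6677, 0.047, 0.1097]
orientation: [-179.9, 22.1, -98.6]
force: [0.3, -0.3, 5.8]
opening: 0.0056
```

```bash
cat > plan.py <<'E'
from cov import *
def path(q0,q1,n,p0,R0,rows=None):
    for i in range(1,n+1):
        t=i/n; q=np.array(q0)+(np.array(q1)-np.array(q0))*t; P,R=kin2.fk(q,KK); d,w=delta(P,R,p0,R0)
        wr=kin2.fk(q,np.r_[KK[:5],0,KK[6:]])[0]
        print(i,"tcp",P.round(3),"wrist",wr.round(3),d,w)
E
python3 - <<'E'
from plan import *
o,p0,R0=log()
al=np.radians(22)
pu=p0+np.array([0,0,.05]); print("lift",delta(pu,R0,p0,R0))
qa=solve(pu,R0,o["joint_pos"])[0]
for z,x in ((.037,-.053),(.07,-.055),(.10,-.055),(.13,-.055)):
    p,R=tp(cradle,x,al,z,sg=-1); q,e=solve(p,R,[25,-4,-38,-61,-18,56.]); print(z,p.round(3),q.round(1),e.round(4))
    if z==.10: qb=q
path(qa,qb,8,*(lambda P:(P[0],P[1]))(kin2.fk(qa,KK)))
E
```

```text
t 9.6 p [0.6677 0.047  0.1097] rpy [-179.9   22.1  -98.6] q [  7.2  25.   -2.3 -25.  -58.9  -3.4] F [ 0.3 -0.3  5.8] op 0.0056
lift (array([-1.88, -0.01, -4.63]), array([0., 0., 0.]))
0.037 [0.454 0.225 0.149] [ 20.2  -3.4 -37.4 -64.5 -23.6  61.6] 0.0
0.07 [0.474 0.232 0.173] [ 25.1  -4.5 -35.8 -56.4 -21.4  50. ] 0.0
0.1 [0.494 0.239 0.195] [ 28.1  -4.8 -34.3 -50.  -20.4  41.5] 0.0
0.13 [0.514 0.246 0.216] [ 30.1  -4.8 -32.6 -44.4 -20.2  34.5] 0.0
1 tcp [0.654 0.09  0.166] wrist [ 0.608 -0.067  0.507] [-3.95  2.02  0.95] [ 0.059 -0.053 -0.111]
2 tcp [0.637 0.128 0.172] wrist [ 0.568 -0.043  0.503] [-7.46  4.27  1.68] [ 0.122 -0.099 -0.216]
3 tcp [0.617 0.161 0.178] wrist [ 0.527 -0.023  0.496] [-10.46   6.71   2.22] [ 0.188 -0.137 -0.315]
4 tcp [0.595 0.189 0.184] wrist [ 0.484 -0.006  0.489] [-12.91   9.29   2.58] [ 0.256 -0.166 -0.407]
5 tcp [0.572 0.211 0.189] wrist [0.44  0.007 0.479] [-14.76  11.95   2.8 ] [ 0.327 -0.186 -0.492]
6 tcp [0.547 0.226 0.193] wrist [0.395 0.016 0.469] [-15.99  14.65   2.91] [ 0.398 -0.197 -0.571]
7 tcp [0.521 0.236 0.195] wrist [0.351 0.022 0.456] [-16.57  17.35   2.93] [ 0.47  -0.198 -0.645]
8 tcp [0.494 0.239 0.195] wrist [0.306 0.024 0.443] [-16.49  20.     2.89] [ 0.54  -0.188 -0.713]
```

Emit:
move_arm:
  commands:
    - [0, -0.9, 0, -2.3, 0, 0, 0]
    - [0, -1.9, 0, -4.6, 0, 0, 0]
    - [0, -1.9, 0, -4.6, 0, 0, 0]
    - [0, -3.8, 1.0, -4.2, 0.03, -0.03, -0.06]
    - [0, -5.8, 2.0, -3.7, 0.06, -0.05, -0.11]
    - [0, -9.4, 4.3, -2.9, 0.12, -0.1, -0.22]
    - [0, -12.4, 6.7, -2.4, 0.19, -0.14, -0.32]
    - [0, -14.8, 9.3, -2.0, 0.26, -0.17, -0.41]

```text
clock: 10.6
tool_pos: [0.593, 0.1899, 0.1816]
orientation: [-153.3, 26.2, -71.0]
force: [0.1, -0.1, -0.6]
opening: 0.0057
```

Run:
```python
from plan import *
o,p0,R0=log(); print((kin2.fk(o["joint_pos"],KK)[0]-p0).round(4))
snap("scene","s6")
al=np.radians(22)
p,R=tp(cradle,-.055,al,.10,sg=-1); qb,e=solve(p,R,[25,-4,-38,-61,-18,56.]);print(qb.round(1))
path(o["joint_pos"],qb,4,p0,R0)
for z,x in ((.07,-.055),(.05,-.054),(.040,-.053)):
    p,R=tp(cradle,x,al,z,sg=-1); print(z,delta(p,R,p0,R0))
```

```text
t 10.6 p [0.593  0.1899 0.1816] rpy [-153.3   26.2  -71. ] q [ 17.6   8.8 -17.3 -37.6 -41.7  18.7] F [ 0.1 -0.1 -0.6] op 0.0057
[ 0.0002  0.0001 -0.0001]
[ 28.1  -4.8 -34.3 -50.  -20.4  41.5]
1 tcp [0.57  0.211 0.187] wrist [0.438 0.007 0.477] [-2.71  1.65 -0.01] [ 0.066 -0.015 -0.088]
2 tcp [0.546 0.226 0.191] wrist [0.394 0.016 0.467] [-4.91  3.55 -0.29] [ 0.131 -0.022 -0.17 ]
3 tcp [0.52  0.236 0.194] wrist [0.35  0.022 0.456] [-6.54  5.66 -0.77] [ 0.194 -0.019 -0.249]
4 tcp [0.494 0.239 0.195] wrist [0.306 0.024 0.443] [-7.6   7.95 -1.42] [ 0.255 -0.006 -0.324]
0.07 (array([-6.66, 10.7 , -0.67]), array([ 0.255, -0.006, -0.324]))
0.05 (array([-6.  , 12.5 , -0.09]), array([ 0.255, -0.006, -0.324]))
0.04 (array([-5.65, 13.38,  0.25]), array([ 0.255, -0.006, -0.324]))
```

Emit:
move_arm:
  commands:
    - [0, -2.7, 1.7, 0, 0.07, -0.02, -0.09]
    - [0, -4.9, 3.6, -0.3, 0.13, -0.02, -0.17]
    - [0, -6.5, 5.7, -0.8, 0.19, -0.02, -0.25]
    - [0, -7.6, 8.0, -1.4, 0.255, -0.01, -0.32]
    - [0, -7.2, 9.3, -1.0, 0.255, -0.01, -0.325]
    - [0, -6.7, 10.7, -0.7, 0.255, -0.01, -0.325]
    - [0, -6.7, 10.7, -0.7, 0.255, -0.01, -0.325]
    - [0, -6.7, 10.7, -0.7, 0.255, -0.01, -0.325]

```text
clock: 11.65
tool_pos: [0.4759, 0.2313, 0.175]
orientation: [-132.9, 15.5, -54.9]
force: [-0.1, -0.3, -0.4]
opening: 0.0059
```

Run:
```python
from plan import *
o,p0,R0=log(); print((kin2.fk(o["joint_pos"],KK)[0]-p0).round(4))
s=snap("scene","s7");t=snap("top","t7");w=snap("wrist","w7")
crop(s["frame"],255,110,100,90,7,"s7c.png");crop(t["frame"],130,170,100,90,7,"t7c.png")
```

```text
t 11.65 p [0.4759 0.2313 0.175 ] rpy [-132.9   15.5  -54.9] q [ 24.7  -4.4 -35.4 -56.3 -21.9  50.1] F [-0.1 -0.3 -0.4] op 0.0059
[ 0.0001  0.0001 -0.0001]
```

Run:
```python
from plan import *
s=load("s7")
o,p0,R0=cur()
def fcov(v):
    # v: x,y offset, rotation in plane, z height in cradle frame
    R=[]
    c_,s_=np.cos(v[2]),np.sin(v[2])
    out=[]
    for (x,y),u in zip([(-.0475,-.0525),(.0475,-.0525),(.0475,.0525),(-.0475,.0525)],[(295.2,144.5),(311,168),(328,149),(314,126.8)]):
        P=cradle(v[0]+c_*x-s_*y,v[1]+s_*x+c_*y,.073)[0]; out+=list(proj(s,P)[0]-u)
    return np.array(out)
print(fcov([0,0,0]).reshape(-1,2).round(1))
r=least_squares(fcov,[0,0,0]);print(r.x.round(4),fcov(r.x).round(1))
# tool in cradle frame
pc,B=cradle(0,0,0); print("tcp in rack frame",(B.T@(p0-pc)).round(4), "tool z",(B.T@R0.as_matrix()[:,2]).round(3),"tool y",(B.T@R0.as_matrix()[:,1]).round(3))
for z,x in ((.05,-.053),(.040,-.052),(.037,-.051)):
    p,R=tp(cradle,x,np.radians(22),z,sg=-1); print(z,delta(p,R,p0,R0))
```

```text
[[ 0.2  0.8]
 [-0.   1.2]
 [ 1.1  0.6]
 [ 0.4 -0.8]]
[-0.002  -0.0004 -0.0039] [-0.2  0.2 -0.5  0.7  0.7  0.2  0.1 -1.2]
tcp in rack frame [-0.0553 -0.0007  0.0722] tool z [ 0.926  0.377 -0.   ] tool y [-0.001  0.001 -1.   ]
0.05 (array([0.02, 2.22, 0.24]), array([ 0.   ,  0.003, -0.001]))
0.04 (array([0.06, 3.22, 0.34]), array([ 0.   ,  0.003, -0.001]))
0.037 (array([0.1 , 3.52, 0.43]), array([ 0.   ,  0.003, -0.001]))
```

Emit:
move_arm:
  commands:
    - [0, 0, 1.0, 0.1, 0, 0, 0]
    - [0, 0, 2.0, 0.2, 0, 0, 0]
    - [0, 0, 2.6, 0.2, 0, 0, 0]
    - [0, 0.05, 3.0, 0.25, 0, 0, 0]
    - [0, 0.05, 3.25, 0.25, 0, 0, 0]
    - [0, 0.05, 3.45, 0.25, 0, 0, 0]
    - [0, 0.05, 3.5, 0.25, 0, 0, 0]
    - [0, 0.05, 3.5, 0.25, 0, 0, 0]

```text
clock: 12.8
tool_pos: [0.454, 0.2245, 0.1489]
orientation: [-132.8, 15.5, -54.9]
force: [0.9, 0.5, -0.4]
opening: 0.0056
```

Run:
```python
from plan import *
o,p0,R0=log()
pc,B=cradle(0,0,0); print("tcp in rack frame",(B.T@(p0-pc)).round(4), "F rack",(B.T@o["force"]).round(1))
w=snap("wrist","w8")
```

```text
t 12.8 p [0.454  0.2245 0.1489] rpy [-132.8   15.5  -54.9] q [ 19.8  -3.2 -37.2 -64.8 -24.1  62.1] F [ 0.9  0.5 -0.4] op 0.0056
tcp in rack frame [-0.053  -0.0003  0.0374] F rack [1.1 0.2 0.4]
```

Emit:
move_arm:
  commands:
    - [1.6, 0, 0, 0, 0, 0, 0]
    - [1.6, 0, 0, 0, 0, 0, 0]
    - [1.6, 0, 0, -0.5, 0, 0, 0]
    - [1.6, 0, 0, -2.0, 0, 0, 0]
    - [1.6, 0, 0, -4.0, 0, 0, 0]
    - [3, 0, 0, -6.5, 0, 0, 0]
    - [5, 0, -1.0, -9.0, 0, 0, 0]
    - [8, 0, -1.5, -11.0, 0, 0, 0]

```text
clock: 13.85
tool_pos: [0.4088, 0.1647, 0.2325]
orientation: [-132.8, 15.5, -54.9]
force: [-0.6, -0.2, -0.4]
opening: 0.0406
```

Run:
```python
from plan import *
o,p0,R0=log()
pc,B=cradle(0,0,0); print("tcp in rack frame",(B.T@(p0-pc)).round(4), "F rack",(B.T@o["force"]).round(1))
s=snap("scene","s9");t=snap("top","t9")
crop(s["frame"],255,110,100,90,7,"s9c.png");crop(t["frame"],130,170,100,90,7,"t9c.png")
def best(p,R):
    r=[]
    for q0 in ([3,2,-56,-160,-14,-5.],[6,-9,-53,-154,-2,-16.],[5,-4,-57,-165,-8,-3.]):
        q,e=solve(p,R,q0); r.append((e,q))
    return min(r,key=lambda t:t[0])
for a in (-9,-8,-7):
  for x in (-.11,-.09,-.07,-.05,-.03,-.012):
    p,R=tp(cradle,x,np.radians(a),.02); e,q=best(p,R); P,RR=kin2.fk(q,KK); d,w=delta(P,RR,p,Ro.from_matrix(R)); print(a,x,e.round(3),q.round(0),d,w)
```

```text
t 13.85 p [0.4088 0.1647 0.2325] rpy [-132.8   15.5  -54.9] q [ 30.3 -21.7 -43.8 -35.7 -24.5  24.9] F [-0.6 -0.2 -0.4] op 0.0406
tcp in rack frame [-0.1561 -0.0421  0.0525] F rack [-0.1  0.  -0.7]
-9 -0.11 0.04 [   4.  -16.  -58. -163.   -0.   -6.] [ 0.36 -0.02  0.53] [-0.036 -0.04  -0.   ]
-9 -0.09 0.029 [   4.  -13.  -57. -163.   -0.   -7.] [ 0.2  -0.02  0.1 ] [-0.006 -0.029  0.   ]
-9 -0.07 0.009 [   6.   -9.  -53. -155.   -0.  -16.] [ 0.06 -0.02  0.04] [-0.004 -0.009 -0.   ]
-9 -0.05 0.0 [   3.   -6.  -56. -160.   -7.   -9.] [ 0. -0.  0.] [-0. -0.  0.]
-9 -0.03 0.006 [   2.   -1.  -58. -165.  -13.   -3.] [-0.03  0.02 -0.01] [ 0.002  0.006 -0.   ]
-9 -0.012 0.015 [   2.    2.  -58. -166.  -16.   -2.] [-0.08  0.05 -0.02] [ 0.005  0.015 -0.   ]
-8 -0.11 0.055 [   4.  -16.  -58. -163.   -0.   -6.] [ 0.45 -0.03  0.54] [-0.036 -0.055  0.   ]
-8 -0.09 0.043 [   4.  -13.  -56. -161.   -0.   -9.] [ 0.3  -0.05  0.16] [-0.011 -0.043  0.   ]
-8 -0.07 0.022 [   6.   -9.  -53. -153.   -0.  -18.] [ 0.15 -0.05  0.1 ] [-0.009 -0.022 -0.   ]
-8 -0.05 0.003 [   8.   -6.  -50. -147.   -0.  -25.] [ 0.02 -0.01  0.01] [-0.001 -0.003 -0.   ]
-8 -0.03 0.0 [   3.   -2.  -56. -160.  -10.   -9.] [ 0. -0.  0.] [-0. -0. -0.]
-8 -0.012 0.001 [   2.    2.  -58. -165.  -16.   -2.] [-0.  0. -0.] [ 0.     0.001 -0.   ]
-7 -0.11 0.071 [   4.  -16.  -58. -163.   -0.   -6.] [ 0.55 -0.05  0.55] [-0.035 -0.071 -0.   ]
-7 -0.09 0.057 [   5.  -13.  -56. -159.   -0.  -11.] [ 0.39 -0.07  0.24] [-0.017 -0.057  0.   ]
-7 -0.07 0.034 [   7.   -9.  -52. -151.   -0.  -20.] [ 0.22 -0.08  0.16] [-0.016 -0.034 -0.   ]
-7 -0.05 0.014 [   8.   -5.  -50. -145.   -0.  -27.] [ 0.09 -0.05  0.07] [-0.008 -0.014 -0.   ]
-7 -0.03 0.0 [   6.   -2.  -50. -148.   -4.  -23.] [-0.  0.  0.] [-0. -0.  0.]
-7 -0.012 0.0 [   2.    2.  -55. -158.  -13.  -10.] [-0. -0. -0.] [0. 0. 0.]
```

```bash
cat > p2.py <<'E'
from plan import *
def best(p,R,seeds=([3,2,-56,-160,-14,-5.],[6,-9,-53,-154,-2,-16.],[5,-4,-57,-165,-8,-3.])):
    return min([(lambda r:(r[1],r[0]))(solve(p,R,q0)) for q0 in seeds],key=lambda t:t[0])
def jpath(q0,q1,n,p0,R0,F=cradle):
    pc,B=F(0,0,0)
    for i in range(1,n+1):
        q=np.array(q0)+(np.array(q1)-np.array(q0))*i/n; P,R=kin2.fk(q,KK); d,w=delta(P,R,p0,R0); Rm=B.T@R.as_matrix()
        print(i,"q",q.round(0).astype(int).tolist(),"tcp",P.round(3),"rk",(B.T@(P-pc)).round(3),"z",Rm[:,2].round(2),"y",Rm[:,1].round(2),"|",d,w)
if __name__=="__main__":
    o,p0,R0=cur(); print(o["joint_pos"])
    p,R=tp(cradle,-.10,np.radians(-8),.03); e,q=best(p,R); print(e,q.round(1))
    jpath(o["joint_pos"],q,16,p0,R0)
E
python3 p2.py
```

```text
[ 30.34131646 -21.81220357 -43.77565494 -35.76496155 -24.48702131
  25.09206841]
0.05326792382054795 [ 3.800e+00 -1.490e+01 -5.830e+01 -1.686e+02 -1.000e-01 -6.000e-01]
1 q [29, -21, -45, -44, -23, 23] tcp [0.395 0.176 0.218] rk [-0.152 -0.027  0.036] z [0.92 0.39 0.04] y [-0.03  0.18 -0.98] | [-1.21  1.71  0.99] [ 0.036 -0.017  0.185]
2 q [27, -21, -46, -52, -21, 22] tcp [0.384 0.187 0.206] rk [-0.148 -0.013  0.023] z [0.92 0.39 0.08] y [-0.07  0.36 -0.93] | [-2.38  3.05  1.88] [ 0.074 -0.03   0.372]
3 q [25, -21, -46, -61, -20, 20] tcp [0.376 0.198 0.196] rk [-0.145  0.001  0.013] z [0.92 0.38 0.12] y [-0.11  0.53 -0.84] | [-3.48  4.04  2.69] [ 0.115 -0.038  0.559]
4 q [24, -20, -47, -69, -18, 19] tcp [0.37  0.209 0.189] rk [-0.142  0.012  0.006] z [0.92 0.36 0.16] y [-0.14  0.68 -0.72] | [-4.44  4.73  3.43] [ 0.158 -0.043  0.748]
5 q [22, -20, -48, -77, -17, 17] tcp [0.366 0.218 0.184] rk [-0.138  0.022  0.002] z [0.93 0.32 0.2 ] y [-0.16  0.8  -0.58] | [-5.25  5.14  4.1 ] [ 0.204 -0.045  0.937]
6 q [20, -19, -49, -86, -15, 15] tcp [0.364 0.226 0.18 ] rk [-0.135  0.03  -0.   ] z [
[... 1085 characters left out ...]
1 -0.014  2.261]
13 q [9, -16, -56, -144, -5, 4] tcp [0.394 0.236 0.175] rk [-0.108  0.03   0.018] z [ 0.98 -0.1   0.16] y [-0.08  0.56  0.82] | [-4.79  3.47  7.16] [ 0.67  -0.01   2.449]
14 q [7, -16, -56, -152, -3, 3] tcp [0.402 0.231 0.175] rk [-0.105  0.022  0.022] z [ 0.98 -0.14  0.11] y [-0.05  0.39  0.92] | [-3.96  3.08  7.25] [ 0.743 -0.007  2.636]
15 q [5, -15, -57, -160, -2, 1] tcp [0.41  0.224 0.175] rk [-0.101  0.014  0.026] z [ 0.98 -0.17  0.06] y [-0.03  0.2   0.98] | [-3.01  2.7   7.27] [ 0.819 -0.007  2.823]
16 q [4, -15, -58, -169, 0, -1] tcp [0.418 0.216 0.175] rk [-0.097  0.003  0.03 ] z [ 0.98 -0.19  0.01] y [-0.01  0.    1.  ] | [-1.93  2.33  7.22] [ 0.899 -0.012  3.008]
```

Emit:
move_arm:
  commands:
    - [8.7, -1.2, 1.7, 1.0, 0.035, -0.015, 0.18]
    - [8.7, -2.4, 3.0, 1.9, 0.075, -0.03, 0.36]
    - [8.7, -3.5, 4.0, 2.7, 0.115, -0.04, 0.54]
    - [8.7, -4.4, 4.7, 3.4, 0.16, -0.04, 0.72]
    - [8.7, -5.2, 5.1, 4.1, 0.2, -0.045, 0.9]
    - [8.7, -5.9, 5.3, 4.7, 0.25, -0.045, 1.08]
    - [8.7, -6.3, 5.3, 5.2, 0.3, -0.04, 1.26]
    - [8.7, -6.5, 5.2, 5.7, 0.35, -0.04, 1.44]

```text
clock: 14.95
tool_pos: [0.3666, 0.2372, 0.1739]
orientation: [172.6, 60.5, -157.0]
force: [-0.7, 0.2, -0.0]
opening: 0.0872
```

Run:
```python
from p2 import *
o,p0,R0=log(); print((kin2.fk(o["joint_pos"],KK)[0]-p0).round(4))
p,R=tp(cradle,-.10,np.radians(-8),.03); e,q=best(p,R)
jpath(o["joint_pos"],q,9,p0,R0)
```

```text
t 14.95 p [0.3666 0.2372 0.1739] rpy [ 172.6   60.5 -157. ] q [  14.1  -17.6  -51.5 -102.8  -15.5   17.8] F [-0.7  0.2 -0. ] op 0.0872
[ 0.      0.0001 -0.    ]
1 q [13, -17, -52, -110, -14, 16] tcp [0.372 0.24  0.175] rk [-0.123  0.041  0.005] z [0.96 0.13 0.26] y [-0.16  0.98  0.1 ] | [-0.41 -0.03  0.48] [ 0.055 -0.007  0.173]
2 q [12, -17, -53, -117, -12, 14] tcp [0.378 0.241 0.176] rk [-0.119  0.04   0.01 ] z [0.96 0.08 0.26] y [-0.15  0.95  0.28] | [-0.78 -0.23  0.93] [ 0.111 -0.014  0.347]
3 q [11, -17, -54, -125, -10, 12] tcp [0.384 0.24  0.177] rk [-0.116  0.037  0.014] z [0.97 0.02 0.25] y [-0.13  0.88  0.45] | [-1.1  -0.58  1.33] [ 0.167 -0.021  0.521]
4 q [9, -16, -55, -132, -9, 10] tcp [0.391 0.238 0.177] rk [-0.112  0.034  0.018] z [ 0.97 -0.03  0.22] y [-0.11  0.79  0.6 ] | [-1.37 -1.04  1.69] [ 0.224 -0.03   0.696]
5 q [8, -16, -55, -139, -7, 8] tcp [0.397 0.235 0.177] rk [-0.109  0.029  0.021] z [ 0.98 -0.08  0.19] y [-0.09  0.67  0.74] | [-1.59 -1.6   2.  ] [ 0.28  -0.039  0.87 ]
6 q [7, -16, -56, -147, -5, 5] tcp [0.402 0.232 0.177] rk [-0.106  0.023  0.024] z [ 0.98 -0.12  0.15] y [-0.07  0.52  0.85] | [-1.75 -2.22  2.27] [ 0.336 -0.049  1.045]
7 q [6, -15, -57, -154, -4, 3] tcp [0.408 0.227 0.176] rk [-0.103  0.017  0.026] z [ 0.98 -0.15  0.11] y [-0.05  0.36  0.93] | [-1.87 -2.9   2.5 ] [ 0.392 -0.06   1.22 ]
8 q [5, -15, -58, -161, -2, 1] tcp [0.413 0.222 0.176] rk [-0.1    0.01   0.028] z [ 0.98 -0.18  0.06] y [-0.03  0.18  0.98] | [-1.95 -3.61  2.69] [ 0.447 -0.073  1.396]
9 q [4, -15, -58, -169, 0, -1] tcp [0.418 0.216 0.175] rk [-0.097  0.003  0.03 ] z [ 0.98 -0.19  0.01] y [-0.01  0.    1.  ] | [-2.02 -4.36  2.84] [ 0.501 -0.088  1.572]
```

Emit:
move_arm:
  commands:
    - [8.7, -0.4, 0, 0.5, 0.055, -0.01, 0.17]
    - [8.7, -0.8, -0.2, 0.9, 0.11, -0.015, 0.35]
    - [8.7, -1.1, -0.6, 1.3, 0.17, -0.02, 0.52]
    - [8.7, -1.4, -1.0, 1.7, 0.22, -0.03, 0.7]
    - [8.7, -1.6, -1.6, 2.0, 0.28, -0.04, 0.87]
    - [8.7, -1.75, -2.2, 2.3, 0.335, -0.05, 1.04]
    - [8.7, -1.85, -2.9, 2.5, 0.39, -0.06, 1.22]
    - [8.7, -1.95, -3.6, 2.7, 0.445, -0.07, 1.4]

```text
clock: 15.95
tool_pos: [0.4135, 0.2218, 0.1755]
orientation: [132.4, 14.5, 108.8]
force: [-10.1, -9.7, -9.8]
opening: 0.0868
```

Run:
```python
from p2 import *
o,p0,R0=log(); print((kin2.fk(o["joint_pos"],KK)[0]-p0).round(4))
qs=o["joint_pos"]
for x,z in ((-.09,.022),(-.07,.02),(-.05,.02),(-.03,.02),(-.014,.02)):
    p,R=tp(cradle,x,np.radians(-7.5),z); e,q=best(p,R,(qs,)+([3,2,-56,-160,-14,-5.],[6,-9,-53,-154,-2,-16.],[5,-4,-57,-165,-8,-3.])); P,RR=kin2.fk(q,KK); print(x,e.round(3),q.round(0).astype(int),delta(p,R,p0,R0),"err",delta(P,RR,p,Ro.from_matrix(R)))
s=snap("wrist","w10")
```

```text
t 15.95 p [0.4135 0.2218 0.1755] rpy [132.4  14.5 108.8] q [ 5.900e+00 -1.500e+01 -5.590e+01 -1.579e+02 -1.000e-01 -2.800e+00] F [-10.1  -9.7  -9.8] op 0.0868
[0.     0.0001 0.    ]
-0.09 0.051 [   5  -13  -56 -161    0   -9] (array([-0.72, -0.85,  1.07]), array([0.057, 0.047, 0.177])) err (array([ 0.35, -0.05,  0.19]), array([-0.013, -0.051,  0.   ]))
-0.07 0.028 [   6   -9  -53 -152    0  -19] (array([-0.32, -1.11,  3.02]), array([0.057, 0.047, 0.177])) err (array([ 0.18, -0.06,  0.13]), array([-0.013, -0.028, -0.   ]))
-0.05 0.009 [   8   -6  -50 -146    0  -26] (array([ 0.04, -1.16,  4.99]), array([0.057, 0.047, 0.177])) err (array([ 0.05, -0.03,  0.04]), array([-0.005, -0.009, -0.   ]))
-0.03 0.0 [   4   -2  -53 -154   -8  -15] (array([ 0.4 , -1.22,  6.96]), array([0.057, 0.047, 0.177])) err (array([-0.,  0., -0.]), array([0., 0., 0.]))
-0.014 0.0 [   2    2  -57 -161  -14   -6] (array([ 0.69, -1.27,  8.53]), array([0.057, 0.047, 0.177])) err (array([ 0., -0., -0.]), array([-0., -0., -0.]))
```

Run:
```python
from p2 import *
from plant import sensors
o,p0,R0=cur(); print(o["joint_pos"].round(3),o["force"].round(1),o["moment"].round(2),o["tau"].round(1))
pc,B=cradle(0,0,0); print((B.T@(p0-pc)).round(3),(B.T@R0.as_matrix()).round(2),(B.T@o["force"]).round(1))
seeds=([3,2,-56,-160,-14,-5.],[6,-9,-53,-154,-6,-16.],[5,-4,-57,-165,-8,-3.])
p,R=tp(cradle,-.04,np.radians(-8.5),.021); e,q=best(p,R,seeds); print(e,q.round(1))
jpath(o["joint_pos"],q,6,p0,R0)
p,R=tp(cradle,-.014,np.radians(-7.5),.020); e,q2=best(p,R,seeds); print(e,q2.round(1))
jpath(q,q2,3,p0,R0)
```

```text
[   5.894  -14.99   -55.715 -158.208   -0.248   -2.992] [3.  0.2 2.8] [-0.16  1.57  0.03] [ 0.5 -3.9 18.5 -2.5 -0.   0.8]
[-0.099  0.01   0.032] [[ 0.18 -0.03  0.98]
 [ 0.97  0.17 -0.17]
 [-0.17  0.98  0.06]] [ 0.  -0.7  4. ]
1.1102230246251565e-15 [   3.2   -3.7  -55.8 -159.8   -8.2   -8.9]
1 q [5, -13, -56, -158, -2, -4] tcp [0.422 0.223 0.17 ] rk [-0.089  0.009  0.031] z [ 0.98 -0.17  0.05] y [-0.03  0.15  0.99] | [ 0.07 -0.17  0.99] [0.01  0.006 0.027]
2 q [5, -11, -56, -159, -3, -5] tcp [0.429 0.224 0.162] rk [-0.08   0.007  0.03 ] z [ 0.99 -0.16  0.04] y [-0.02  0.12  0.99] | [ 0.12 -0.38  1.98] [0.021 0.012 0.054]
3 q [5, -9, -56, -159, -4, -6] tcp [0.435 0.224 0.154] rk [-0.07   0.006  0.028] z [ 0.99 -0.16  0.03] y [-0.02  0.09  1.  ] | [ 0.16 -0.61  2.97] [0.031 0.017 0.082]
4 q [4, -7, -56, -159, -6, -7] tcp [0.44  0.224 0.146] rk [-0.06   0.004  0.026] z [ 0.99 -0.16  0.02] y [-0.01  0.06  1.  ] | [ 0.2  -0.88  3.96] [0.042 0.022 0.11 ]
5 q [4, -6, -56, -160, -7, -8] tcp [0.446 0.224 0.137] rk [-0.05   0.002  0.024] z [ 0.99 -0.15  0.01] y [-0.01  0.03  1.  ] | [ 0.23 -1.17  4.95] [0.052 0.026 0.138]
6 q [3, -4, -56, -160, -8, -9] tcp [0.452 0.224 0.128] rk [-0.04   0.     0.021] z [ 0.99 -0.15  0.  ] y [0. 0. 1.] | [ 0.26 -1.49  5.93] [0.063 0.03  0.167]
1.321165399303936e-13 [   2.2    1.6  -56.6 -161.5  -14.2   -6.2]
1 q [3, -2, -56, -160, -10, -8] tcp [0.457 0.226 0.122] rk [-0.031  0.     0.021] z [ 0.99 -0.14 -0.  ] y [0. 0. 1.] | [ 0.45 -1.53  6.79] [0.062 0.036 0.167]
2 q [3, 0, -56, -161, -12, -7] tcp [0.463 0.228 0.115] rk [-0.023  0.     0.021] z [ 0.99 -0.14 -0.  ] y [0. 0. 1.] | [ 0.61 -1.59  7.64] [0.062 0.042 0.167]
3 q [2, 2, -57, -161, -14, -6] tcp [0.468 0.23  0.109] rk [-0.014  0.     0.02 ] z [ 0.99 -0.13  0.  ] y [-0. -0.  1.] | [ 0.74 -1.68  8.48] [0.061 0.047 0.167]
```

Emit:
move_arm:
  commands:
    - [8.7, 0.1, -0.2, 1.0, 0.01, 0.005, 0.03]
    - [8.7, 0.1, -0.4, 2.0, 0.02, 0.01, 0.055]
    - [8.7, 0.15, -0.6, 3.0, 0.03, 0.015, 0.08]
    - [8.7, 0.2, -0.9, 4.0, 0.04, 0.02, 0.11]
    - [8.7, 0.25, -1.2, 5.0, 0.05, 0.025, 0.14]
    - [8.7, 0.25, -1.5, 5.9, 0.063, 0.03, 0.167]
    - [8.7, 0.45, -1.55, 6.8, 0.062, 0.035, 0.167]
    - [8.7, 0.6, -1.6, 7.6, 0.062, 0.04, 0.167]

```text
clock: 17.0
tool_pos: [0.4598, 0.2273, 0.1129]
orientation: [134.9, 6.2, 104.1]
force: [-0.7, 0.6, -0.6]
opening: 0.0867
```

Run:
```python
from p2 import *
o,p0,R0=log()
pc,B=cradle(0,0,0); print((B.T@(p0-pc)).round(4),(B.T@R0.as_matrix()).round(3).tolist(),(B.T@o["force"]).round(1))
p,R=tp(cradle,-.013,np.radians(-7.5),.020); print(delta(p,R,p0,R0))
snap("wrist","w11")
```

```text
t 17.0 p [0.4598 0.2273 0.1129] rpy [134.9   6.2 104.1] q [   2.3   -0.   -57.3 -162.   -13.1   -4.8] F [-0.7  0.6 -0.6] op 0.0867
[-0.023   0.0005  0.0165] [[0.137, 0.005, 0.99], [0.99, 0.014, -0.138], [-0.015, 1.0, -0.003]] [ 0.1  0.8 -0.8]
(array([0.09, 0.36, 0.99]), array([-0.003,  0.007,  0.015]))
```

Emit:
move_arm:
  commands:
    - [8.7, 0.1, 0.2, 0.5, 0, 0.01, 0.015]
    - [8.7, 0.1, 0.35, 1.0, 0, 0.01, 0.015]
    - [8.7, 0.1, 0.35, 1.0, 0, 0.01, 0.015]
    - [3, 0.1, 0.35, 1.0, 0, 0.01, 0.015]
    - [3, 0.1, 0.35, 1.0, 0, 0.01, 0.015]
    - [3, 0.1, 0.35, 1.0, 0, 0.01, 0.015]
    - [3, 0.1, 0.35, 1.0, 0, 0.01, 0.015]
    - [3, 0.1, 0.35, 1.0, 0, 0.01, 0.015]

```text
clock: 18.05
tool_pos: [0.4687, 0.2301, 0.1091]
orientation: [134.9, 5.2, 103.9]
force: [0.1, -1.0, -0.8]
opening: 0.0423
```

Run:
```python
from p2 import *
o,p0,R0=log()
pc,B=cradle(0,0,0); print((B.T@(p0-pc)).round(4),(B.T@R0.as_matrix()).round(3).tolist(),(B.T@o["force"]).round(1))
snap("wrist","w12");s=snap("scene","s12");crop(s["frame"],235,90,120,105,6,"s12c.png")
```

```text
t 18.05 p [0.4687 0.2301 0.1091] rpy [134.9   5.2 103.9] q [   2.4    1.5  -56.  -160.4  -13.5   -7.3] F [ 0.1 -1.  -0.8] op 0.0423
[-0.0137  0.0002  0.0203] [[0.128, 0.002, 0.992], [0.992, 0.0, -0.128], [-0.001, 1.0, -0.002]] [ 0.5 -1.  -0.7]
```

Run:
```python
from p2 import *
o,p0,R0=cur(); qs=o["joint_pos"]
pc,B=cradle(0,0,0)
for n in (.0,.02,.04,.06,.08):
    for dx in (0,-.01,-.02):
        p=p0+B@np.array([dx,0,n]); e,q=best(p,R0.as_matrix(),(qs,[3,2,-56,-160,-14,-5.],[6,-9,-53,-154,-6,-16.],[5,-4,-57,-165,-8,-3.])); print(n,dx,e.round(3),q.round(0).astype(int).tolist(),(p-p0).round(3))
p,R=tp(trayf,-.0115,np.radians(7.5),.028,sg=-1); 
print(best(p,R,([-21,6,-33,-62,-15,70.],[-24,7,-31,-64,-19,73.])))
```

```text
0.0 0 0.0 [2, 1, -56, -160, -13, -7] [0. 0. 0.]
0.0 -0.01 0.0 [3, -1, -54, -156, -9, -12] [-0.007 -0.002  0.007]
0.0 -0.02 0.0 [6, -3, -51, -149, -4, -21] [-0.013 -0.005  0.014]
0.02 0 0.0 [4, 0, -52, -157, -8, -12] [0.013 0.005 0.014]
0.02 -0.01 0.0 [7, -2, -48, -149, -2, -23] [0.007 0.002 0.021]
0.02 -0.02 0.007 [8, -3, -48, -148, 0, -25] [0.    0.    0.028]
0.04 0 0.001 [9, 0, -45, -148, 0, -24] [0.027 0.009 0.028]
0.04 -0.01 0.009 [8, -2, -46, -151, 0, -21] [0.02  0.007 0.035]
0.04 -0.02 0.017 [7, -3, -48, -153, 0, -18] [0.013 0.005 0.042]
0.06 0 0.01 [8, 0, -45, -154, 0, -18] [0.04  0.014 0.042]
0.06 -0.01 0.017 [7, -2, -46, -157, 0, -15] [0.033 0.012 0.049]
0.06 -0.02 0.024 [7, -3, -48, -160, 0, -12] [0.027 0.009 0.057]
0.08 0 0.017 [7, -1, -45, -160, 0, -12] [0.053 0.018 0.057]
0.08 -0.01 0.023 [7, -2, -46, -163, 0, -8] [0.047 0.016 0.064]
0.08 -0.02 0.028 [6, -4, -48, -166, 0, -5] [0.04  0.014 0.071]
(np.float64(1.7152945730458669e-12), array([-22.04378098,   6.79035312, -31.2294677 , -61.37960488,
       -17.55150685,  68.4365089 ]))
```

```bash
cat > p3.py <<'E'
from p2 import *
o,p0,R0=cur(); qg=o["joint_pos"].copy()
pc,B=cradle(0,0,0)
p=p0+B@np.array([-.004,0,.02]); e,q1=best(p,R0.as_matrix(),(qg,)); print(e,q1.round(1))
pt,Rt=tp(trayf,-.0115,np.radians(7.5),.10,sg=-1); e,qt=best(pt,Rt,([-21,6,-33,-62,-15,70.],[-24,7,-31,-64,-19,73.])); print("tray up",pt.round(3),e,qt.round(1))
q2=q1.copy();q2[2]+=8
q3=q2.copy();q3[2]+=10
if __name__=="__main__":
    print("L1");jpath(qg,q1,2,p0,R0);print("L2");jpath(q1,q2,3,p0,R0);print("L3");jpath(q2,q3,3,p0,R0)
    q4=qt.copy();q4[2]+=8
    print("flip",q3.round(1),q4.round(1));jpath(q3,q4,16,*kin2.fk(q3,KK),F=trayf)
E
python3 p3.py
```

```text
1.0701162178605728e-12 [   5.    -0.4  -50.7 -155.    -6.3  -14.9]
tray up [ 0.593 -0.221  0.164] 1.2431133900037142e-10 [-12.3   5.3 -29.7 -40.8 -13.2  41.1]
L1
1 q [4, 1, -53, -158, -10, -11] tcp [0.474 0.233 0.117] rk [-0.015  0.001  0.03 ] z [ 0.99 -0.12 -0.  ] y [0. 0. 1.] | [ 0.1   0.96 -0.17] [ 0.001  0.003 -0.   ]
2 q [5, 0, -51, -155, -6, -15] tcp [0.479 0.234 0.126] rk [-0.018  0.     0.04 ] z [ 0.99 -0.13 -0.  ] y [0. 0. 1.] | [-0.05  2.   -0.4 ] [-0. -0. -0.]
L2
1 q [5, 0, -48, -155, -6, -15] tcp [0.51  0.237 0.15 ] rk [-0.014 -0.007  0.079] z [ 0.99 -0.14  0.04] y [-0.04  0.01  1.  ] | [-0.75  5.82  0.1 ] [-0.046 -0.008 -0.002]
2 q [5, 0, -45, -155, -6, -15] tcp [0.54  0.239 0.176] rk [-0.011 -0.015  0.117] z [ 0.99 -0.14  0.09] y [-0.09  0.02  1.  ] | [-1.43  9.65  0.42] [-0.092 -0.016 -0.004]
3 q [5, 0, -43, -155, -6, -15] tcp [0.568 0.242 0.202] rk [-0.011 -0.021  0.155] z [ 0.98 -0.15  0.14] y [-0.13  0.03  0.99] | [-2.12 13.5   0.55] [-0.137 -0.024 -0.006]
L3
1 q [5, 0, -39, -155, -6, -15] tcp [0.602 0.244 0.238] rk [-0.013 -0.03   0.204] z [ 0.97 -0.16  0.19] y [-0
[... 2521 characters left out ...]
]
13 q [-9, 4, -24, -62, -12, 31] tcp [ 0.671 -0.128  0.225] rk [-0.013  0.106  0.185] z [0.96 0.21 0.19] y [ 0.07  0.49 -0.87] | [-35.64 -15.46   0.13] [ 0.118  0.114 -2.285]
14 q [-10, 5, -23, -55, -12, 34] tcp [ 0.672 -0.165  0.231] rk [-0.011  0.07   0.195] z [0.97 0.18 0.17] y [ 0.1   0.34 -0.94] | [-39.31 -15.67  -0.51] [ 0.142  0.152 -2.456]
15 q [-11, 5, -22, -48, -13, 38] tcp [ 0.673 -0.202  0.239] rk [-0.012  0.034  0.206] z [0.98 0.16 0.15] y [ 0.13  0.17 -0.98] | [-43.01 -15.68  -1.25] [ 0.168  0.198 -2.626]
16 q [-12, 5, -22, -41, -13, 41] tcp [ 0.674 -0.238  0.249] rk [-0.014 -0.002  0.219] z [0.98 0.13 0.14] y [ 0.14 -0.   -0.99] | [-46.72 -15.47  -2.09] [ 0.195  0.254 -2.793]
```

Emit:
move_arm:
  commands:
    - [3, 0, 0, 0, 0, 0, 0]
    - [3, 0, 0, 0, 0, 0, 0]
    - [3, 0, 0, 0, 0, 0, 0]
    - [3, 0.05, 0.5, -0.1, 0, 0, 0]
    - [3, 0.1, 1.0, -0.2, 0, 0, 0]
    - [3, 0, 1.5, -0.3, 0, 0, 0]
    - [3, -0.05, 2.0, -0.4, 0, 0, 0]
    - [3, -0.05, 2.0, -0.4, 0, 0, 0]

```text
clock: 19.15
tool_pos: [0.4798, 0.2341, 0.1266]
orientation: [134.8, 5.2, 103.9]
force: [-0.4, 0.5, -2.4]
opening: 0.0401
```

Run:
```python
from p2 import *
o,p0,R0=log()
pc,B=cradle(0,0,0); print((B.T@(p0-pc)).round(4),(B.T@R0.as_matrix()).round(3).tolist(),(B.T@o["force"]).round(1),o["moment"].round(2))
snap("wrist","w13");s=snap("scene","s13");crop(s["frame"],235,90,120,105,6,"s13c.png")
```

```text
t 19.15 p [0.4798 0.2341 0.1266] rpy [134.8   5.2 103.9] q [   5.    -0.4  -50.7 -155.    -6.2  -14.9] F [-0.4  0.5 -2.4] op 0.0401
[-0.0177  0.0003  0.0411] [[0.128, 0.001, 0.992], [0.992, 0.001, -0.128], [-0.001, 1.0, -0.001]] [ 1.5  0.6 -1.8] [-0.51  3.07 -0.  ]
```

Run:
```python
from p2 import *
o,p0,R0=cur(); q1=o["joint_pos"].copy(); q3=q1.copy(); q3[2]=-35; q3[4]=-7
jpath(q1,q3,8,p0,R0)
```

```text
1 q [5, 0, -49, -155, -6, -15] tcp [0.502 0.236 0.144] rk [-0.014 -0.005  0.069] z [ 0.99 -0.13  0.03] y [-0.03  0.01  1.  ] | [-0.5   2.88  0.39] [-0.035 -0.006 -0.002]
2 q [5, 0, -47, -155, -6, -15] tcp [0.525 0.238 0.163] rk [-0.012 -0.01   0.098] z [ 0.99 -0.14  0.07] y [-0.07  0.01  1.  ] | [-0.99  5.77  0.67] [-0.071 -0.011 -0.003]
3 q [5, 0, -45, -155, -7, -15] tcp [0.547 0.241 0.182] rk [-0.011 -0.015  0.127] z [ 0.98 -0.14  0.1 ] y [-0.1   0.02  0.99] | [-1.49  8.67  0.85] [-0.106 -0.017 -0.005]
4 q [5, 0, -43, -155, -7, -15] tcp [0.568 0.243 0.203] rk [-0.011 -0.02   0.156] z [ 0.98 -0.15  0.14] y [-0.14  0.03  0.99] | [-1.97 11.58  0.92] [-0.142 -0.022 -0.007]
5 q [5, 0, -41, -155, -7, -15] tcp [0.588 0.245 0.224] rk [-0.012 -0.025  0.185] z [ 0.97 -0.15  0.17] y [-0.17  0.03  0.98] | [-2.46 14.48  0.89] [-0.177 -0.028 -0.008]
6 q [5, 0, -39, -155, -7, -15] tcp [0.608 0.247 0.246] rk [-0.013 -0.03   0.214] z [ 0.97 -0.16  0.21] y [-0.2   0.04  0.98] | [-2.94 17.39  0.76] [-0.212 -0.033 -0.01 ]
7 q [5, 0, -37, -155, -7, -15] tcp [0.627 0.249 0.268] rk [-0.016 -0.034  0.243] z [ 0.96 -0.16  0.24] y [-0.24  0.05  0.97] | [-3.41 20.29  0.53] [-0.248 -0.039 -0.012]
8 q [5, 0, -35, -155, -7, -15] tcp [0.645 0.25  0.291] rk [-0.02  -0.038  0.272] z [ 0.95 -0.16  0.28] y [-0.27  0.06  0.96] | [-3.88 23.17  0.19] [-0.283 -0.044 -0.013]
```

Emit:
move_arm:
  commands:
    - [3, -0.4, 2.5, 0, -0.03, -0.005, 0]
    - [3, -1.0, 5.5, 0.5, -0.07, -0.01, 0]
    - [3, -1.5, 8.6, 0.8, -0.105, -0.015, -0.005]
    - [3, -2.0, 11.6, 0.9, -0.14, -0.02, -0.005]
    - [3, -2.5, 14.5, 0.9, -0.175, -0.03, -0.01]
    - [3, -2.9, 17.4, 0.8, -0.21, -0.035, -0.01]
    - [3, -3.4, 19.8, 0.5, -0.245, -0.04, -0.01]
    - [3, -3.7, 21.5, 0.3, -0.265, -0.04, -0.01]

```text
clock: 20.25
tool_pos: [0.635, 0.2479, 0.2795]
orientation: [119.5, 7.0, 102.4]
force: [-1.3, 0.2, -3.0]
opening: 0.0395
```

```bash
cat > p4.py <<'E'
from p2 import *
import sys
n=int(sys.argv[1]); 
o,p0,R0=log(); print((kin2.fk(o["joint_pos"],KK)[0]-p0).round(4))
pt,Rt=tp(trayf,-.0115,np.radians(7.5),.10,sg=-1); e,qt=best(pt,Rt,([-21,6,-33,-62,-15,70.],[-24,7,-31,-64,-19,73.])); q4=qt.copy(); q4[2]+=8
jpath(o["joint_pos"],q4,n,p0,R0,F=trayf)
E
python3 p4.py 22 | head -11
python3 -c "
from h import *
s=snap('scene','s14');crop(s['frame'],220,60,150,130,5,'s14c.png')"
```

```text
t 20.25 p [0.635  0.2479 0.2795] rpy [119.5   7.  102.4] q [   5.1   -0.5  -35.5 -153.4   -6.4  -16.7] F [-1.3  0.2 -3. ] op 0.0395
[0. 0. 0.]
1 q [4, 0, -35, -148, -7, -14] tcp [0.636 0.235 0.271] rk [-0.118  0.456  0.145] z [0.93 0.29 0.24] y [-0.35  0.4   0.85] | [-1.18 -0.92  0.32] [-0.006 -0.002 -0.128]
2 q [4, 0, -34, -143, -7, -11] tcp [0.637 0.221 0.264] rk [-0.11   0.442  0.142] z [0.92 0.29 0.25] y [-0.37  0.51  0.78] | [-2.47 -1.86  0.62] [-0.011 -0.004 -0.257]
3 q [3, 0, -34, -138, -7, -9] tcp [0.638 0.206 0.256] rk [-0.102  0.427  0.14 ] z [0.92 0.29 0.25] y [-0.38  0.61  0.7 ] | [-3.88 -2.78  0.9 ] [-0.014 -0.006 -0.385]
4 q [2, 1, -33, -133, -8, -6] tcp [0.64  0.189 0.248] rk [-0.094  0.411  0.138] z [0.92 0.29 0.25] y [-0.38  0.7   0.6 ] | [-5.4  -3.7   1.17] [-0.016 -0.009 -0.514]
5 q [1, 1, -32, -128, -8, -4] tcp [0.641 0.172 0.241] rk [-0.085  0.395  0.136] z [0.92 0.29 0.26] y [-0.38  0.78  0.5 ] | [-7.04 -4.6   1.42] [-0.017 -0.01  -0.642]
6 q [0, 1, -32, -123, -8, -1] tcp [0.643 0.153 0.235] rk [-0.077  0.377  0.135] z [0.92 0.29 0.26] y [-0.37  0.84  0.39] | [-8.79 -5.48  1.63] [-0.016 -0.012 -0.771]
7 q [0, 1, -31, -118, -9, 2] tcp [0.644 0.134 0.229] rk [-0.069  0.358  0.134] z [0.92 0.29 0.25] y [-0.35  0.89  0.28] | [-10.64  -6.32   1.82] [-0.013 -0.013 -0.899]
8 q [-1, 2, -31, -112, -9, 4] tcp [0.646 0.113 0.224] rk [-0.062  0.338  0.135] z [0.92 0.29 0.25] y [-0.33  0.93  0.15] | [-12.6   -7.13   1.97] [-0.009 -0.013 -1.028]
9 q [-2, 2, -30, -107, -9, 7] tcp [0.648 0.092 0.219] rk [-0.054  0.317  0.136] z [0.93 0.28 0.25] y [-0.3   0.95  0.03] | [-14.65  -7.88   2.08] [-0.004 -0.012 -1.156]
```

Emit:
move_arm:
  commands:
    - [3, -1.2, -0.9, 0.3, 0, 0, -0.13]
    - [3, -2.5, -1.9, 0.6, -0.01, 0, -0.26]
    - [3, -3.9, -2.8, 0.9, -0.015, -0.005, -0.385]
    - [3, -5.4, -3.7, 1.2, -0.015, -0.01, -0.515]
    - [3, -7.0, -4.6, 1.4, -0.015, -0.01, -0.64]
    - [3, -8.8, -5.5, 1.6, -0.015, -0.01, -0.77]
    - [3, -10.6, -6.3, 1.8, -0.015, -0.01, -0.9]
    - [3, -12.6, -7.1, 2.0, -0.01, -0.01, -1.03]

```text
clock: 21.3
tool_pos: [0.6457, 0.1134, 0.223]
orientation: [144.7, 54.2, 147.2]
force: [-0.3, 0.0, -3.7]
opening: 0.0396
```

```bash
python3 p4.py 14 | head -11
```

```text
t 21.3 p [0.6457 0.1134 0.223 ] rpy [144.7  54.2 147.2] q [  -0.5    1.6  -30.2 -110.7   -8.3    2.5] F [-0.3  0.  -3.7] op 0.0396
[ 0.  0. -0.]
1 q [-1, 2, -30, -106, -9, 5] tcp [0.648 0.092 0.219] rk [-0.054  0.317  0.136] z [0.93 0.29 0.25] y [-0.3   0.95  0.03] | [-0.48 -2.17  0.13] [ 0.004  0.003 -0.128]
2 q [-2, 2, -29, -101, -9, 8] tcp [0.651 0.069 0.216] rk [-0.047  0.295  0.138] z [0.93 0.28 0.24] y [-0.26  0.96 -0.1 ] | [-1.05 -4.38  0.21] [ 0.008  0.007 -0.256]
3 q [-3, 2, -28, -96, -9, 11] tcp [0.653 0.046 0.213] rk [-0.04   0.273  0.141] z [0.93 0.28 0.24] y [-0.23  0.95 -0.22] | [-1.7  -6.64  0.24] [ 0.013  0.013 -0.384]
4 q [-4, 3, -28, -91, -10, 14] tcp [0.655 0.022 0.212] rk [-0.034  0.25   0.145] z [0.93 0.27 0.23] y [-0.18  0.92 -0.34] | [-2.44 -8.93  0.22] [ 0.019  0.021 -0.512]
5 q [-5, 3, -27, -86, -10, 16] tcp [ 0.658 -0.003  0.211] rk [-0.029  0.226  0.149] z [0.94 0.26 0.22] y [-0.14  0.88 -0.45] | [ -3.27 -11.25   0.14] [ 0.024  0.03  -0.639]
6 q [-6, 3, -27, -81, -10, 19] tcp [ 0.66  -0.028  0.211] rk [-0.024  0.202  0.154] z [0.94 0.25 0.22] y [-0.1   0.83 -0.56] | [-4.180e+00 -1.359e+01  1.000e-02] [ 0.03   0.042 -0.767]
7 q [-6, 3, -26, -76, -11, 22] tcp [ 0.662 -0.053  0.212] rk [-0.02   0.177  0.16 ] z [0.95 0.24 0.21] y [-0.05  0.76 -0.65] | [ -5.19 -15.94  -0.18] [ 0.036  0.056 -0.894]
8 q [-7, 4, -25, -71, -11, 25] tcp [ 0.664 -0.079  0.214] rk [-0.017  0.152  0.166] z [0.95 0.23 0.2 ] y [-0.01  0.67 -0.74] | [ -6.29 -18.3   -0.43] [ 0.041  0.072 -1.02 ]
9 q [-8, 4, -25, -66, -11, 27] tcp [ 0.666 -0.105  0.217] rk [-0.014  0.127  0.173] z [0.96 0.22 0.19] y [ 0.03  0.58 -0.81] | [ -7.47 -20.64  -0.75] [ 0.047  0.091 -1.147]
```

Emit:
move_arm:
  commands:
    - [3, -0.5, -2.2, 0.1, 0, 0, -0.13]
    - [3, -1.0, -4.4, 0.1, 0.01, 0.005, -0.255]
    - [3, -1.7, -6.6, 0, 0.015, 0.015, -0.385]
    - [3, -2.4, -8.9, -0.1, 0.02, 0.02, -0.51]
    - [3, -3.3, -11.2, -0.2, 0.025, 0.03, -0.64]
    - [3, -4.2, -13.6, -0.4, 0.03, 0.04, -0.765]
    - [3, -5.2, -15.9, -0.6, 0.035, 0.055, -0.895]
    - [3, -6.3, -18.3, -0.8, 0.04, 0.07, -1.02]

```text
clock: 22.3
tool_pos: [0.6603, -0.0791, 0.2154]
orientation: [-136.0, 42.3, -119.5]
force: [0.9, 0.8, -3.4]
opening: 0.0398
```

```bash
python3 p4.py 6
python3 -c "
from h import *
s=snap('scene','s15');crop(s['frame'],150,100,150,130,5,'s15c.png')"
```

```text
t 22.3 p [ 0.6603 -0.0791  0.2154] rpy [-136.    42.3 -119.5] q [ -7.6   3.3 -25.6 -70.9 -11.6  24.8] F [ 0.9  0.8 -3.4] op 0.0398
[ 0.  0. -0.]
1 q [-8, 4, -25, -66, -12, 28] tcp [ 0.663 -0.105  0.218] rk [-0.017  0.126  0.171] z [0.96 0.22 0.19] y [ 0.03  0.58 -0.81] | [ 1.42 -2.24 -0.15] [ 0.001  0.018 -0.127]
2 q [-9, 4, -24, -61, -12, 30] tcp [ 0.665 -0.132  0.222] rk [-0.015  0.101  0.179] z [0.96 0.21 0.18] y [ 0.06  0.48 -0.88] | [ 2.77 -4.55 -0.37] [-0.     0.037 -0.253]
3 q [-10, 4, -24, -56, -12, 33] tcp [ 0.667 -0.158  0.227] rk [-0.013  0.075  0.188] z [0.97 0.19 0.17] y [ 0.09  0.36 -0.93] | [ 4.06 -6.93 -0.65] [-0.003  0.058 -0.379]
4 q [-11, 5, -23, -51, -13, 36] tcp [ 0.67  -0.185  0.233] rk [-0.012  0.049  0.197] z [0.97 0.17 0.16] y [ 0.11  0.25 -0.96] | [ 5.27 -9.38 -1.  ] [-0.007  0.081 -0.505]
5 q [-12, 5, -22, -46, -13, 38] tcp [ 0.672 -0.212  0.241] rk [-0.013  0.023  0.208] z [0.98 0.15 0.15] y [ 0.13  0.12 -0.98] | [  6.4  -11.89  -1.42] [-0.013  0.104 -0.631]
6 q [-12, 5, -22, -41, -13, 41] tcp [ 0.674 -0.238  0.249] rk [-0.014 -0.002  0.219] z [0.98 0.13 0.14] y [ 0.14 -0.   -0.99] | [  7.44 -14.44  -1.9 ] [-0.021  0.129 -0.756]
```

Emit:
move_arm:
  commands:
    - [3, 1.4, -2.2, -0.15, 0, 0.02, -0.125]
    - [3, 2.8, -4.5, -0.4, 0, 0.035, -0.25]
    - [3, 4.1, -6.9, -0.65, 0, 0.06, -0.38]
    - [3, 5.3, -9.4, -1.0, -0.005, 0.08, -0.505]
    - [3, 6.4, -11.9, -1.4, -0.015, 0.105, -0.63]
    - [3, 7.4, -14.4, -1.9, -0.02, 0.13, -0.755]
    - [3, 7.4, -14.4, -1.9, -0.02, 0.13, -0.755]
    - [3, 7.4, -14.4, -1.9, -0.02, 0.13, -0.755]

```text
clock: 23.35
tool_pos: [0.6732, -0.2372, 0.2485]
orientation: [-126.8, 4.6, -95.1]
force: [-0.6, 0.1, -3.7]
opening: 0.04
```

```bash
cat > p5.py <<'E'
from p2 import *
o,p0,R0=log(); qs=o["joint_pos"]
pc,B=trayf(0,0,0); print("tray frame",(B.T@(p0-pc)).round(4),(B.T@R0.as_matrix()).round(3).tolist(),(B.T@o["force"]).round(1))
for x,n in ((-.02,.16),(-.02,.12),(-.018,.09),(-.016,.06),(-.015,.04),(-.0147,.028),(-.0147,.022),(-.0147,.019)):
    p,R=tp(trayf,x,np.radians(7.35),n,sg=-1); e,q=best(p,R,(qs,[-21,6,-33,-62,-15,70.],[-24,7,-31,-64,-19,73.],[-12,5,-29,-41,-13,41.])); print(n,p.round(3),e.round(3),q.round(0).astype(int).tolist(),delta(p,R,p0,R0))
E
python3 p5.py
python3 -c "
from h import *
s=snap('scene','s16');crop(s['frame'],130,140,150,130,5,'s16c.png')"
```

```text
t 23.35 p [ 0.6732 -0.2372  0.2485] rpy [-126.8    4.6  -95.1] q [-12.1   5.3 -22.1 -40.6 -12.9  40.4] F [-0.6  0.1 -3.7] op 0.04
tray frame [-0.0137 -0.0012  0.2174] [[0.127, 0.138, 0.982], [-0.992, 0.005, 0.127], [0.013, -0.99, 0.137]] [ 2.2 -0.  -3. ]
0.16 [ 0.629 -0.228  0.212] 0.0 [-8, 4, -29, -25, -13, 22] (array([-0.27,  5.6 , -1.39]), array([-0.138, -0.001,  0.013]))
0.12 [ 0.601 -0.222  0.184] 0.0 [-10, 4, -31, -33, -12, 32] (array([-0.32,  9.56, -1.94]), array([-0.138, -0.001,  0.013]))
0.09 [ 0.582 -0.219  0.161] 0.0 [-12, 5, -31, -41, -13, 42] (array([-0.33, 12.56, -2.15]), array([-0.138, -0.001,  0.013]))
0.06 [ 0.563 -0.215  0.139] 0.0 [-16, 5, -31, -51, -15, 54] (array([-0.35, 15.56, -2.37]), array([-0.138, -0.001,  0.013]))
0.04 [ 0.549 -0.212  0.124] 0.0 [-19, 6, -31, -57, -16, 62] (array([-0.36, 17.56, -2.55]), array([-0.138, -0.001,  0.013]))
0.028 [ 0.541 -0.211  0.115] 0.0 [-22, 6, -32, -60, -17, 67] (array([-0.37, 18.75, -2.68]), array([-0.138, -0.001,  0.013]))
0.022 [ 0.537 -0.21   0.111] 0.0 [-23, 6, -32, -62, -18, 70] (array([-0.38, 19.34, -2.76]), array([-0.138, -0.001,  0.013]))
0.019 [ 0.535 -0.21   0.109] 0.0 [-23, 7, -32, -63, -18, 71] (array([-0.38, 19.64, -2.81]), array([-0.138, -0.001,  0.013]))
```

Emit:
move_arm:
  commands:
    - [3, -0.1, 2.5, -0.5, -0.04, 0, 0.005]
    - [3, -0.15, 5.0, -1.0, -0.08, 0, 0.01]
    - [3, -0.2, 7.5, -1.5, -0.12, 0, 0.013]
    - [3, -0.3, 10.0, -1.9, -0.138, 0, 0.013]
    - [3, -0.3, 12.5, -2.15, -0.138, 0, 0.013]
    - [3, -0.35, 14.0, -2.25, -0.138, 0, 0.013]
    - [3, -0.35, 15.0, -2.3, -0.138, 0, 0.013]
    - [3, -0.35, 15.5, -2.4, -0.138, 0, 0.013]

```text
clock: 24.4
tool_pos: [0.5631, -0.2159, 0.1399]
orientation: [-134.7, 5.1, -95.6]
force: [-0.1, -0.2, -1.8]
opening: 0.0397
```

```bash
python3 p5.py
python3 -c "
from h import *
s=snap('scene','s17');crop(s['frame'],130,160,130,115,6,'s17c.png');snap('wrist','w17')"
```

```text
t 24.4 p [ 0.5631 -0.2159  0.1399] rpy [-134.7    5.1  -95.6] q [-16.3   5.2 -31.  -50.4 -14.4  53.5] F [-0.1 -0.2 -1.8] op 0.0397
tray frame [-0.0163 -0.001   0.0613] [[0.126, 0.001, 0.992], [-0.992, -0.001, 0.126], [0.001, -1.0, 0.001]] [ 1.2 -0.2 -1.3]
0.16 [ 0.629 -0.228  0.212] 0.0 [-8, 4, -29, -25, -13, 22] (array([-0.13, -9.87, -0.34]), array([-0.001, -0.002,  0.001]))
0.12 [ 0.601 -0.222  0.184] 0.0 [-10, 4, -31, -33, -12, 32] (array([-0.14, -5.87, -0.35]), array([-0.001, -0.002,  0.001]))
0.09 [ 0.582 -0.219  0.161] 0.0 [-12, 5, -31, -41, -13, 42] (array([-0.11, -2.87, -0.16]), array([-0.001, -0.002,  0.001]))
0.06 [ 0.563 -0.215  0.139] 0.0 [-16, 5, -31, -51, -15, 54] (array([-0.09,  0.13,  0.04]), array([-0.001, -0.002,  0.001]))
0.04 [ 0.549 -0.212  0.124] 0.0 [-19, 6, -31, -57, -16, 62] (array([-0.08,  2.13,  0.14]), array([-0.001, -0.002,  0.001]))
0.028 [ 0.541 -0.211  0.115] 0.0 [-22, 6, -32, -60, -17, 67] (array([-0.08,  3.33,  0.16]), array([-0.001, -0.002,  0.001]))
0.022 [ 0.537 -0.21   0.111] 0.0 [-23, 6, -32, -62, -18, 70] (array([-0.08,  3.93,  0.16]), array([-0.001, -0.002,  0.001]))
0.019 [ 0.535 -0.21   0.109] 0.0 [-23, 7, -32, -63, -18, 71] (array([-0.08,  4.23,  0.16]), array([-0.001, -0.002,  0.001]))
```

Run:
```python
from p2 import *
s=load("s17")
for y in (-.0525,.0525): print("rack",proj(s,trayf(.0469,y,.0813)[0]).round(1))
for y in (-.065,.065): print("lip in/top",proj(s,trayf(.05,y,.03)[0]).round(1),"lip base",proj(s,trayf(.05,y,0)[0]).round(1),"edge",proj(s,trayf(-.05,y,0)[0]).round(1))
w=load("w4")
for y in (-.065,.065): print("w4 lip",proj(w,trayf(.05,y,.03)[0]).round(1),proj(w,trayf(.05,y,0)[0]).round(1),proj(w,trayf(-.008,y*32/65,0)[0]).round(1))
```

```text
rack [[181.8 252.5]]
rack [[217.5 240.4]]
lip in/top [[176.1 250.4]] lip base [[175.2 247.8]] edge [[165.  216.2]]
lip in/top [[218.7 236. ]] lip base [[216.9 233.8]] edge [[207.6 202.6]]
w4 lip [[165.5  44.2]] [[184.7  48.4]] [[232.6  80.3]]
w4 lip [[176. 172.]] [[192.3 166.3]] [[233.8 142.4]]
```

Emit:
move_arm:
  commands:
    - [3, -0.1, 1.0, 0.05, 0, 0, 0]
    - [3, -0.1, 2.0, 0.1, 0, 0, 0]
    - [3, -0.1, 2.8, 0.1, 0, 0, 0]
    - [3, -0.1, 3.3, 0.1, 0, 0, 0]
    - [3, -0.1, 3.6, 0.1, 0, 0, 0]
    - [3, -0.1, 3.8, 0.1, 0, 0, 0]
    - [3, -0.1, 3.9, 0.1, 0, 0, 0]
    - [3, -0.1, 3.9, 0.1, 0, 0, 0]

```text
clock: 25.5
tool_pos: [0.5373, -0.2103, 0.1121]
orientation: [-134.7, 5.0, -95.6]
force: [-0.6, 1.0, -3.1]
opening: 0.04
```

```bash
python3 p5.py
python3 -c "
from h import *
s=snap('scene','s18');crop(s['frame'],130,160,130,115,6,'s18c.png');snap('wrist','w18')"
```

```text
t 25.5 p [ 0.5373 -0.2103  0.1121] rpy [-134.7    5.   -95.6] q [-22.3   6.4 -31.9 -62.1 -17.4  69.5] F [-0.6  1.  -3.1] op 0.04
tray frame [-0.0153 -0.0003  0.023 ] [[0.125, 0.002, 0.992], [-0.992, -0.002, 0.125], [0.002, -1.0, 0.002]] [ 1.6  0.8 -2.7]
0.16 [ 0.629 -0.228  0.212] 0.0 [-8, 4, -29, -25, -13, 22] (array([ -0.06, -13.7 ,  -0.43]), array([-0.002, -0.003,  0.002]))
0.12 [ 0.601 -0.222  0.184] 0.0 [-10, 4, -31, -33, -12, 32] (array([-0.07, -9.7 , -0.44]), array([-0.002, -0.003,  0.002]))
0.09 [ 0.582 -0.219  0.161] 0.0 [-12, 5, -31, -41, -13, 42] (array([-0.05, -6.7 , -0.25]), array([-0.002, -0.003,  0.002]))
0.06 [ 0.563 -0.215  0.139] 0.0 [-16, 5, -31, -51, -15, 54] (array([-0.03, -3.7 , -0.06]), array([-0.002, -0.003,  0.002]))
0.04 [ 0.549 -0.212  0.124] 0.0 [-19, 6, -31, -57, -16, 62] (array([-0.02, -1.7 ,  0.04]), array([-0.002, -0.003,  0.002]))
0.028 [ 0.541 -0.211  0.115] 0.0 [-22, 6, -32, -60, -17, 67] (array([-0.02, -0.5 ,  0.07]), array([-0.002, -0.003,  0.002]))
0.022 [ 0.537 -0.21   0.111] 0.0 [-23, 6, -32, -62, -18, 70] (array([-0.02,  0.1 ,  0.07]), array([-0.002, -0.003,  0.002]))
0.019 [ 0.535 -0.21   0.109] 0.0 [-23, 7, -32, -63, -18, 71] (array([-0.02,  0.4 ,  0.07]), array([-0.002, -0.003,  0.002]))
```

Emit:
move_arm:
  commands:
    - [3, 0, 0.1, 0.05, 0, 0, 0]
    - [3, 0, 0.2, 0.05, 0, 0, 0]
    - [3, 0, 0.25, 0.05, 0, 0, 0]
    - [3, 0, 0.3, 0.05, 0, 0, 0]
    - [3, 0, 0.35, 0.05, 0, 0, 0]
    - [3, 0, 0.35, 0.05, 0, 0, 0]
    - [3, 0, 0.35, 0.05, 0, 0, 0]
    - [3, 0, 0.35, 0.05, 0, 0, 0]

```text
clock: 26.6
tool_pos: [0.5368, -0.2101, 0.1108]
orientation: [-134.5, 5.0, -95.6]
force: [5.3, 2.2, 4.6]
opening: 0.0397
```

```bash
python3 p5.py | head -2; python3 -c "
from h import *
s=snap('wrist','w19');crop(s['frame'],150,60,260,190,3,'w19c.png',20)"
```

```text
t 26.6 p [ 0.5368 -0.2101  0.1108] rpy [-134.5    5.   -95.6] q [-23.    6.5 -31.8 -63.2 -17.7  71.1] F [5.3 2.2 4.6] op 0.0397
tray frame [-0.0148 -0.0002  0.0217] [[0.125, 0.005, 0.992], [-0.992, -0.002, 0.125], [0.002, -1.0, 0.005]] [0.1 3.1 6.6]
```

Emit:
move_arm:
  commands:
    - [5.2, 0, 0, 0, 0, 0, 0]
    - [5.2, 0, 0, 0, 0, 0, 0]
    - [5.2, 0, 0, 0, 0, 0, 0]
    - [5.2, 0, 0, 0, 0, 0, 0]
    - [5.2, 0, 0, 0, 0, 0, 0]
    - [5.2, 0, 0, 0, 0, 0, 0]
    - [5.2, 0, 0, -0.5, 0, 0, 0]
    - [5.2, 0, 0, -1.5, 0, 0, 0]

```text
clock: 27.65
tool_pos: [0.5242, -0.2098, 0.1197]
orientation: [-134.7, 5.0, -95.6]
force: [-0.3, -0.6, 0.8]
opening: 0.052
```

```bash
python3 p5.py | head -2; python3 -c "
from h import *
s=snap('wrist','w20');crop(s['frame'],150,60,260,190,3,'w20c.png',20)
s=snap('scene','s20');crop(s['frame'],130,160,130,115,6,'s20c.png')"
```

```text
t 27.65 p [ 0.5242 -0.2098  0.1197] rpy [-134.7    5.   -95.6] q [-22.    4.5 -33.1 -59.9 -17.5  66.9] F [-0.3 -0.6  0.8] op 0.052
tray frame [-0.0299 -0.0023  0.0192] [[0.125, 0.001, 0.992], [-0.992, -0.002, 0.125], [0.002, -1.0, 0.001]] [-0.7 -0.6  0.4]
```

```bash
cat > p6.py <<'E'
from p2 import *
def ribp(F,x0,dn,below,tilt=0,sg=1,yoff=0,up=0):
    # rack origin along slope x0, rib mid at x0+.014, normal dn
    p,B=F(x0+.014,yoff,dn); yaw=Ro.from_matrix(B).as_matrix(); h=B[:,0].copy();h[2]=0;h/=np.linalg.norm(h)
    z=np.array([0,0,-1.])*np.cos(tilt)+h*np.sin(tilt)
    return p+z*below-z*up, frame(z,sg*B[:,1])
if __name__=="__main__":
    o,p0,R0=log(); qs=o["joint_pos"]
    for tilt in (-15,0,15):
      for sg in (1,-1):
        p,R=ribp(trayf,.0025,.0585,.011,np.radians(tilt),sg); g,b=multi(p,R,n=14); print("tray",tilt,sg,p.round(3),[q.round(0).astype(int).tolist() for q in g])
        p,R=ribp(cradle,.0025,.051,.011,np.radians(tilt),sg); g,b=multi(p,R,n=14); print("cradle",tilt,sg,p.round(3),[q.round(0).astype(int).tolist() for q in g])
E
python3 p6.py
```

```text
t 27.75 p [ 0.5242 -0.2096  0.1206] rpy [-134.6    5.   -95.6] q [-22.    4.3 -33.1 -59.9 -17.5  67. ] F [-0.4  0.1  0.2] op 0.0525
tray -15 1 [ 0.581 -0.218  0.104] [[-4, 30, -2, -2, -73, -96]]
cradle -15 1 [0.507 0.243 0.099] [[41, 26, -9, -6, -70, -110]]
tray -15 -1 [ 0.581 -0.218  0.104] [[-4, 30, -2, -2, -73, 84]]
cradle -15 -1 [0.507 0.243 0.099] [[41, 26, -9, -6, -70, 70]]
tray 0 1 [ 0.584 -0.219  0.104] [[-3, 22, -15, 0, -53, -98]]
cradle 0 1 [0.509 0.244 0.098] [[45, 17, -23, 0, -50, -116]]
tray 0 -1 [ 0.584 -0.219  0.104] [[-3, 22, -15, 0, -53, 82]]
cradle 0 -1 [0.509 0.244 0.098] [[45, 17, -23, 0, -50, 64]]
tray 15 1 [ 0.587 -0.219  0.104] [[-1, 15, -30, 5, -31, -103]]
cradle 15 1 [0.512 0.245 0.099] [[50, 10, -42, 17, -26, -135]]
tray 15 -1 [ 0.587 -0.219  0.104] [[-1, 15, -30, 5, -31, 77]]
cradle 15 -1 [0.512 0.245 0.099] [[50, 10, -42, 17, -26, 45]]
```

Run:
```python
from p6 import *
o,p0,R0=cur(); print("up in tool",R0.inv().apply([0,0,1]).round(3))
pr=p0-R0.as_matrix()[:,2]*.085
q,e=solve(pr,R0,[-14,-6,-40,-42,-16,43.]); print(q.round(0),e)
p,R=ribp(trayf,.0025,.0585,.011,0,-1,up=.11); q2,e=solve(p,R,[-3,22,-15,0,-53,82]); print(p.round(3),q2.round(0),e)
jpath(q,q2,12,p0,R0,F=trayf)
```

```text
up in tool [-0.087 -0.709 -0.7  ]
[-14.  -8. -41. -38. -16.  40.] 4.165834344149744e-12
[ 0.584 -0.219  0.214] [ -3.  16.  -7.  -0. -67.  82.] 9.43689570931383e-15
1 q [-13, -6, -38, -35, -20, 43] tcp [ 0.481 -0.2    0.181] rk [-0.105 -0.001  0.031] z [ 0.98  0.17 -0.05] y [-0.03 -0.14 -0.99] | [-1.06 -1.18 -7.33] [-0.055 -0.046 -0.129]
2 q [-12, -4, -35, -32, -24, 47] tcp [ 0.496 -0.193  0.182] rk [-0.095  0.009  0.041] z [ 0.97  0.2  -0.12] y [-0.06 -0.27 -0.96] | [-1.95 -2.19 -6.29] [-0.109 -0.092 -0.257]
3 q [-12, -2, -33, -29, -29, 50] tcp [ 0.51  -0.187  0.182] rk [-0.087  0.017  0.05 ] z [ 0.96  0.22 -0.18] y [-0.08 -0.4  -0.91] | [-2.63 -3.07 -5.38] [-0.163 -0.137 -0.384]
4 q [-11, 0, -30, -25, -33, 54] tcp [ 0.521 -0.183  0.183] rk [-0.08   0.023  0.058] z [ 0.94  0.24 -0.25] y [-0.09 -0.52 -0.85] | [-3.11 -3.85 -4.59] [-0.218 -0.181 -0.51 ]
5 q [-10, 2, -27, -22, -37, 57] tcp [ 0.531 -0.182  0.183] rk [-0.074  0.027  0.065] z [ 0.92  0.24 -0.32] y [-0.1  -0.63 -0.77] | [-3.38 -4.57 -3.92] [-0.273 -0.224 -0.635]
6 q [-9, 4, -24, -19, -41, 61] tcp [ 0.54  -0.182  0.184] rk [-
[... 446 characters left out ...]
1 -0.995]
9 q [-6, 10, -16, -10, -54, 71] tcp [ 0.563 -0.194  0.193] rk [-0.057  0.02   0.096] z [ 0.81  0.15 -0.57] y [-0.07 -0.93 -0.35] | [-2.52 -7.61 -2.34] [-0.507 -0.393 -1.11 ]
10 q [-5, 12, -13, -6, -58, 75] tcp [ 0.57  -0.201  0.198] rk [-0.055  0.014  0.105] z [ 0.78  0.11 -0.62] y [-0.05 -0.97 -0.23] | [-1.92 -8.56 -2.2 ] [-0.57  -0.435 -1.22 ]
11 q [-4, 14, -10, -3, -62, 78] tcp [ 0.577 -0.21   0.205] rk [-0.054  0.008  0.116] z [ 0.74  0.06 -0.67] y [-0.03 -0.99 -0.11] | [-1.22 -9.65 -2.16] [-0.635 -0.477 -1.327]
12 q [-3, 16, -7, 0, -67, 82] tcp [ 0.584 -0.219  0.214] rk [-0.054  0.     0.129] z [ 0.71 -0.   -0.71] y [-0. -1.  0.] | [ -0.46 -10.88  -2.22] [-0.703 -0.519 -1.428]
```

Emit:
move_arm:
  commands:
    - [5.2, 0, 0, -2.0, 0, 0, 0]
    - [5.2, 0, 0, -4.5, 0, 0, 0]
    - [5.2, 0, 0, -7.0, 0, 0, 0]
    - [5.2, 0, -0.5, -8.5, 0, 0, 0]
    - [5.0, 0, -2.0, -8.5, 0, 0, 0]
    - [4.5, 0, -4.0, -8.5, 0, 0, 0]
    - [4, -1.1, -5.2, -7.3, -0.055, -0.045, -0.13]
    - [4, -2.0, -6.2, -6.3, -0.11, -0.09, -0.26]

```text
clock: 28.75
tool_pos: [0.5249, -0.1968, 0.21]
orientation: [-140.6, -1.4, -80.9]
force: [0.6, -0.0, -0.1]
opening: 0.0403
```

Run:
```python
from p6 import *
o,p0,R0=log(); print((kin2.fk(o["joint_pos"],KK)[0]-p0).round(4))
p,R=ribp(trayf,.0025,.0585,.011,0,-1,up=.10); q2,e=solve(p,R,[-3,22,-15,0,-53,82]); print(p.round(3),q2.round(0),e)
jpath(o["joint_pos"],q2,8,p0,R0,F=trayf)
s=snap('scene','s21');crop(s['frame'],130,160,130,115,6,'s21c.png')
```

```text
t 28.75 p [ 0.5249 -0.1968  0.21  ] rpy [-140.6   -1.4  -80.9] q [-10.7  -4.  -32.5 -26.8 -26.   40.8] F [ 0.6 -0.  -0.1] op 0.0403
[-0.  0. -0.]
[ 0.584 -0.219  0.204] [ -3.  17.  -8.   0. -65.  82.] 1.9008472993621834e-09
1 q [-10, -1, -29, -23, -31, 46] tcp [ 0.537 -0.191  0.206] rk [-0.084  0.018  0.086] z [ 0.96  0.22 -0.2 ] y [-0.09 -0.44 -0.9 ] | [-0.37 -0.69  1.12] [-0.073 -0.046 -0.157]
2 q [-9, 1, -26, -20, -36, 51] tcp [ 0.546 -0.188  0.202] rk [-0.075  0.023  0.09 ] z [ 0.93  0.22 -0.29] y [-0.11 -0.58 -0.81] | [-0.52 -1.22  2.06] [-0.145 -0.094 -0.311]
3 q [-8, 4, -23, -17, -41, 56] tcp [ 0.554 -0.188  0.198] rk [-0.067  0.025  0.093] z [ 0.91  0.21 -0.37] y [-0.12 -0.71 -0.7 ] | [-0.44 -1.63  2.82] [-0.218 -0.145 -0.463]
4 q [-7, 6, -20, -13, -46, 61] tcp [ 0.561 -0.19   0.196] rk [-0.061  0.024  0.096] z [ 0.87  0.19 -0.45] y [-0.12 -0.81 -0.57] | [-0.12 -1.98  3.41] [-0.29  -0.198 -0.613]
5 q [-6, 9, -17, -10, -51, 66] tcp [ 0.567 -0.195  0.195] rk [-0.055  0.021  0.101] z [ 0.84  0.16 -0.52] y [-0.1  -0.9  -0.43] | [ 0.42 -2.32  3.82] [-0.362 -0.253 -0.758]
6 q [-5, 11, -14, -7, -56, 72] tcp [ 0.573 -0.201  0.196] rk [-0.051  0.015  0.106] z [ 0.8   0.11 -0.59] y [-0.08 -0.95 -0.29] | [ 1.15 -2.71  4.05] [-0.435 -0.312 -0.899]
7 q [-4, 14, -11, -3, -60, 77] tcp [ 0.578 -0.209  0.199] rk [-0.048  0.008  0.113] z [ 0.75  0.06 -0.65] y [-0.04 -0.99 -0.14] | [ 2.06 -3.19  4.12] [-0.509 -0.374 -1.034]
8 q [-3, 17, -8, 0, -65, 82] tcp [ 0.584 -0.219  0.204] rk [-0.046 -0.     0.121] z [ 0.71 -0.   -0.71] y [-0. -1.  0.] | [ 3.11 -3.79  4.03] [-0.584 -0.439 -1.163]
```

Emit:
move_arm:
  commands:
    - [4, -0.4, -0.7, 1.1, -0.075, -0.045, -0.155]
    - [4, -0.5, -1.2, 2.1, -0.145, -0.095, -0.31]
    - [4, -0.4, -1.6, 2.8, -0.22, -0.145, -0.465]
    - [4, -0.1, -2.0, 3.4, -0.29, -0.2, -0.615]
    - [4, 0.4, -2.3, 3.8, -0.36, -0.255, -0.76]
    - [4, 1.2, -2.7, 4.0, -0.435, -0.31, -0.9]
    - [4, 2.1, -3.2, 4.1, -0.51, -0.375, -1.035]
    - [4, 3.1, -3.8, 4.0, -0.585, -0.44, -1.165]

```text
clock: 29.8
tool_pos: [0.5836, -0.2199, 0.2033]
orientation: [180.0, 0.2, -10.7]
force: [-0.2, 0.5, 0.3]
opening: 0.0396
```

Run:
```python
from p6 import *
o,p0,R0=log()
p,R=ribp(trayf,.0025,.0585,.011,0,-1,up=.0); print(p.round(4),delta(p,R,p0,R0))
snap("wrist","w22"); s=load("w22"); crop(s["frame"],150,40,220,190,3.5,"w22c.png",20)
for x in (-.008,.036): 
    for y in (-.009,.009): print(proj(s,trayf(.0025+x,y,.0417+.034)[0]).round(1))
```

```text
t 29.8 p [ 0.5836 -0.2199  0.2033] rpy [180.    0.2 -10.7] q [ -2.7  16.7  -7.9  -0.  -65.5  82. ] F [-0.2  0.5  0.3] op 0.0396
[ 0.5841 -0.2189  0.1037] (array([ 0.06, -0.11,  9.96]), array([0.   , 0.003, 0.001]))
[[264.7 205.4]]
[[242.4 205.4]]
[[264.  159.1]]
[[243.4 159.1]]
```

Emit:
move_arm:
  commands:
    - [4, 0, 0, 3.0, 0, 0, 0]
    - [4, 0.05, 0.05, 6.0, 0, 0, 0]
    - [4, 0.05, 0.05, 8.5, 0, 0, 0]
    - [4, 0.05, 0.05, 9.6, 0, 0, 0]
    - [4, 0.05, 0.05, 9.7, 0, 0, 0]
    - [0.5, 0.05, 0.05, 9.7, 0, 0, 0]
    - [0.5, 0.05, 0.05, 9.7, 0, 0, 0]
    - [0.5, 0.05, 0.05, 9.7, 0, 0, 0]

```text
clock: 30.85
tool_pos: [0.5842, -0.2203, 0.1074]
orientation: [-179.9, -0.1, -11.0]
force: [0.5, -0.1, 2.7]
opening: 0.0176
```

Run:
```python
from p6 import *
o,p0,R0=log()
snap("wrist","w23"); s=load("w23"); crop(s["frame"],130,60,260,190,3,"w23c.png",20)
s=snap('scene','s23');crop(s['frame'],130,150,130,125,6,'s23c.png')
```

```text
t 30.85 p [ 0.5842 -0.2203  0.1074] rpy [-1.799e+02 -1.000e-01 -1.100e+01] q [ -2.8  21.4 -14.7  -0.1 -53.8  81.9] F [ 0.5 -0.1  2.7] op 0.0176
```

Emit:
move_arm:
  commands:
    - [0.5, 0.2, 0, -0.35, 0, 0, 0]
    - [0.5, 0.5, 0, -0.65, 0, 0, 0]
    - [0.5, 0.8, 0, -0.95, 0, 0, 0]
    - [0.5, 1.2, 0, -1.35, 0, 0, 0]
    - [0.5, 1.6, 0, -1.75, 0, 0, 0]
    - [0.5, 2.0, 0, -2.15, 0, 0, 0]
    - [0.5, 2.4, 0, -2.55, 0, 0, 0]
    - [0.5, 2.8, 0, -2.95, 0, 0, 0]

```text
clock: 31.95
tool_pos: [0.6115, -0.2256, 0.1363]
orientation: [-179.9, 0.0, -11.0]
force: [-0.9, 0.2, -2.2]
opening: 0.0179
```

Run:
```python
from p6 import *
o,p0,R0=log(); print(o["moment"])
snap("wrist","w24"); s=load("w24"); crop(s["frame"],130,60,260,190,3,"w24c.png",20)
s=snap('scene','s24');crop(s['frame'],130,150,130,125,6,'s24c.png')
```

```text
t 31.95 p [ 0.6115 -0.2256  0.1363] rpy [-179.9    0.   -11. ] q [ -3.2  22.2  -9.1  -0.1 -58.7  82.2] F [-0.9  0.2 -2.2] op 0.0179
[-0.07340548 -0.02698345  0.02562834]
```

```bash
cat > p7.py <<'E'
from p6 import *
pg=np.array([.5842,-.2203,.1074]); pc,B=trayf(0,0,0); g=B.T@(pg-pc); REL=np.array([g[0]-.0025,0,g[2]-.0417])
def ctgt(x0=.0005,up=0,zup=0,y=0):
    p,B=cradle(x0+REL[0],y,.034+REL[2]+up); p=p+np.array([0,0,zup]); return p,frame([0,0,-1],-B[:,1])
if __name__=="__main__":
    print("g",g.round(4),"REL",REL.round(4))
    o,p0,R0=log()
    p1=p0+R0.apply([.03,0,-.05]); q1,e=solve(p1,R0,o["joint_pos"]); print(p1,e)
    p,R=ctgt(up=.08,zup=.03); q2,e=solve(p,R,[45,17,-23,0,-50,64]); print(p.round(3),q2.round(1),e)
    jpath(q1,q2,13,p0,R0)
E
python3 p7.py
```

```text
g [ 0.0219 -0.0013  0.0536] REL [0.0194 0.     0.0119]
t 32.05 p [ 0.612  -0.2257  0.1365] rpy [-179.9   -0.   -11. ] q [ -3.2  22.2  -9.1  -0.1 -58.6  82.2] F [-0.3  0.1 -1.8] op 0.0175
[ 0.64137117 -0.2314642   0.18656318] 7.235953870593156e-10
[0.562 0.262 0.19 ] [ 43.   16.9  -9.6  -0.  -63.5  66. ] 1.074140776324839e-13
1 q [0, 22, -2, 0, -66, 81] tcp [ 0.65  -0.191  0.187] rk [-0.045 -0.457  0.099] z [ 0.71  0.   -0.71] y [-0.33 -0.89 -0.33] | [ 3.05 -4.13 -5.04] [-0.   -0.   -0.04]
2 q [4, 22, -3, 0, -65, 80] tcp [ 0.655 -0.15   0.187] rk [-0.032 -0.42   0.113] z [ 0.71  0.   -0.71] y [-0.3 -0.9 -0.3] | [ 2.84 -8.23 -5.08] [-0.    -0.    -0.081]
3 q [7, 21, -3, 0, -65, 79] tcp [ 0.659 -0.11   0.188] rk [-0.021 -0.383  0.125] z [ 0.71  0.   -0.71] y [-0.28 -0.92 -0.28] | [  2.38 -12.28  -5.11] [-0.    -0.    -0.121]
4 q [11, 21, -4, 0, -65, 77] tcp [ 0.659 -0.069  0.188] rk [-0.011 -0.345  0.135] z [ 0.71  0.   -0.71] y [-0.25 -0.93 -0.25] | [  1.68 -16.26  -5.14] [-0.    -0.    -0.161]
5 q [14, 20, -5, 0, -65, 76] tcp [ 0.658 -0.029  0.188] rk [-0.003 -0.307  0.143] z [ 0.71  
[... 748 characters left out ...]
01 -0.001 -0.363]
10 q [32, 18, -8, 0, -64, 70] tcp [0.614 0.161 0.19 ] rk [ 0.01  -0.113  0.158] z [ 0.71  0.   -0.71] y [-0.09 -0.99 -0.09] | [ -7.19 -37.99  -5.27] [-0.001 -0.001 -0.403]
11 q [36, 18, -8, 0, -64, 69] tcp [0.598 0.196 0.19 ] rk [ 0.008 -0.074  0.156] z [ 0.71  0.   -0.71] y [-0.06 -1.   -0.06] | [ -9.37 -41.14  -5.28] [-0.001 -0.001 -0.443]
12 q [39, 17, -9, 0, -64, 67] tcp [0.581 0.23  0.19 ] rk [ 0.004 -0.037  0.152] z [ 0.71  0.   -0.71] y [-0.03 -1.   -0.03] | [-11.71 -44.13  -5.29] [-0.001 -0.001 -0.484]
13 q [43, 17, -10, 0, -64, 66] tcp [0.562 0.262 0.19 ] rk [-0.001  0.     0.147] z [ 0.71  0.   -0.71] y [ 0. -1. -0.] | [-14.21 -46.94  -5.3 ] [-0.001 -0.001 -0.524]
```

Emit:
move_arm:
  commands:
    - [0.5, 1.2, 0, -1.4, 0, 0, 0]
    - [0.5, 2.4, 0, -3.0, 0, 0, 0]
    - [0.5, 3.0, 0, -4.6, 0, 0, 0]
    - [0.5, 3.1, -2.0, -5.0, 0, 0, -0.02]
    - [0.5, 3.0, -5.0, -5.0, 0, 0, -0.05]
    - [0.5, 2.8, -8.2, -5.1, 0, 0, -0.08]
    - [0.5, 2.4, -12.3, -5.1, 0, 0, -0.12]
    - [0.5, 1.7, -16.3, -5.1, 0, 0, -0.16]

```text
clock: 33.05
tool_pos: [0.6585, -0.0667, 0.1869]
orientation: [-179.9, 0.0, -1.7]
force: [0.5, 0.5, -1.8]
opening: 0.0179
```

Run:
```python
from p7 import *
o,p0,R0=log()
s=snap('scene','s25');crop(s['frame'],150,150,130,125,6,'s25c.png')
p,R=ctgt(up=.08,zup=.03); q2,e=solve(p,R,[45,17,-23,0,-50,64])
jpath(o["joint_pos"],q2,9,p0,R0)
```

```text
t 33.05 p [ 0.6585 -0.0667  0.1869] rpy [-179.9    0.    -1.7] q [ 11.   20.8  -4.2  -0.1 -65.   77.3] F [ 0.5  0.5 -1.8] op 0.0179
1 q [15, 20, -5, 0, -65, 76] tcp [ 0.657 -0.027  0.187] rk [-0.003 -0.304  0.142] z [ 0.71  0.   -0.71] y [-0.22 -0.95 -0.22] | [-0.3  -3.96 -0.04] [-0.    0.   -0.04]
2 q [18, 20, -5, 0, -65, 75] tcp [0.652 0.012 0.188] rk [ 0.003 -0.266  0.148] z [ 0.71  0.   -0.71] y [-0.2  -0.96 -0.2 ] | [-0.84 -7.87 -0.07] [-0.     0.    -0.081]
3 q [22, 19, -6, 0, -65, 74] tcp [0.646 0.051 0.188] rk [ 0.007 -0.227  0.153] z [ 0.71  0.   -0.71] y [-0.17 -0.97 -0.17] | [ -1.6  -11.71  -0.11] [-0.001  0.    -0.121]
4 q [25, 19, -7, 0, -64, 72] tcp [0.637 0.089 0.189] rk [ 0.01  -0.189  0.156] z [ 0.71  0.   -0.71] y [-0.14 -0.98 -0.14] | [ -2.59 -15.47  -0.14] [-0.001  0.    -0.161]
5 q [29, 19, -7, 0, -64, 71] tcp [0.626 0.126 0.189] rk [ 0.011 -0.15   0.158] z [ 0.71  0.   -0.71] y [-0.11 -0.99 -0.11] | [ -3.8  -19.13  -0.17] [-0.001  0.    -0.201]
6 q [32, 18, -8, 0, -64, 70] tcp [0.613 0.162 0.189] rk [ 0.01  -0.112  0.158] z [ 0.71  0.   -0.71] y [-0.08 -0.99 -0.09] | [ -5.22 -22.69  -0.19] [-0.001  0.    -0.242]
7 q [36, 18, -8, 0, -64, 69] tcp [0.598 0.196 0.189] rk [ 0.008 -0.074  0.156] z [ 0.71  0.   -0.71] y [-0.06 -1.   -0.06] | [ -6.84 -26.12  -0.21] [-0.001  0.    -0.282]
8 q [39, 17, -9, 0, -64, 67] tcp [0.581 0.23  0.19 ] rk [ 0.004 -0.037  0.152] z [ 0.71  0.   -0.71] y [-0.03 -1.   -0.03] | [ -8.65 -29.42  -0.23] [-0.002  0.    -0.322]
9 q [43, 17, -10, 0, -64, 66] tcp [0.562 0.262 0.19 ] rk [-0.001 -0.     0.147] z [ 0.71 -0.   -0.71] y [-0. -1. -0.] | [-10.64 -32.58  -0.25] [-0.002  0.001 -0.362]
```

Emit:
move_arm:
  commands:
    - [0.5, -0.3, -4.0, 0, 0, 0, -0.04]
    - [0.5, -0.8, -7.9, -0.1, 0, 0, -0.08]
    - [0.5, -1.6, -11.7, -0.1, 0, 0, -0.12]
    - [0.5, -2.6, -15.5, -0.1, 0, 0, -0.16]
    - [0.5, -3.8, -19.1, -0.2, 0, 0, -0.2]
    - [0.5, -5.2, -22.7, -0.2, 0, 0, -0.24]
    - [0.5, -6.8, -26.1, -0.2, 0, 0, -0.28]
    - [0.5, -8.6, -29.4, -0.2, 0, 0, -0.32]

```text
clock: 34.1
tool_pos: [0.5809, 0.2293, 0.1893]
orientation: [-179.9, 0.0, 16.7]
force: [0.6, -0.3, -1.5]
opening: 0.0179
```

Run:
```python
from p7 import *
o,p0,R0=log()
for up,zup in ((.08,.03),(.08,0),(.05,0),(.03,0),(.01,0),(.0,0)):
    p,R=ctgt(up=up,zup=zup); print(up,zup,p.round(3),delta(p,R,p0,R0))
```

```text
t 34.1 p [0.5809 0.2293 0.1893] rpy [-179.9    0.    16.7] q [ 39.4  17.3  -9.   -0.1 -63.7  67.3] F [ 0.6 -0.3 -1.5] op 0.0179
0.08 0.03 [0.562 0.262 0.19 ] (array([-0.89, -3.68, -0.05]), array([-0.001,  0.   , -0.042]))
0.08 0 [0.562 0.262 0.16 ] (array([-0.89, -3.68,  2.95]), array([-0.001,  0.   , -0.042]))
0.05 0 [0.542 0.255 0.139] (array([-3.01, -3.59,  5.07]), array([-0.001,  0.   , -0.042]))
0.03 0 [0.528 0.251 0.125] (array([-4.42, -3.53,  6.48]), array([-0.001,  0.   , -0.042]))
0.01 0 [0.515 0.246 0.11 ] (array([-5.84, -3.47,  7.9 ]), array([-0.001,  0.   , -0.042]))
0.0 0 [0.508 0.244 0.103] (array([-6.54, -3.43,  8.6 ]), array([-0.001,  0.   , -0.042]))
```

Emit:
move_arm:
  commands:
    - [0.5, -0.5, -2.0, 0, 0, 0, -0.02]
    - [0.5, -0.9, -3.7, 0, 0, 0, -0.04]
    - [0.5, -0.9, -3.7, 1.5, 0, 0, -0.04]
    - [0.5, -0.9, -3.7, 2.9, 0, 0, -0.04]
    - [0.5, -1.6, -3.65, 3.6, 0, 0, -0.04]
    - [0.5, -2.3, -3.6, 4.4, 0, 0, -0.04]
    - [0.5, -3.0, -3.6, 5.1, 0, 0, -0.04]
    - [0.5, -3.0, -3.6, 5.1, 0, 0, -0.04]

```text
clock: 35.1
tool_pos: [0.5425, 0.2533, 0.1382]
orientation: [-179.9, 0.0, 18.8]
force: [0.8, -0.4, -3.0]
opening: 0.018
```

Run:
```python
from p7 import *
o,p0,R0=log()
for up,zup in ((.05,0),(.03,0),(.01,0),(.0,0)):
    p,R=ctgt(up=up,zup=zup); print(up,zup,p.round(3),delta(p,R,p0,R0))
s=snap('scene','s26');crop(s['frame'],240,90,110,105,6.5,'s26c.png');t=snap('top','t26');crop(t['frame'],130,160,110,100,6.5,'t26c.png');w=snap('wrist','w26')
crop(w['frame'],110,60,300,180,2.6,'w26c.png',20)
for y in (-.0525,.0525): print("rack lower back corner",proj(s,cradle(.0485,y,.034+.05)[0]).round(1), "lip top in",proj(s,cradle(.0495,y,.044)[0]).round(1))
```

```text
t 35.1 p [0.5425 0.2533 0.1382] rpy [-179.9    0.    18.8] q [ 43.7  17.5 -16.   -0.1 -56.5  65.2] F [ 0.8 -0.4 -3. ] op 0.018
0.05 0 [0.542 0.255 0.139] (array([-0.02, -0.2 , -0.05]), array([-0.001,  0.001, -0.004]))
0.03 0 [0.528 0.251 0.125] (array([-1.43, -0.2 ,  1.37]), array([-0.001,  0.001, -0.004]))
0.01 0 [0.515 0.246 0.11 ] (array([-2.85, -0.19,  2.78]), array([-0.001,  0.001, -0.004]))
0.0 0 [0.508 0.244 0.103] (array([-3.55, -0.19,  3.49]), array([-0.001,  0.001, -0.004]))
rack lower back corner [[313.4 169.1]] lip top in [[305.5 170.4]]
rack lower back corner [[331.6 149.4]] lip top in [[323.5 151.1]]
```

Emit:
move_arm:
  commands:
    - [0.5, -0.4, 0, 0.4, 0, 0, 0]
    - [0.5, -0.8, -0.1, 0.8, 0, 0, 0]
    - [0.5, -1.2, -0.1, 1.2, 0, 0, 0]
    - [0.5, -1.6, -0.2, 1.6, 0, 0, 0]
    - [0.5, -2.0, -0.2, 2.0, 0, 0, 0]
    - [0.5, -2.4, -0.2, 2.4, 0, 0, 0]
    - [0.5, -2.6, -0.2, 2.6, 0, 0, 0]
    - [0.5, -2.6, -0.2, 2.6, 0, 0, 0]

```text
clock: 36.25
tool_pos: [0.5297, 0.2521, 0.1258]
orientation: [-179.8, -1.6, 19.2]
force: [7.6, -9.2, 56.4]
opening: 0.0176
```

Contact came early (56 N upward), so I'll look before going any further.

```bash
python3 - <<'E'
from h import *
for c in ("scene","wrist","top"): snap(c,c[0]+"27")
E
ls pics | tail -5; sed -n 1,60p h.py; cat p7.py
```

```text
w5.png
w5c.png
w7.png
w8.png
wrist0.png
import cv2,numpy as np
from scipy.spatial.transform import Rotation as Ro
from scipy.optimize import least_squares
def load(n): 
    d=np.load(n+".npz"); return {k:d[k] for k in d}
def proj(s,P):
    P=np.atleast_2d(P); c=P@s["R"].T+s["t"]; q=c@s["camera_matrix"].T; return q[:,:2]/q[:,2:]
def ray(s,px):
    d=np.linalg.solve(s["camera_matrix"],np.array([px[0],px[1],1.])); R=s["R"]; return -R.T@s["t"], R.T@d
def onz(s,px,z):
    o,d=ray(s,px); return o+d*(z-o[2])/d[2]
def tri(views):
    A=np.zeros((3,3));b=np.zeros(3)
    for s,p in views:
        o,d=ray(s,p); d/=np.linalg.norm(d); M=np.eye(3)-np.outer(d,d); A+=M;b+=M@o
    return np.linalg.solve(A,b)
def crop(img,x0,y0,w,h,f,name,grid=10):
    c=cv2.resize(img[y0:y0+h,x0:x0+w,::-1],None,fx=f,fy=f,interpolation=cv2.INTER_CUBIC)
    for x in range(x0-x0%grid+grid,x0+w,grid):
        cv2.line(c,(int((x-x0+.5)*f),0),(int((x-x0+.5)*f),5),(255,255,255),1); cv2.putText(c,str(x),(int((x-x0+.5)*f)-10,16),0,.4,(255,255,255),1)
    for y in range(y0-y0%grid+grid,y0+h,grid):
        cv2.line(c,(0,int((y-
[... 1018 characters left out ...]
ame):
    from plant import cams
    s=cams.snapshot(n);np.savez(name+".npz",**s);cv2.imwrite(f"pics/{name}.png",s["frame"][:,:,::-1]);return s
from p6 import *
pg=np.array([.5842,-.2203,.1074]); pc,B=trayf(0,0,0); g=B.T@(pg-pc); REL=np.array([g[0]-.0025,0,g[2]-.0417])
def ctgt(x0=.0005,up=0,zup=0,y=0):
    p,B=cradle(x0+REL[0],y,.034+REL[2]+up); p=p+np.array([0,0,zup]); return p,frame([0,0,-1],-B[:,1])
if __name__=="__main__":
    print("g",g.round(4),"REL",REL.round(4))
    o,p0,R0=log()
    p1=p0+R0.apply([.03,0,-.05]); q1,e=solve(p1,R0,o["joint_pos"]); print(p1,e)
    p,R=ctgt(up=.08,zup=.03); q2,e=solve(p,R,[45,17,-23,0,-50,64]); print(p.round(3),q2.round(1),e)
    jpath(q1,q2,13,p0,R0)
```

Emit:
move_arm:
  commands:
    - [0.5, 0.4, 0, -0.4, 0, 0, 0]
    - [0.5, 0.8, 0, -0.8, 0, 0, 0]
    - [0.5, 1.2, 0, -1.2, 0, 0, 0]
    - [0.5, 1.6, 0, -1.6, 0, 0, 0]
    - [0.5, 1.6, 0, -1.6, 0, 0, 0]
    - [0.5, 1.6, 0, -1.6, 0, 0, 0]
    - [0.5, 1.6, 0, -1.6, 0, 0, 0]
    - [0.5, 1.6, 0, -1.6, 0, 0, 0]

```text
clock: 37.4
tool_pos: [0.533, 0.2524, 0.1283]
orientation: [-179.9, 0.0, 18.8]
force: [0.4, -0.1, -1.9]
opening: 0.0178
```

Run:
```python
from h import *
s=load("s27"); crop(s["frame"],230,60,160,150,5,"s27c.png")
s=load("w27"); crop(s["frame"],130,120,260,200,3,"w27c.png",20)
s=load("t27"); crop(s["frame"],80,60,200,160,4,"t27c.png",20)
```

```text
(no output)
```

View pics/s27c.png

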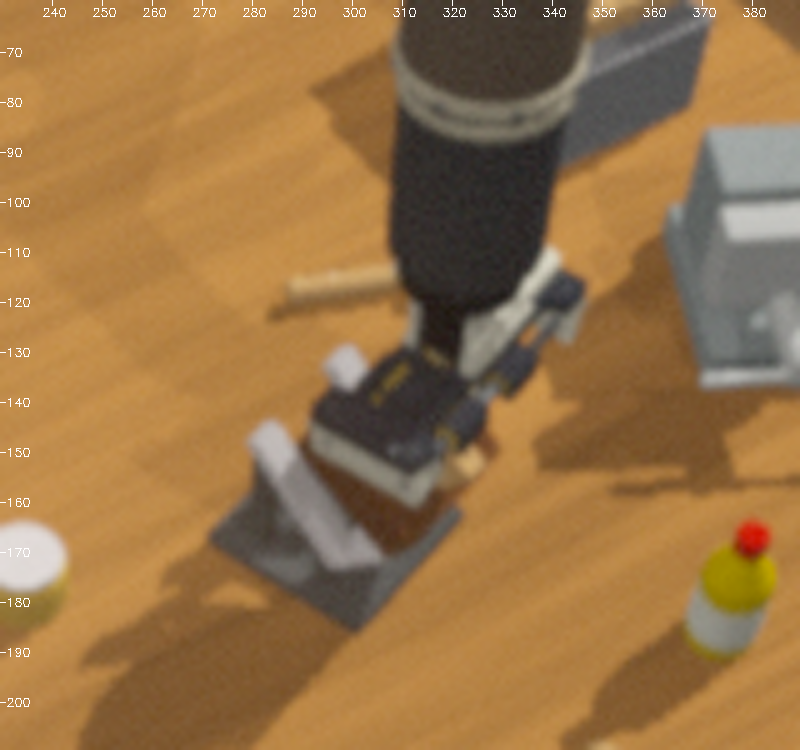

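View pics/w27c.png

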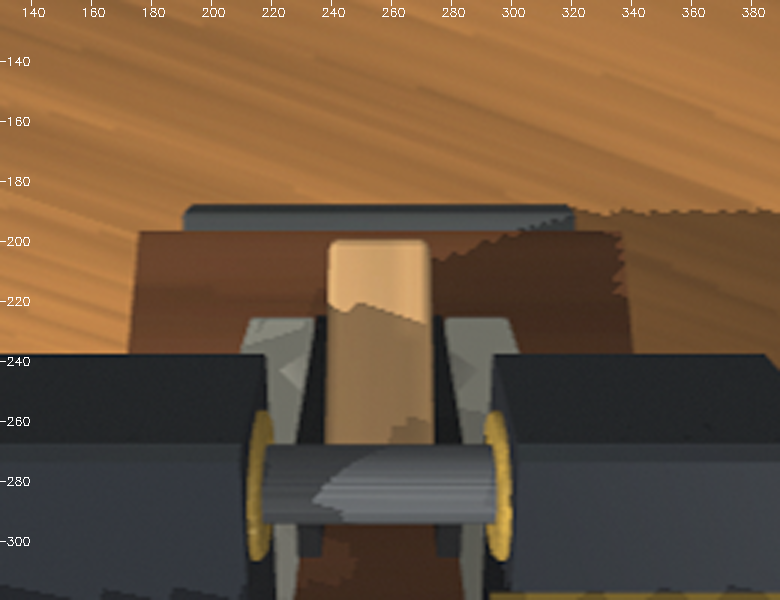

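View pics/t27.png

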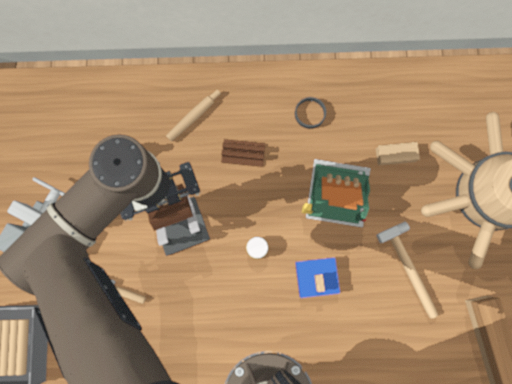

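```bash
cat ik.py p6.py | head -60
python3 - <<'E'
from p7 import *
o,p0,R0=log()
print("REL",REL)
for c in ("scene","wrist","top"): snap(c,c[0]+"28")
# infer up / x of rack from TCP
pc,B=cradle(0,0,0); l=B.T@(p0-pc); print("TCP in slope frame",l, "x0",l[0]-REL[0],"up",l[2]-.034-REL[2], "y",l[1])
E
```

```text
from h import *
import kin2
D=kin2.load_data()+kin2.kin.D[1:]
K,_=kin2.fit(D)
lo=np.array([-176.03,-82.01,-58.28,-173.87,-174.79,-173.66]);hi=np.array([176.03,121.73,71.71,95.51,-.11,173.66])
def ik(p,R,q0):
    if not isinstance(R,Ro): R=Ro.from_matrix(R)
    f=lambda q:np.concatenate([(kin2.fk(q,K)[0]-p)*5,(kin2.fk(q,K)[1].inv()*R).as_rotvec()])
    best=None
    s=least_squares(f,np.clip(q0,lo+.01,hi-.01),bounds=(lo-30,hi+30),x_scale=50.)
    return s.x,np.abs(s.fun).max()
def iks(p,R,n=40,seed=0):
    rng=np.random.default_rng(seed);out=[]
    for _ in range(n):
        q,e=ik(p,R,rng.uniform(lo,hi))
        if e<1e-3 and np.all(q>lo-8) and np.all(q<hi+8) and not any(np.abs(q-o).max()<2 for o in out): out.append(q)
    return out
c=np.sqrt(.5)
CR=np.array([.4643,.2284,0]);CY=np.radians(19.06)
def cradle(x,y,z): # rack frame -> world
    R=Ro.from_euler('z',CY).as_matrix(); B=np.column_stack([[c,0,-c],[0,1,0],[c,0,c]]); return CR+R@(np.array([0,0,.085])+B@np.array([x,y,z])), R@B
def trayf(x,y,z,X0=(0,0)):
    R=Ro.from_euler('z',np.radians(-10.8)).as_matrix(); B=np.column_stack([[
[... 1274 characters left out ...]
p0,R0=log(); qs=o["joint_pos"]
    for tilt in (-15,0,15):
      for sg in (1,-1):
        p,R=ribp(trayf,.0025,.0585,.011,np.radians(tilt),sg); g,b=multi(p,R,n=14); print("tray",tilt,sg,p.round(3),[q.round(0).astype(int).tolist() for q in g])
        p,R=ribp(cradle,.0025,.051,.011,np.radians(tilt),sg); g,b=multi(p,R,n=14); print("cradle",tilt,sg,p.round(3),[q.round(0).astype(int).tolist() for q in g])
t 37.4 p [0.533  0.2524 0.1283] rpy [-179.9    0.    18.8] q [ 44.3  17.3 -17.8  -0.1 -54.9  64.6] F [ 0.4 -0.1 -1.9] op 0.0178
REL [0.01941522 0.         0.01189361]
TCP in slope frame [0.02077718 0.0002351  0.08208173] x0 0.0013619623715294162 up 0.03618812545373898 y 0.00023510217099809538
```

```bash
cat > ov.py <<'E'
from p7 import *
def box(x,y,z): return [cradle(a,b,c)[0] for a in x for b in y for c in z]
E_=[(0,1),(2,3),(4,5),(6,7),(0,2),(1,3),(4,6),(5,7),(0,4),(1,5),(2,6),(3,7)]
def draw(n,x0,up,y0,x,y,w,h,f,out):
    s=load(n); im=cv2.resize(s["frame"][y:y+h,x:x+w,::-1],None,fx=f,fy=f,interpolation=cv2.INTER_CUBIC)
    def d(b,col):
        P=(proj(s,np.array(b))-[x,y]+.5)*f
        for i,j in E_: cv2.line(im,tuple(int(v) for v in P[i]),tuple(int(v) for v in P[j]),col,1)
    d(box((x0-.0475,x0+.0475),(y0-.0525,y0+.0525),(up,up+.034)),(0,0,255))
    d(box((x0-.036,x0+.008),(y0-.009,y0+.009),(up+.034,up+.068)) if 0 else box((x0-.008,x0+.036),(y0-.009,y0+.009),(up+.034,up+.068)),(0,255,255))
    d(box((-.0605,.0495),(.032,.054),(-.01,0)),(0,255,0)); d(box((-.0605,.0495),(-.054,-.032),(-.01,0)),(0,255,0))
    d(box((.0495,.0555),(-.054,.054),(0,.044)),(255,0,0))
    cv2.imwrite("pics/"+out,im)
if __name__=="__main__":
    draw("s28",.0014,.036,.0002,230,60,160,150,5,"s28o.png")
    draw("w28",.0014,.036,.0002,130,120,260,200,3,"w28o.png")
    draw("t28",.0014,.036,.0002,100,140,140,130,5,"t28o.png")
E
python3 ov.py
```

```text
(no output)
```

View pics/s28o.png

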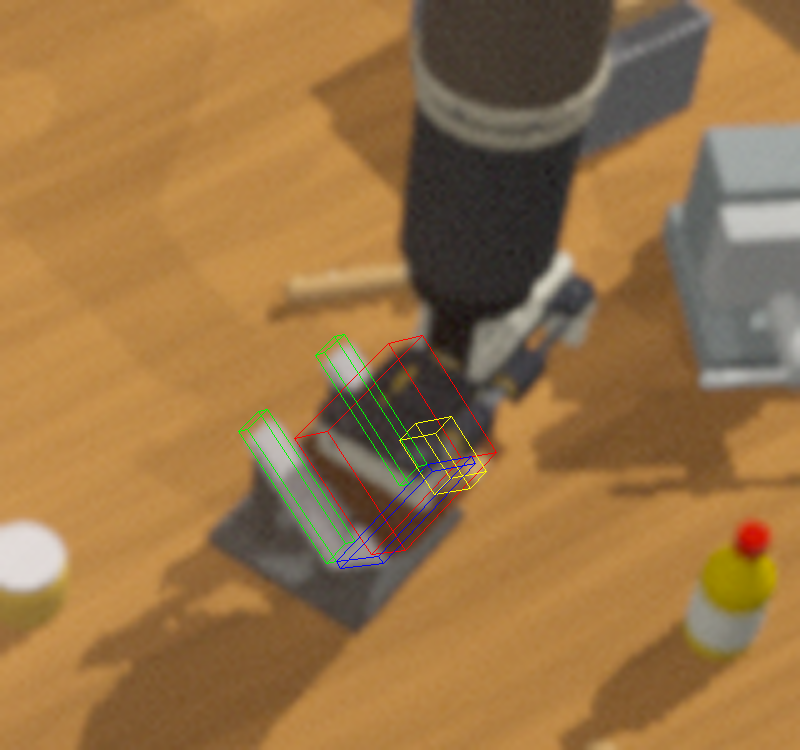

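View pics/t28o.png

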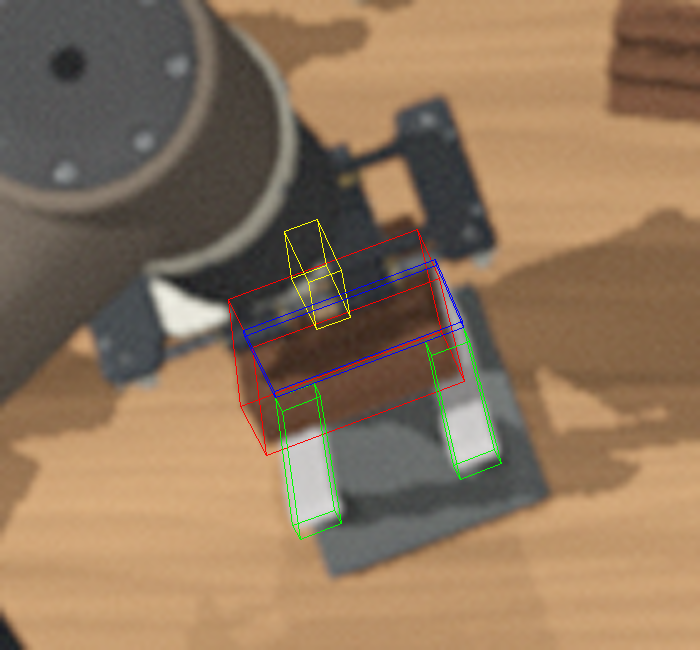

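View pics/w28o.png

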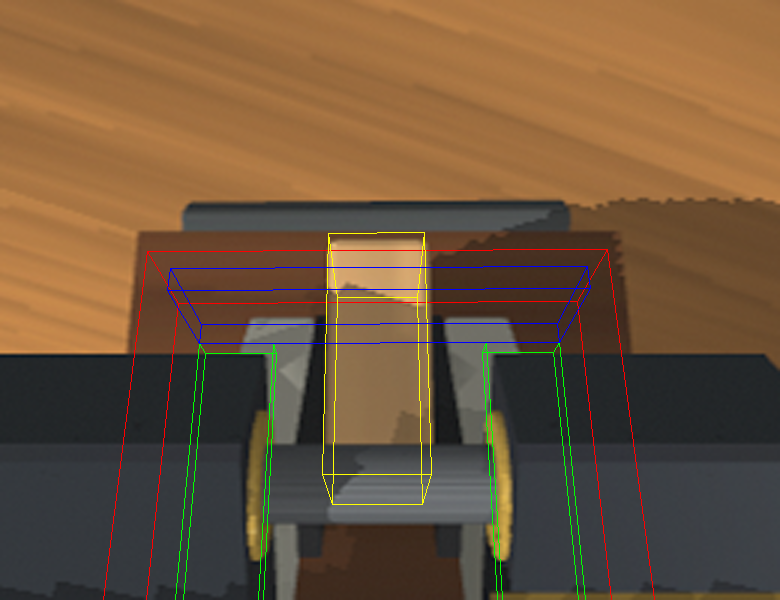

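Run:
```python
from h import *
s=load("w28"); crop(s["frame"],160,175,100,70,8,"w28a.png"); crop(s["frame"],255,175,100,70,8,"w28b.png"); print(s["camera_matrix"][0,0])
s=load("t28"); crop(s["frame"],130,170,80,75,8,"t28a.png")
```

```text
291.81038385500005
```

View pics/w28a.png

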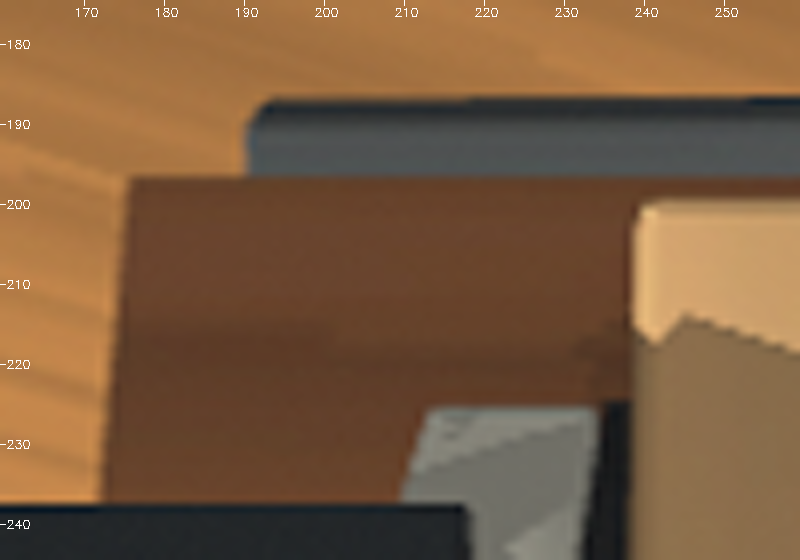

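View pics/w28b.png

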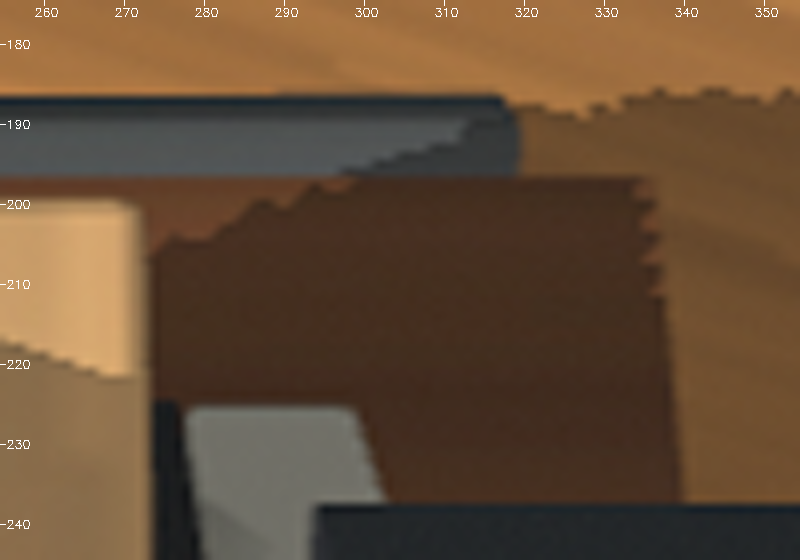

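View pics/t28a.png

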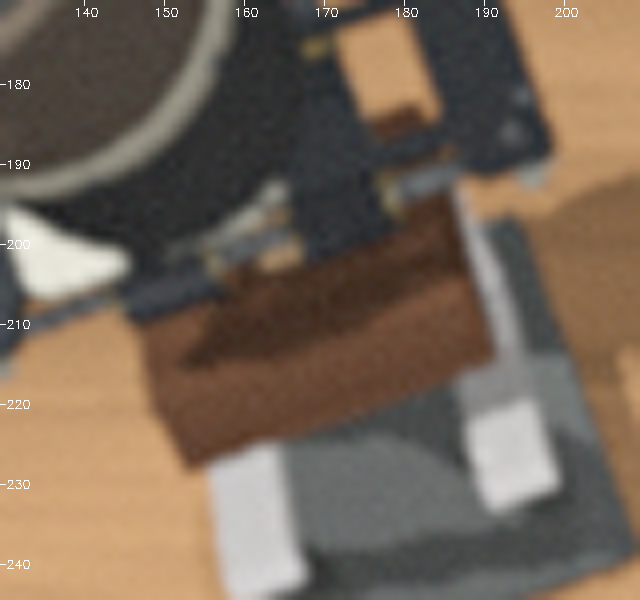

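```bash
cat > fit.py <<'E'
from p7 import *
pc,B=cradle(0,0,0)
def rackpts(v,P): # P in nominal slope axes rel. rack face centre: x,y,z(back at .034). v: x0,y0,up,pitch,yaw ; rotate about face centre then place
    R=Ro.from_euler('yz',[v[3],v[4]]).as_matrix()
    return pc+(np.atleast_2d(P)@R.T+[v[0],v[1],v[2]])@B.T
def res(v,w,t,W,T):
    r=[]
    q=proj(w,rackpts(v,[[.0475,.0525,.034],[.0475,-.0525,.034],[.036,.009,.068],[.036,-.009,.068]]))
    r+=list((q[:2]-W["c"]).ravel())
    r+=[(q[2:,1]-W["rib"][:,1]).mean()*1.0, *(q[2:,0]-W["rib"][:,0])]
    for y,m in ((.0525,W["s"][0]),(-.0525,W["s"][1])):
        a,b=proj(w,rackpts(v,[[.0475,y,.034],[-.02,y,.034]])); n=np.array([-(b-a)[1],(b-a)[0]]);n/=np.linalg.norm(n); r.append(n@(m-a))
    if T is not None:
        q=proj(t,rackpts(v,[[-.0475,.0525,0],[-.0475,-.0525,0]])); r+=list(2*(q-T).ravel())
    return np.array(r)
def fit(w,t,W,T):
    s=least_squares(res,[.001,0,.036,0,0],args=(w,t,W,T),x_scale=[.01,.01,.01,.1,.1]); return s
if __name__=="__main__":
    w=load("w28");t=load("t28")
    W=dict(c=np.array([[175.2,196.5],[336.2,196.5]]),rib=np.array([[238.7,199.7],[272.5,199.7]]),s=np.array([[172.3,237],[339.7,237]]))
    T=np.array([[152.7,227.6],[191.3,213.7]])
    for TT in (None,T):
        s=fit(w,t,W,TT); print(s.x.round(4),np.degrees(s.x[3:]).round(1),s.fun.round(2))
        v=s.x; Pl=np.array([[.0475,0,0],[-.0475,0,0],[.0475,0,.034],[0,0,.017]]); print(((rackpts(v,Pl)-pc)@B).round(4))
E
python3 fit.py
```

```text
[ 7.400e-03 -1.000e-04  3.940e-02 -1.612e-01 -3.800e-03] [-9.2 -0.2] [ 0.39  0.1   0.04 -0.14  0.05 -0.18 -0.06 -0.22  0.08]
[[ 0.0543 -0.0002  0.047 ]
 [-0.0395  0.0001  0.0318]
 [ 0.0489 -0.0002  0.0806]
 [ 0.0047 -0.0001  0.0562]]
[ 4.800e-03 -1.000e-04  4.290e-02 -1.214e-01 -2.800e-03] [-7.  -0.2] [-0.47  0.43  0.96  0.06 -2.3  -0.35  0.24 -1.53  1.54 -0.3   3.57  1.63
  2.03]
[[ 0.0519 -0.0003  0.0486]
 [-0.0424  0.      0.0371]
 [ 0.0478 -0.0003  0.0824]
 [ 0.0027 -0.0001  0.0597]]
```

Run:
```python
from h import *
s=load("w26"); crop(s["frame"],160,175,100,70,8,"w26a.png"); crop(s["frame"],255,175,100,70,8,"w26b.png")
```

```text
(no output)
```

View pics/w26a.png

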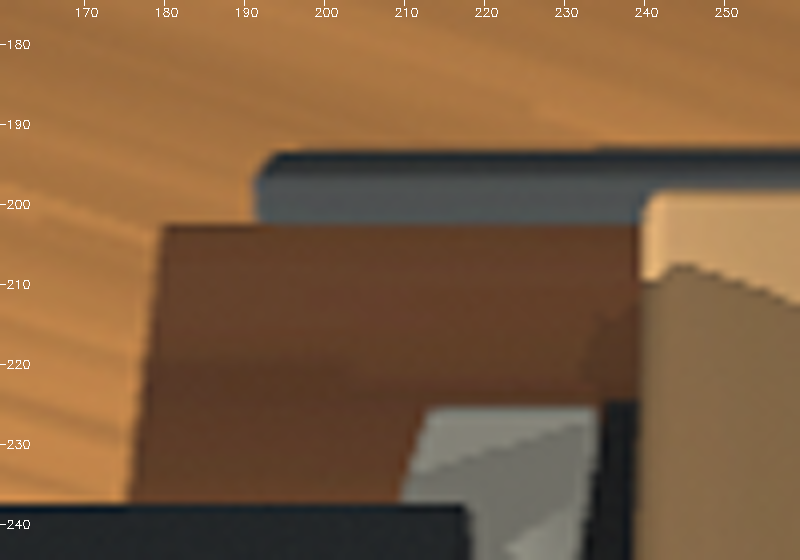

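View pics/w26b.png

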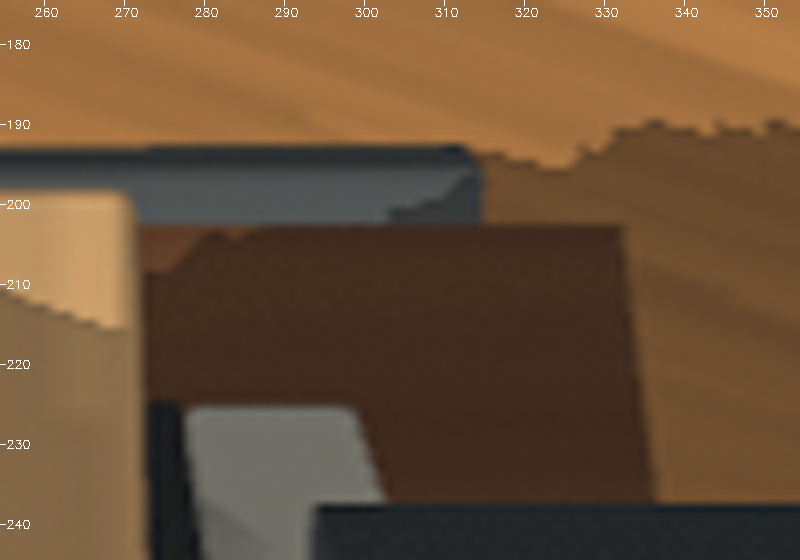

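Run:
```python
from fit import *
w=load("w26");t=load("t26")
W=dict(c=np.array([[179.5,202.3],[331.8,202.3]]),rib=np.array([[239.7,198.3],[271.3,198.3]]),s=np.array([[175.5,237],[336.4,237]]))
s=fit(w,t,W,None); print(s.x.round(4),np.degrees(s.x[3:]).round(1),s.fun.round(2))
v=s.x; print(((rackpts(v,[[.0475,0,0],[-.0475,0,0],[0,0,.017]])-pc)@B).round(4))
R=Ro.from_euler('z',CY).as_matrix()
for n in ("w26","w28"):
    s=load(n); print(n,"base",proj(s,[CR+R@np.array([x,y,.012]) for x,y in((.065,.065),(.065,-.065))]).round(1).tolist(),
    "lip top outer",proj(s,[cradle(a,b,.044)[0] for a in(.0495,.0575) for b in (.065,-.065)]).round(1).tolist())
```

```text
[ 0.0031 -0.0019  0.0489 -0.0305 -0.0034] [-1.7 -0.2] [ 0.15  0.11  0.26 -0.1  -0.02 -0.15  0.01 -0.04 -0.18]
[[ 0.0506 -0.0021  0.0504]
 [-0.0444 -0.0018  0.0475]
 [ 0.0026 -0.0019  0.0659]]
w26 base [[191.6, 195.7], [316.7, 195.1]] lip top outer [[173.5, 223.0], [333.6, 222.3], [174.7, 213.8], [332.4, 213.1]]
w28 base [[190.5, 189.3], [321.4, 188.6]] lip top outer [[171.0, 216.4], [340.7, 215.6], [172.3, 206.8], [339.3, 206.0]]
```

```bash
cat > mv.py <<'E'
from fit import *
from ik2 import solve
def target(v,p0,R0,x0,up):
    # rack pose v (at tool p0,R0) -> move to x0,0,up,0,0
    Ra=B@Ro.from_euler('yz',v[3:]).as_matrix(); ta=pc+B@np.array(v[:3])
    tb=pc+B@np.array([x0,0,up]); M=B@Ra.T
    return tb+M@(p0-ta), Ro.from_matrix(M)*R0
E
python3 - <<'E'
from mv import *
o,p0,R0=log()
v=[7.4e-3,-1e-4,3.94e-2,-.1612,-.0038]
for x0,up in ((-.003,.05),(-.003,.035),(-.003,.015),(-.003,.002),(-.003,0)):
    p,R=target(v,p0,R0,x0,up); q,e=solve(p,R,o["joint_pos"]); print(x0,up,delta(p,R,p0,R0),p.round(4),q.round(1),e)
E
```

```text
t 37.55 p [0.5331 0.2525 0.1286] rpy [-179.9   -0.    18.8] q [ 44.3  17.3 -17.8  -0.1 -54.9  64.6] F [ 0.2 -0.3 -2.2] op 0.0177
-0.003 0.05 (array([ 0.3 , -0.02, -0.82]), array([ 0.002, -0.161, -0.002])) [0.5359 0.2536 0.1368] [ 41.7  22.5  -7.7  -4.  -68.3  69.1] 4.612976667317525e-13
-0.003 0.035 (array([-0.76, -0.01,  0.24]), array([ 0.002, -0.161, -0.002])) [0.5259 0.2501 0.1262] [ 42.   22.2  -9.7  -4.1 -66.6  68.8] 3.667248666197608e-11
-0.003 0.015 (array([-2.18, -0.  ,  1.66]), array([ 0.002, -0.161, -0.002])) [0.5125 0.2455 0.112 ] [ 42.6  21.8 -12.4  -4.3 -64.3  68.6] 1.856247772678843e-10
-0.003 0.002 (array([-3.1 ,  0.  ,  2.57]), array([ 0.002, -0.161, -0.002])) [0.5038 0.2425 0.1028] [ 42.9  21.5 -14.1  -4.4 -62.8  68.4] 5.143915501881756e-11
-0.003 0 (array([-3.24,  0.  ,  2.72]), array([ 0.002, -0.161, -0.002])) [0.5025 0.242  0.1014] [ 43.   21.5 -14.4  -4.4 -62.5  68.3] 2.927030666455277e-11
```

Emit:
move_arm:
  commands:
    - [0.5, 0.1, 0, -0.4, 0, -0.05, 0]
    - [0.5, 0.2, 0, -0.7, 0, -0.1, 0]
    - [0.5, 0.3, 0, -0.8, 0.002, -0.161, -0.002]
    - [0.5, 0, 0, -0.5, 0.002, -0.161, -0.002]
    - [0.5, -0.4, 0, -0.1, 0.002, -0.161, -0.002]
    - [0.5, -0.76, 0, 0.24, 0.002, -0.161, -0.002]
    - [0.5, -0.76, 0, 0.24, 0.002, -0.161, -0.002]
    - [0.5, -0.76, 0, 0.24, 0.002, -0.161, -0.002]

```text
clock: 38.55
tool_pos: [0.526, 0.2501, 0.1266]
orientation: [-179.8, 9.2, 19.0]
force: [0.9, -0.2, -2.0]
opening: 0.0176
```

Run:
```python
from h import *
log(); s=snap("wrist","w29"); crop(s["frame"],160,175,100,70,8,"w29a.png"); crop(s["frame"],255,175,100,70,8,"w29b.png")
```

```text
t 38.55 p [0.526  0.2501 0.1266] rpy [-179.8    9.2   19. ] q [ 42.   22.1  -9.7  -4.1 -66.6  68.8] F [ 0.9 -0.2 -2. ] op 0.0176
```

View pics/w29a.png

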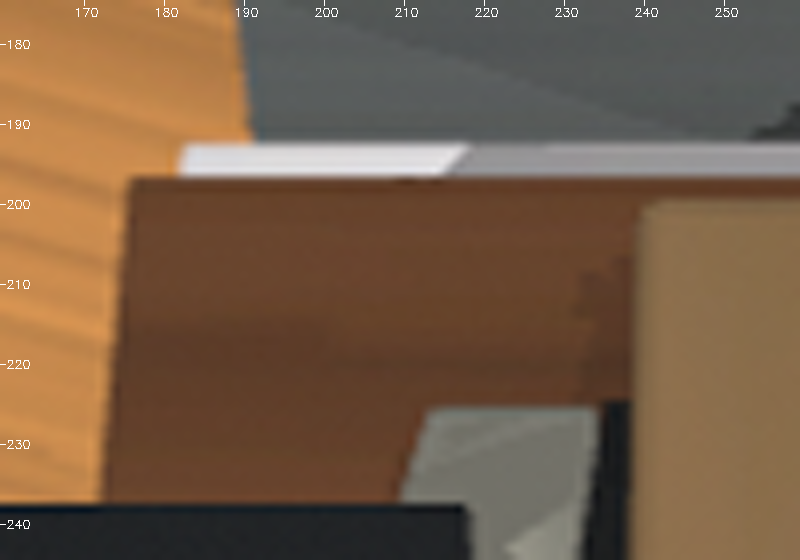

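View pics/w29b.png

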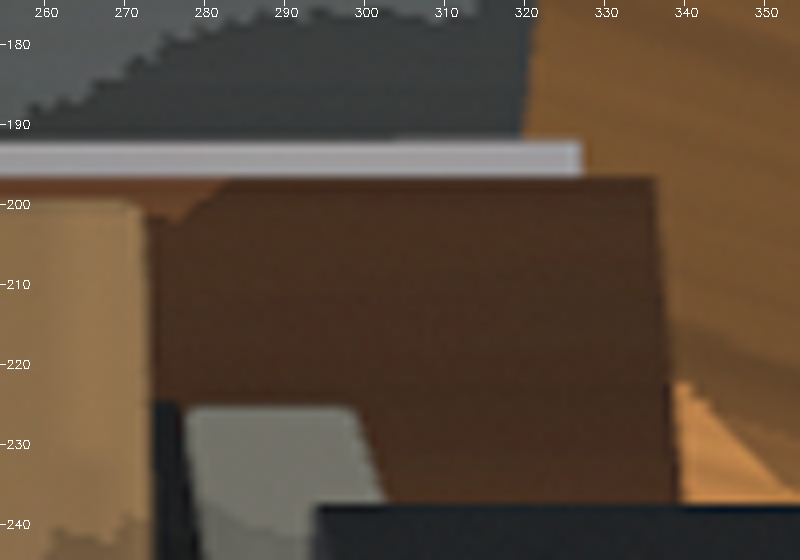

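Run:
```python
from fit import *
w=load("w29")
W=dict(c=np.array([[175.2,196.5],[336.2,196.5]]),rib=np.array([[238.7,199.6],[272.5,199.6]]),s=np.array([[172.3,237],[339.5,237]]))
s=fit(w,None,W,None); print(s.x.round(4),np.degrees(s.x[3:]).round(1),s.fun.round(2))
v=s.x; print(((rackpts(v,[[.0475,0,0],[-.0475,0,0],[0,0,.017]])-pc)@B).round(4))
for x in (.0495,.0535,.0555,.0575,.0595): print(x,proj(w,[cradle(x,b,.044)[0] for b in (.054,-.054,.0625,-.0625)]).round(1).tolist())
```

```text
[-0.0031  0.0001  0.0352 -0.0003 -0.0005] [-0. -0.] [ 0.44  0.04 -0.02 -0.09  0.07 -0.21 -0.11 -0.22  0.2 ]
[[ 0.0444  0.0001  0.0353]
 [-0.0506  0.0001  0.0352]
 [-0.0031  0.0001  0.0522]]
0.0495 [[183.4, 199.4], [329.0, 199.2], [172.0, 199.4], [340.5, 199.2]]
0.0535 [[183.8, 194.2], [328.6, 194.0], [172.4, 194.2], [340.0, 194.0]]
0.0555 [[184.0, 191.7], [328.4, 191.5], [172.7, 191.7], [339.8, 191.4]]
0.0575 [[184.2, 189.1], [328.2, 188.9], [172.9, 189.1], [339.5, 188.9]]
0.0595 [[184.4, 186.6], [328.0, 186.4], [173.1, 186.6], [339.3, 186.4]]
```

Emit:
move_arm:
  commands:
    - [0.5, -0.26, 0, 0.36, 0, 0, 0]
    - [0.5, -0.52, 0, 0.72, 0, 0, 0]
    - [0.5, -0.78, 0, 1.08, 0, 0, 0]
    - [0.5, -1.04, 0, 1.44, 0, 0, 0]
    - [0.5, -1.3, 0, 1.8, 0, 0, 0]
    - [0.5, -1.5, 0, 2.07, 0, 0, 0]
    - [0.5, -1.64, 0, 2.26, 0, 0, 0]
    - [0.5, -1.64, 0, 2.26, 0, 0, 0]

```text
clock: 39.6
tool_pos: [0.5071, 0.2436, 0.1065]
orientation: [-179.8, 9.2, 19.0]
force: [0.2, 0.7, -2.3]
opening: 0.0178
```

Emit:
move_arm:
  commands:
    - [0.5, -0.06, 0, 0.08, 0, 0, 0]
    - [0.5, -0.12, 0, 0.16, 0, 0, 0]
    - [0.5, -0.18, 0, 0.24, 0, 0, 0]
    - [0.5, -0.23, 0, 0.32, 0, 0, 0]
    - [0.5, -0.29, 0, 0.4, 0, 0, 0]
    - [0.5, -0.35, 0, 0.48, 0, 0, 0]
    - [0.5, -0.35, 0, 0.48, 0, 0, 0]
    - [0.5, -0.35, 0, 0.48, 0, 0, 0]

```text
clock: 40.6
tool_pos: [0.5032, 0.2423, 0.1024]
orientation: [-179.8, 9.2, 19.0]
force: [-0.3, 0.0, -2.1]
opening: 0.0178
```

Emit:
move_arm:
  commands:
    - [0.5, -0.04, 0, 0.06, 0, 0, 0]
    - [0.5, -0.09, 0, 0.12, 0, 0, 0]
    - [0.5, -0.13, 0, 0.18, 0, 0, 0]
    - [0.5, -0.13, 0, 0.18, 0, 0, 0]
    - [0.5, -0.13, 0, 0.18, 0, 0, 0]
    - [0.5, -0.13, 0, 0.18, 0, 0, 0]
    - [0.5, -0.13, 0, 0.18, 0, 0, 0]
    - [0.5, -0.13, 0, 0.18, 0, 0, 0]

```text
clock: 41.6
tool_pos: [0.5021, 0.242, 0.1011]
orientation: [-179.8, 9.2, 19.0]
force: [2.6, 1.2, 3.9]
opening: 0.0181
```

Run:
```python
from h import *
log(); s=snap("wrist","w30"); crop(s["frame"],160,130,200,110,4,"w30c.png")
s=snap("scene","s30"); crop(s["frame"],230,60,160,150,5,"s30c.png")
```

```text
t 41.6 p [0.5021 0.242  0.1011] rpy [-179.8    9.2   19. ] q [ 43.   21.5 -14.5  -4.4 -62.4  68.3] F [2.6 1.2 3.9] op 0.0181
```

View pics/w30c.png

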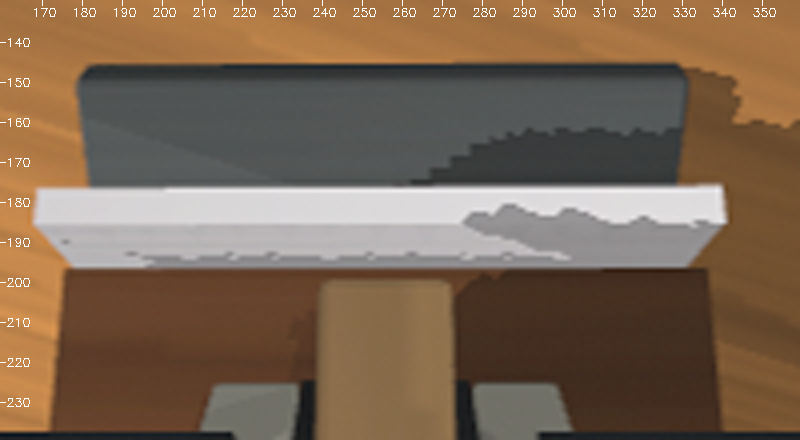

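View pics/s30c.png

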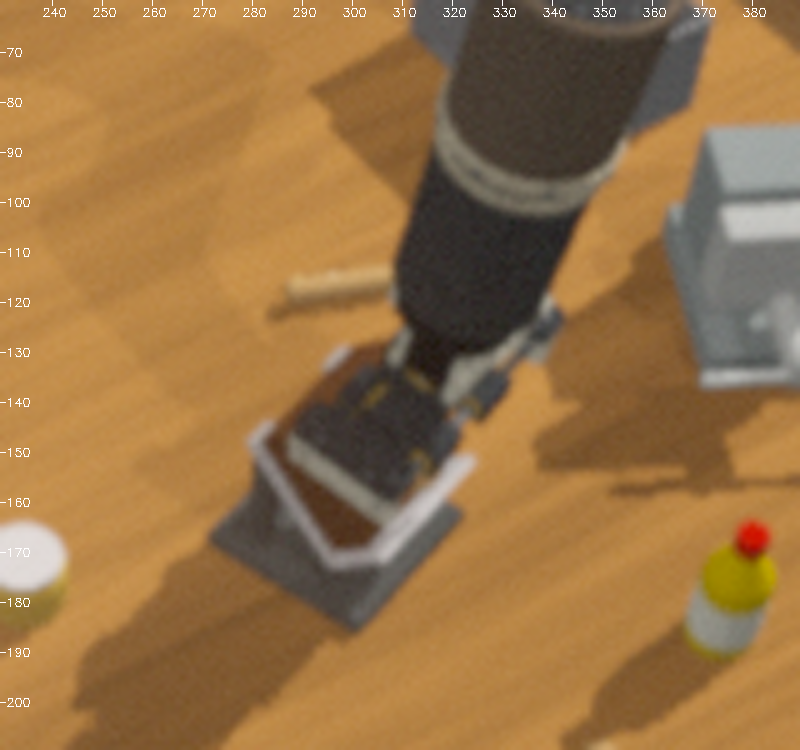

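The rack is inside the lip with light contact on the rails, so I'll release it and retreat.

Emit:
move_arm:
  commands:
    - [1.5, 0, 0, 0, 0, 0, 0]
    - [2.5, 0, 0, 0, 0, 0, 0]
    - [4, 0, 0, 0, 0, 0, 0]
    - [4, 0, 0, 0, 0, 0, 0]
    - [4, 0, 0, 0, 0, 0, 0]
    - [4, 0, 0, 0, 0, 0, 0]
    - [4, 0, 0, 0, 0, 0, 0]
    - [4, 0, 0, 0, 0, 0, 0]

```text
clock: 42.7
tool_pos: [0.502, 0.242, 0.1009]
orientation: [-179.8, 9.2, 19.0]
force: [4.1, 2.5, 3.3]
opening: 0.04
```

Emit:
move_arm:
  commands:
    - [4, 0, 0, -1, 0, 0, 0]
    - [4, 0, 0, -2.5, 0, 0, 0]
    - [4, 0, 0, -4.5, 0, 0, 0]
    - [4, 0, 0, -7, 0, 0, 0]
    - [4, 0, 0, -10, 0, 0, 0]
    - [4, 0, 0, -13, 0, 0, 0]
    - [4, 0, 0, -15, 0, 0, 0]
    - [4, 0, 0, -15, 0, 0, 0]

```text
clock: 43.7
tool_pos: [0.525, 0.2491, 0.2509]
orientation: [-179.8, 9.1, 18.9]
force: [-0.4, -0.1, -1.1]
opening: 0.04
```

Run:
```python
from h import *
log(); s=snap("scene","s31"); crop(s["frame"],200,60,200,150,4,"s31c.png")
for c in ("wrist","top"): snap(c,c[0]+"31")
```

```text
t 43.7 p [0.525  0.2491 0.2509] rpy [-179.8    9.1   18.9] q [ 42.   16.7  -0.8  -3.8 -80.9  67.8] F [-0.4 -0.1 -1.1] op 0.04
```

View pics/s31.png

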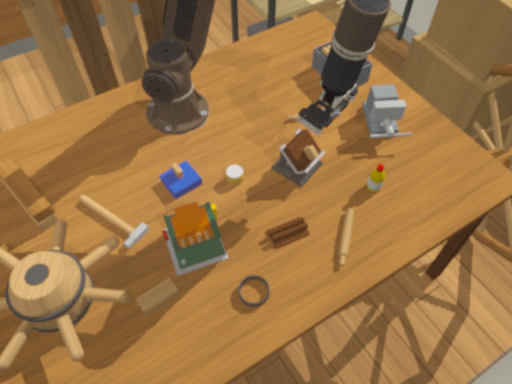

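View pics/w31.png

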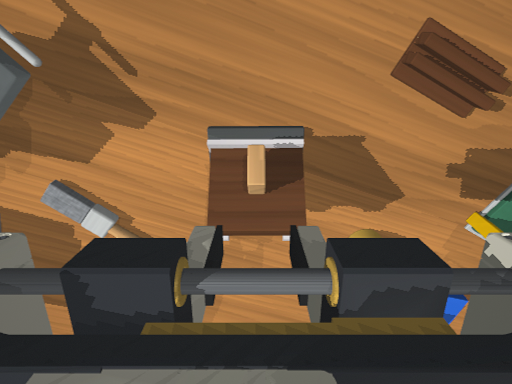

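View pics/t31.png

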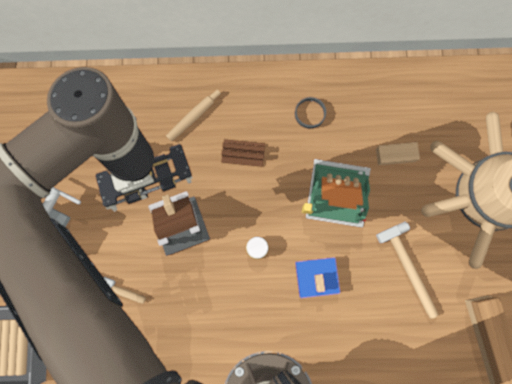

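Run:
```python
from ov import *
draw("w31",.0,0,0,180,110,150,140,5,"w31o.png")
s=load("s31"); a=cv2.resize(s["frame"][180:290,140:260,::-1],None,fx=5,fy=5,interpolation=cv2.INTER_CUBIC); cv2.imwrite("pics/s31t.png",a)
```

```text
(no output)
```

View pics/w31o.png

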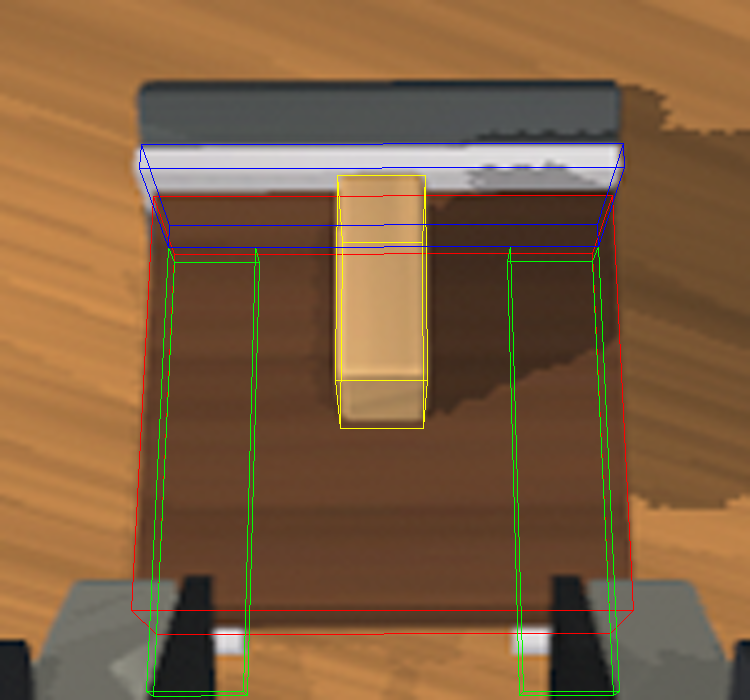

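View pics/s31t.png

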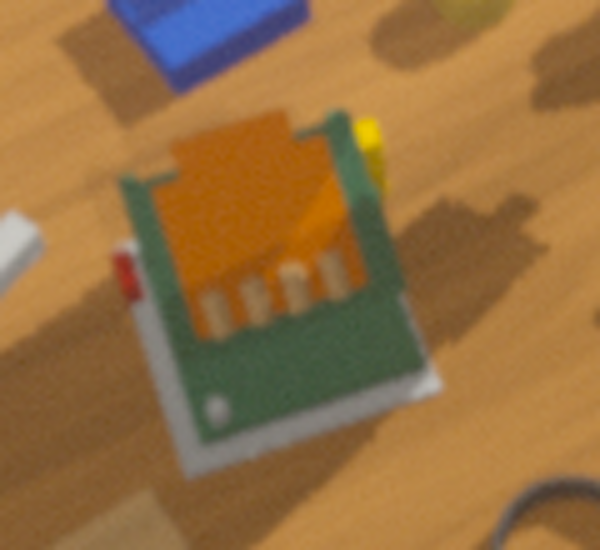

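The overlay puts the rack within about 2 mm of its seat. The cover and all four dowels are in the tray, the tray is home, and the gripper is clear of everything, so I'm handing in.

Run:
```python
from plant import job,sensors
print(job.close_job()); o=sensors.get_obs(); print(o["clock"],o["force"])
```

```text
the job is handed in; nothing more can be done
None
the job is handed in; nothing more can be done
```

The job is handed in, after about 44 s of the 72 s. The tray was swung home and the cover laid on the rack. Both were turned over together on to the tray floor, and the rack was lifted off by its rib. It is back in the cradle, rib up.

**Last checks:** the final scene, top and wrist pictures show:
- The cover is on the tray floor with all four dowels in a row on it, and the tray is against its red stop.
- The rack lies against the rails inside the lip, within about 2 mm of its seat by overlay on the wrist picture.
- The bystanders look to be where they were. I judged that by eye and did not measure it again.
- The gripper was 150 mm clear with about 1 N on it, which is the free-hanging reading.

**What went wrong on the way:** my first lowering into the cradle caught the lip, because the rack sat about 2.6 mm further downhill in the grip than I had reckoned. The wrist reading at the end of that move was about 58 N, against a limit of 120 N, and the rack tipped about 9° in the fingers. I backed off, measured the rack's pose again from the wrist camera and tilted the tool to level it. The second try seated with about 7 N.

**One disagreement:** when I measured the tipped rack, the top-camera corners fitted poorly with the wrist picture (3 to 4 mm apart, 7° against 9° of tip). I went by the wrist picture, and the rack seated as it predicted.

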